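Photograph and file tissue blocks at a copy stand

ROBOT

A 7-joint arm with a two-finger parallel gripper is mounted at the origin on the work surface. World frame = base frame: x ahead of the robot, y to its left, z up, the work surface at z = 0. Lengths are in m, angles in rad, forces in N, time in s.
With the tool pointing down it reaches from about 0.4 to 0.85 m from the base axis. Payload 10.4 kg.
Tool frame: the origin (TCP) lies on the centre line of the jaws, within the pads' length; the fingertips stand 8 mm ahead of it and the grasp point (between the pads) lies 11 mm behind it; z points along the fingers, y is the direction in which the jaws open and shut (so a half turn about z gives the same grasp; the last joint's range is limited). The gripper opens to 85 mm and grips with 20 to 120 N. Pads are 22 mm wide; open, the fingers measure 114 mm over their backs; the gripper's body (76 mm by 85 mm) begins 54 mm behind the grasp point. The pads swing forward as they close: fully open they stand 13 mm farther back than shut.
Start: joints at [-1.312, 0.332, -0.065, 1.46, 0.022, 1.35, -0.088], TCP at [0.174, 0.6, 0.2] pointing down, gripper open.
Joint ranges: [-2.6, 2.6], [-0.5, 2.12], [-1.47, 1.34], [0.16, 2.42], [-1.27, 4.41], [0.06, 2.06], [-2.6, 2.6]. Speed limits (rad/s): [2.22, 2.22, 2.79, 2.79, 3.14, 3.14, 3.14].

INTERFACE

Orientations are given as a unit quaternion [x, y, z, w].
In Python, from workcell import manip gives the robot as it stands.
- The arm moves only by the tool arm_command, never from a script. Its argument "targets" is text: rows parted by semicolons, each of 6 numbers parted by spaces: the shift along the tool's x, y, z in mm, then the turn, a rotation vector about the tool's x, y, z in rad. A call has 1 to 5 rows; each row shifts and turns the commanded pose from where the row before left it, along the tool's axes as they then stand; what a row does not reach is not made up. A row lasts 1/8 s, in which the tool goes at most 62.5 mm and 10.7 degrees, less where a joint would pass 70% of its speed; a pose out of reach is approached as far as the arm can. A call is refused whole if a number of a shift passes 62.5 or a number of a turn 0.188, either way. A call with a gripper value outside its range is refused whole. "grip" is the finger opening in mm, from 0 to 85.4, set as the call begins (left out, the last holds). The fingers move at their own pace and stop on an object; "squeeze" is the grip in N (left out, the last holds). Time passes only in rows, so rows that do not move let the fingers close. It gives the time, the measured TCP pose, the force and the opening at its end, in the units of the state.
- manip.get_obs(): the state, without advancing time (a new reading comes with each control period).
- manip.camera(name): name is "scene" or "top" or "wrist"; returns a dict with "frame" (420x560x3 uint8, red, green, blue), "vertical_fov" (degrees; the focal length in pixels is half the picture's height over the tangent of half this angle, whatever the lens; pixels are square), "cx", "cy" (the principal point, pixels), "rvec" (rotation vector, rad) and "tvec" (3), from world to camera coordinates, as OpenCV has them. Camera axes: x right, y down, z forward; pixel columns grow to the right and rows downward; lengths in m; the calibration is good to about 2 mm. The wrist camera is an equidistant fisheye: a pixel r from the principal point sees the ray r / f radians off the axis. A picture is of the moment at which its call begins. There is no depth.
- manip.hand_in(): hands the job in, once; it reports no verdict.
Trained networks look in a picture, given as the dict that the camera call returned (one of the last four; its "shot" number tells which), for a name from the list of things; names that differ only in an ending like _2 or _b are one class to them, and where a whole thing is asked for, a point or a joint stands for the part that bears it (a point fixed in the world has none). Each returns a list of dicts, best first, with "p" (0 to 1); they miss things now and then, are a little off and sometimes report something else, mostly with a low value. They report only what shows in the picture. A call takes as long as a camera call. They do not tell look-alikes from the thing itself.
- manip.search_frame(picture, name): "xyz" ([x, y, z] in m, in the coordinates of the camera as it stood for that picture, good to about 4 mm: the middle of the surface that is visible of it).
The state is a dict: "clock": time; "joint_pos": joint angles; "joint_velocities": joint speeds; "tau": joint torques, N m; "position": TCP position; "ee_rot": TCP orientation; "ft_force": force on the tool from outside, world axes, zero at the start; "torque": the same for the moment, N m; "grip_width": opening from 0.0 (shut) to 1.0 (fully open).
Only numpy, scipy, OpenCV 4.12 (cv2) and the standard library are available. Lean on these libraries where they do the work, as an engineer would, in place of code of your own. Each camera call takes 0.05 s, during which the arm holds its last target.

TASK

Photograph the tissue blocks lying on the desk: with the imaging tray in its yellow outline, put every block in a bay of its own and slide it snugly into the bay's corner, its end against the far stop and its long side against the side stop. Then slide the tray along the board, without lifting it, into the blue outline under the camera and, with the blocks still snug in their corners, press the red shutter button fully. Finally slide the tray back into the yellow outline in the same way and file all the blocks flat in the lanes of the white filing tray, leaving the other things on the desk where they are.

Things in the scene. Friction and masses are not known exactly. Their poses are not given: they have to be found in the camera images.
- tray: loose steel imaging tray on the copy stand's board, 100 (x) x 172 (y) x 5 mm, 0.7 kg, slides under 3 to 6 N; origin at the centre of its underside (upper face 5 mm above it), x from the near edge (blue grip tab) to the far edge, z up. Three bays side by side along y, 56 mm apart, each for one block lengthwise along x. Far stop: bar 4 mm high along the whole far edge, its face at x = +45 mm
- bay0 (a point): corner of bay 0 (the -y end of the tray; at x = +45, y = -40 mm of it), on its upper face where the faces of the far stop (to +x) and the bay's side stop (to +y) meet; axes as the tray's. Side stop: from the far stop 8 mm to -x, 4 mm thick in y, 4 mm high. A block snug here has its centre 20 mm to -x and 14 mm to -y of this point
- bay1 (a point): corner of bay 1 (the middle of the tray; at x = +45, y = 16 mm of it), on its upper face where the faces of the far stop (to +x) and the bay's side stop (to +y) meet; axes as the tray's. Side stop: from the far stop 8 mm to -x, 4 mm thick in y, 4 mm high. A block snug here has its centre 20 mm to -x and 14 mm to -y of this point
- bay2 (a point): corner of bay 2 (the +y end of the tray; at x = +45, y = 72 mm of it), on its upper face where the faces of the far stop (to +x) and the bay's side stop (to +y) meet; axes as the tray's. Side stop: from the far stop 8 mm to -x, 4 mm thick in y, 4 mm high. A block snug here has its centre 20 mm to -x and 14 mm to -y of this point
- tab (a point): top middle of the tray's upright blue grip tab, 10 mm thick along the tray's x, 44 mm wide along y, 28 mm high above the tray's face; it stands 44 mm to -x of the tray's centre
- block_yellow: tissue block: yellow plastic cassette 40 (x) x 28 (y) x 7 mm with a slab of white wax 26 x 20 x 4 mm on top (11 mm in all), 15 g, loose; origin at the centre of its underside, x along its length, z up; either end may point either way. May be absent
- block_green: tissue block: green plastic cassette 40 (x) x 28 (y) x 7 mm with a slab of white wax 26 x 20 x 4 mm on top (11 mm in all), 15 g, loose; origin at the centre of its underside, x along its length, z up; either end may point either way. May be absent
- block_blue: tissue block: blue plastic cassette 40 (x) x 28 (y) x 7 mm with a slab of white wax 26 x 20 x 4 mm on top (11 mm in all), 15 g, loose; origin at the centre of its underside, x along its length, z up; either end may point either way. May be absent
- block_orange: tissue block: orange plastic cassette 40 (x) x 28 (y) x 7 mm with a slab of white wax 26 x 20 x 4 mm on top (11 mm in all), 15 g, loose; origin at the centre of its underside, x along its length, z up; either end may point either way. May be absent
- station: copy stand: fixed white board 12 mm thick; origin on its underside midway between the outlines, z up; board from x = -80 to +210 mm, y = +-215 mm. A 20 mm column 312 mm high at x = +180, y = +105 mm carries a camera head (60 x 82 x 50 mm, centre x = +125, y = +105, 300 mm high) that looks down obliquely at the blue outline; keep clear of it
- load_mark (a point): centre of the yellow outline (loading place) on the board's upper face; axes as the station's, the tray stands there with its axes parallel to these; the outline leaves 8 mm clear all round the tray
- camera_mark (a point): centre of the blue outline (camera place) on the board's upper face, 210 mm to +y of the yellow one; otherwise as load_mark
- file_tray: fixed white filing tray, 152 (x) x 116 (y) x 14 mm high, floor 3 mm thick, open at the top; origin at the centre of its underside. Walls divide it into three lanes along its y, 48 mm apart, each 45 mm wide in x and 108 mm long inside; walls 3 mm thick, 11 mm high above the floor. A block fits flat across a lane, its length along the tray's x
- lane0 (a point): centre of the floor of lane 0 of the filing tray; axes as the filing tray's
- lane1 (a point): centre of the floor of lane 1 of the filing tray; axes as the filing tray's
- lane2 (a point): centre of the floor of lane 2 of the filing tray; axes as the filing tray's
- shutter (a joint): travel of the red shutter button, 0 up, 0.006 m fully pressed; a spring brings it back; about 5 N presses it fully
- shutter_top (a point): middle of the top of the red shutter button (28 mm across, on a black housing on the desk, pressed downwards)
- stapler: red and black stapler, 140 mm long, 36 mm wide, 43 mm high; a bystander, loose, origin at the centre of its underside
- note_pad: yellow pad of sticky notes, 76 x 76 x 18 mm; a bystander, loose, origin at the centre of its underside
- mouse: black computer mouse, 105 x 60 x 34 mm; a bystander, loose, origin at the centre of its underside
- mug: blue mug, 80 mm across, 92 mm high, handle on its +y side; a bystander, loose, origin at the centre of its underside
- marker: white marker with green cap, 135 mm long, 13 mm thick; a bystander, loose, origin at the centre of its underside
- jar: closed specimen jar with red cap, 56 mm across, 70 mm high; a bystander, loose, origin at the centre of its underside
Not all that is in view belongs to the job. There is more than one size of the tray; the one meant has the size given above.

How it is judged:
On the way, in this order (a step that is already met when the one before it is completed fails the run):
1. every block lies snug in the corner of a bay (gaps to both stops under 1.5 mm, square within 0.07 rad) with the tray in the yellow outline (x of tray in the frame of load_mark between -0.011 and 0.011 m and y of tray in the frame of load_mark between -0.011 and 0.011 m and angle between the x axis of tray and the x axis of load_mark, either way round below 0.12 rad and ((x of block_yellow in the frame of bay0 between -0.0215 and -0.017 m and y of block_yellow in the frame of bay0 between -0.0155 and -0.011 m and z of block_yellow in the frame of bay0 below 0.003 m and angle between the x axis of block_yellow and the x axis of bay0, either way round below 0.07 rad and angle between block_yellow's own z axis and vertical below 0.1 rad) or (x of block_yellow in the frame of bay1 between -0.0215 and -0.017 m and y of block_yellow in the frame of bay1 between -0.0155 and -0.011 m and z of block_yellow in the frame of bay1 below 0.003 m and angle between the x axis of block_yellow and the x axis of bay1, either way round below 0.07 rad and angle between block_yellow's own z axis and vertical below 0.1 rad) or (x of block_yellow in the frame of bay2 between -0.0215 and -0.017 m and y of block_yellow in the frame of bay2 between -0.0155 and -0.011 m and z of block_yellow in the frame of bay2 below 0.003 m and angle between the x axis of block_yellow and the x axis of bay2, either way round below 0.07 rad and angle between block_yellow's own z axis and vertical below 0.1 rad)) and ((x of block_green in the frame of bay0 between -0.0215 and -0.017 m and y of block_green in the frame of bay0 between -0.0155 and -0.011 m and z of block_green in the frame of bay0 below 0.003 m and angle between the x axis of block_green and the x axis of bay0, either way round below 0.07 rad and angle between block_green's own z axis and vertical below 0.1 rad) or (x of block_green in the frame of bay1 between -0.0215 and -0.017 m and y of block_green in the frame of bay1 between -0.0155 and -0.011 m and z of block_green in the frame of bay1 below 0.003 m and angle between the x axis of block_green and the x axis of bay1, either way round below 0.07 rad and angle between block_green's own z axis and vertical below 0.1 rad) or (x of block_green in the frame of bay2 between -0.0215 and -0.017 m and y of block_green in the frame of bay2 between -0.0155 and -0.011 m and z of block_green in the frame of bay2 below 0.003 m and angle between the x axis of block_green and the x axis of bay2, either way round below 0.07 rad and angle between block_green's own z axis and vertical below 0.1 rad)) and ((x of block_blue in the frame of bay0 between -0.0215 and -0.017 m and y of block_blue in the frame of bay0 between -0.0155 and -0.011 m and z of block_blue in the frame of bay0 below 0.003 m and angle between the x axis of block_blue and the x axis of bay0, either way round below 0.07 rad and angle between block_blue's own z axis and vertical below 0.1 rad) or (x of block_blue in the frame of bay1 between -0.0215 and -0.017 m and y of block_blue in the frame of bay1 between -0.0155 and -0.011 m and z of block_blue in the frame of bay1 below 0.003 m and angle between the x axis of block_blue and the x axis of bay1, either way round below 0.07 rad and angle between block_blue's own z axis and vertical below 0.1 rad) or (x of block_blue in the frame of bay2 between -0.0215 and -0.017 m and y of block_blue in the frame of bay2 between -0.0155 and -0.011 m and z of block_blue in the frame of bay2 below 0.003 m and angle between the x axis of block_blue and the x axis of bay2, either way round below 0.07 rad and angle between block_blue's own z axis and vertical below 0.1 rad)) and ((x of block_orange in the frame of bay0 between -0.0215 and -0.017 m and y of block_orange in the frame of bay0 between -0.0155 and -0.011 m and z of block_orange in the frame of bay0 below 0.003 m and angle between the x axis of block_orange and the x axis of bay0, either way round below 0.07 rad and angle between block_orange's own z axis and vertical below 0.1 rad) or (x of block_orange in the frame of bay1 between -0.0215 and -0.017 m and y of block_orange in the frame of bay1 between -0.0155 and -0.011 m and z of block_orange in the frame of bay1 below 0.003 m and angle between the x axis of block_orange and the x axis of bay1, either way round below 0.07 rad and angle between block_orange's own z axis and vertical below 0.1 rad) or (x of block_orange in the frame of bay2 between -0.0215 and -0.017 m and y of block_orange in the frame of bay2 between -0.0155 and -0.011 m and z of block_orange in the frame of bay2 below 0.003 m and angle between the x axis of block_orange and the x axis of bay2, either way round below 0.07 rad and angle between block_orange's own z axis and vertical below 0.1 rad))), for 0.2 s.
2. the tray stands in the blue outline, all blocks still snug in their corners (x of tray in the frame of camera_mark between -0.011 and 0.011 m and y of tray in the frame of camera_mark between -0.011 and 0.011 m and angle between the x axis of tray and the x axis of camera_mark, either way round below 0.12 rad and ((x of block_yellow in the frame of bay0 between -0.0215 and -0.017 m and y of block_yellow in the frame of bay0 between -0.0155 and -0.011 m and z of block_yellow in the frame of bay0 below 0.003 m and angle between the x axis of block_yellow and the x axis of bay0, either way round below 0.07 rad and angle between block_yellow's own z axis and vertical below 0.1 rad) or (x of block_yellow in the frame of bay1 between -0.0215 and -0.017 m and y of block_yellow in the frame of bay1 between -0.0155 and -0.011 m and z of block_yellow in the frame of bay1 below 0.003 m and angle between the x axis of block_yellow and the x axis of bay1, either way round below 0.07 rad and angle between block_yellow's own z axis and vertical below 0.1 rad) or (x of block_yellow in the frame of bay2 between -0.0215 and -0.017 m and y of block_yellow in the frame of bay2 between -0.0155 and -0.011 m and z of block_yellow in the frame of bay2 below 0.003 m and angle between the x axis of block_yellow and the x axis of bay2, either way round below 0.07 rad and angle between block_yellow's own z axis and vertical below 0.1 rad)) and ((x of block_green in the frame of bay0 between -0.0215 and -0.017 m and y of block_green in the frame of bay0 between -0.0155 and -0.011 m and z of block_green in the frame of bay0 below 0.003 m and angle between the x axis of block_green and the x axis of bay0, either way round below 0.07 rad and angle between block_green's own z axis and vertical below 0.1 rad) or (x of block_green in the frame of bay1 between -0.0215 and -0.017 m and y of block_green in the frame of bay1 between -0.0155 and -0.011 m and z of block_green in the frame of bay1 below 0.003 m and angle between the x axis of block_green and the x axis of bay1, either way round below 0.07 rad and angle between block_green's own z axis and vertical below 0.1 rad) or (x of block_green in the frame of bay2 between -0.0215 and -0.017 m and y of block_green in the frame of bay2 between -0.0155 and -0.011 m and z of block_green in the frame of bay2 below 0.003 m and angle between the x axis of block_green and the x axis of bay2, either way round below 0.07 rad and angle between block_green's own z axis and vertical below 0.1 rad)) and ((x of block_blue in the frame of bay0 between -0.0215 and -0.017 m and y of block_blue in the frame of bay0 between -0.0155 and -0.011 m and z of block_blue in the frame of bay0 below 0.003 m and angle between the x axis of block_blue and the x axis of bay0, either way round below 0.07 rad and angle between block_blue's own z axis and vertical below 0.1 rad) or (x of block_blue in the frame of bay1 between -0.0215 and -0.017 m and y of block_blue in the frame of bay1 between -0.0155 and -0.011 m and z of block_blue in the frame of bay1 below 0.003 m and angle between the x axis of block_blue and the x axis of bay1, either way round below 0.07 rad and angle between block_blue's own z axis and vertical below 0.1 rad) or (x of block_blue in the frame of bay2 between -0.0215 and -0.017 m and y of block_blue in the frame of bay2 between -0.0155 and -0.011 m and z of block_blue in the frame of bay2 below 0.003 m and angle between the x axis of block_blue and the x axis of bay2, either way round below 0.07 rad and angle between block_blue's own z axis and vertical below 0.1 rad)) and ((x of block_orange in the frame of bay0 between -0.0215 and -0.017 m and y of block_orange in the frame of bay0 between -0.0155 and -0.011 m and z of block_orange in the frame of bay0 below 0.003 m and angle between the x axis of block_orange and the x axis of bay0, either way round below 0.07 rad and angle between block_orange's own z axis and vertical below 0.1 rad) or (x of block_orange in the frame of bay1 between -0.0215 and -0.017 m and y of block_orange in the frame of bay1 between -0.0155 and -0.011 m and z of block_orange in the frame of bay1 below 0.003 m and angle between the x axis of block_orange and the x axis of bay1, either way round below 0.07 rad and angle between block_orange's own z axis and vertical below 0.1 rad) or (x of block_orange in the frame of bay2 between -0.0215 and -0.017 m and y of block_orange in the frame of bay2 between -0.0155 and -0.011 m and z of block_orange in the frame of bay2 below 0.003 m and angle between the x axis of block_orange and the x axis of bay2, either way round below 0.07 rad and angle between block_orange's own z axis and vertical below 0.1 rad))), for 0.2 s.
3. the shutter button is pressed fully (over 4 mm) while the tray stands in the blue outline with all blocks snug (all of step 2 and value of joint shutter above 0.004 m), for 0.05 s.
At the end, for the whole second after the job is handed in: Every block present lies flat on the floor of a lane of the filing tray, released and at rest; the imaging tray stands flat on the board in the yellow outline (centre within 11 mm of the outline's centre along each of its axes, turned less than 0.12 rad); the shutter button is up (x of tray in the frame of load_mark between -0.011 and 0.011 m and y of tray in the frame of load_mark between -0.011 and 0.011 m and angle between the x axis of tray and the x axis of load_mark, either way round below 0.12 rad and z of tray in the frame of station below 0.015 m and linear speed of tray below 0.01 m/s and x of block_yellow in the frame of file_tray between -0.075 and 0.075 m and y of block_yellow in the frame of file_tray between -0.056 and 0.056 m and z of each of block_yellow, block_green, block_blue, block_orange in the frame of file_tray below 0.0055 m and angle between each of block_yellow, block_green, block_blue, block_orange's own z axis and vertical below 0.1 rad and linear speed of each of block_yellow, block_green, block_blue, block_orange below 0.02 m/s and x of block_green in the frame of file_tray between -0.075 and 0.075 m and y of block_green in the frame of file_tray between -0.056 and 0.056 m and x of block_blue in the frame of file_tray between -0.075 and 0.075 m and y of block_blue in the frame of file_tray between -0.056 and 0.056 m and x of block_orange in the frame of file_tray between -0.075 and 0.075 m and y of block_orange in the frame of file_tray between -0.056 and 0.056 m and value of joint shutter below 0.002 m); the robot touches nothing.
It fails at once if a bystander (stapler, note pad, mouse, mug, marker or jar) is pushed more than 40 mm from its place (distance of any of stapler, note_pad, mouse, mug, marker, jar from where it was at the start of the episode above 0.04 m).
It fails at once if the imaging tray is lifted more than 8 mm off the board or tipped (z of tray in the frame of station above 0.02 m or angle between tray's own z axis and vertical above 0.15 rad).
Of block_yellow, block_green, block_blue, block_orange only 2 to 3 are there at a start; the rules pass over those that are not, and their reading is None.
At some moment in a run one of block_yellow, block_green, block_blue, block_orange may be knocked a few centimetres aside while the robot is not near it.
Once in a run the grip may slacken for a moment while it holds something.
It also fails if it takes over 210 s, if anything falls off the work surface, if the arm or the gripper's body presses on something with over 40 N, if the wrist force passes 120 N, or if a joint passes its speed limit or range.

## Working session

There is one attempt and no reset: what is moved stays moved. The work goes in short steps, Python scripts to look and compute and a tool call to move; the robot and the scene stay as the last step left them, time stands still between calls to the robot, and variables do not carry over. Pictures are saved under pics/ and viewed, and the job is handed in when it is done.

Besides the shell and the picture viewer there is one more tool, called after "Emit:" as name(argument=value, ...) on one line, values as JSON. arm_command: Moves the arm, as the interface text tells. Its arguments: {"type":"object","properties":{"targets":{"type":"string"},"grip":{"type":"number"},"squeeze":{"type":"number"}},"required":["targets"]}

```bash
ls; mkdir -p pics
python3 - <<'E'
from workcell import manip
import cv2
o=manip.get_obs();print(o)
for n in["scene","top","wrist"]:
    c=manip.camera(n);cv2.imwrite(f"pics/a_{n}.png",c["frame"][:,:,::-1]);print(n,c["vertical_fov"],c["cx"],c["cy"],c["rvec"],c["tvec"])
E
```

```text
pics
{'clock': 0.0, 'joint_pos': array([-1.31159904,  0.33285059, -0.0647028 ,  1.46095298,  0.02157542,
        1.34989249, -0.08845897]), 'joint_velocities': array([-0.00135192,  0.00058203,  0.00143009, -0.00107982, -0.00031121,
       -0.00048739, -0.00046737]), 'tau': array([ 3.75628006e-04, -6.25458956e+01,  4.92602284e-02, -3.91598618e+01,
        1.62184919e-02,  1.00281290e-02,  5.22147479e-05]), 'position': array([0.17368116, 0.59994322, 0.19952368]), 'ee_rot': array([ 1.40403417e-01,  9.90094129e-01, -7.00167766e-04, -7.84540320e-05]), 'ft_force': array([ 0.40682012, -0.26056679, -0.6552944 ]), 'torque': array([-0.04969952, -0.05667622,  0.02744931]), 'grip_width': 1.000113810600637}
scene 49.06268443700058 282.77498146949165 210.5527613042699 [ 2.31865315  0.63831166 -0.24363292] [-0.3751017  -0.16095096  1.48363446]
top 44.70006374757565 283.4636821985347 211.7244353687551 [ 2.15620957 -2.15600419  0.16510945] [-0.07251527  0.48750823  1.28376563]
wrist 65.70646984690485 278.79852589282916 207.7271899705374 [-2.29074074 -1.72106753 -0.28261838] [-0.62418636 -0.04161202  0.38149198]
```

View pics/a_scene.png

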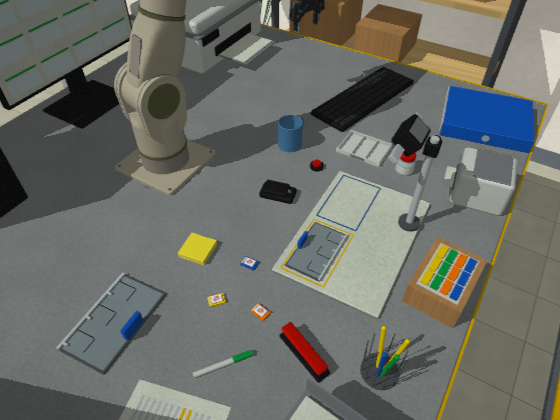

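View pics/a_top.png

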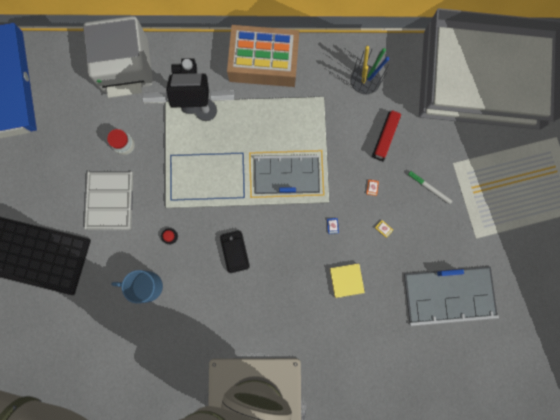

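View pics/a_wrist.png

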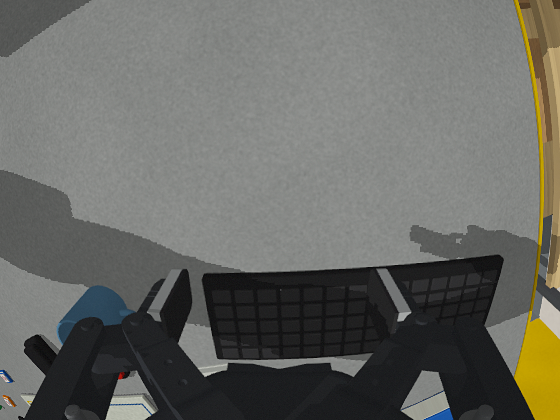

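The scene and top pictures show:
- **Imaging tray:** one tray sits in the yellow outline on the board, top (287,175). A larger look-alike lies on the desk at (450,295).
- **Blocks:** orange (372,187), blue (333,226) and yellow (385,228). The cassettes in the wooden box at (265,50) are look-alikes.
- **Filing tray and button:** filing tray at (108,200), red button at (168,236). The jar's red cap at (118,140) and the stapler at (387,135) are not targets.

There is no green block on the desk.

```bash
cat > h.py <<'E'
from workcell import manip
import numpy as np,cv2
from scipy.spatial.transform import Rotation as R
def K(c):
    H=c["frame"].shape[0]; f=H/2/np.tan(np.radians(c["vertical_fov"])/2); return f
def pose(c):
    Rm=R.from_rotvec(np.array(c["rvec"]).ravel()).as_matrix(); t=np.array(c["tvec"]).ravel(); return Rm,t
def c2w(c,p):
    Rm,t=pose(c); return Rm.T@(np.array(p)-t)
def pix2w(c,u,v,z,fish=False):
    f=K(c);a=np.array([(u-c["cx"])/f,(v-c["cy"])/f])
    if fish:
        r=np.hypot(*a); d=np.array([*(a/r*np.sin(r) if r>1e-9 else a),np.cos(r)])
    else: d=np.array([*a,1.])
    Rm,t=pose(c);o=-Rm.T@t;d=Rm.T@d
    return o+d*(z-o[2])/d[2]
def w2pix(c,P,fish=False):
    Rm,t=pose(c);p=Rm@np.array(P)+t;f=K(c)
    if fish:
        th=np.arctan2(np.hypot(p[0],p[1]),p[2]);q=p[:2]/np.hypot(p[0],p[1])*th
    else:q=p[:2]/p[2]
    return np.array([c["cx"]+f*q[0],c["cy"]+f*q[1]])
def ortho(c,x0,x1,y0,y1,z,fish,s=1.0):
    """metric rectified picture at plane z; s mm per px; up=+x,left=+y"""
    xs=np.arange(x1,x0,-s/1000);ys=np.arange(y1,y0,-s/1000)
    Rm,t=pose(c);X,Y=np.meshgrid(xs,ys,indexing='ij')
    P=np.stack([X,Y,np.full_like(X,z)],-1)@Rm.T+t;f=K(c)
    if fish:
        rr=np.hypot(P[...,0],P[...,1])+1e-12;th=np.arctan2(rr,P[...,2]);q=P[...,:2]/rr[...,None]*th[...,None]
    else:q=P[...,:2]/P[...,2:]
    return cv2.remap(c["frame"][:,:,::-1],(c["cx"]+f*q[...,0]).astype(np.float32),(c["cy"]+f*q[...,1]).astype(np.float32),cv2.INTER_LINEAR)
def state():
    o=manip.get_obs();M=R.from_quat(o["ee_rot"]).as_matrix()
    yaw=np.arctan2(M[1,1],M[0,1]) # direction of tool y (jaw) axis in world
    return o,M,yaw
def go(xyz,jaw=None,n=None,vmax=60):
    """rows to bring TCP to xyz with the jaw axis at world angle jaw (mod pi), tool straight down"""
    o,M,yaw=state();p=o["position"]
    if jaw is None: jaw=yaw
    d=(jaw-yaw+np.pi/2)%np.pi-np.pi/2
    jaw=yaw+d
    y=np.array([np.cos(jaw),np.sin(jaw),0]);z=np.array([0,0,-1.]);x=np.cross(y,z)
    T=np.stack([x,y,z],1)
    rv=R.from_matrix(M.T@T).as_rotvec()
    tot=np.linalg.norm(np.array(xyz)-p)*1000
    m=max(int(np.ceil(tot/vmax)),int(np.ceil(np.linalg.norm(rv)/0.18)),1)
    if n: m=n
    out=[];C=M.copy()
    for i in range(m):
        s=C.T@((np.array(xyz)-p)/m*1000); out.append([*s,*(rv/m)]); C=C@R.from_rotvec(rv/m).as_matrix()
    print("now",np.round(p,4),"jaw",round(yaw,4),"F",np.round(o["ft_force"],1),"g",round(o["grip_width"]*85.4,1),"t",round(o["clock"],2),"j7",round(o["joint_pos"][6],2),"j5",round(o["joint_pos"][4],2))
    print("; ".join(" ".join(f"{v:.1f}" for v in r[:3])+" "+" ".join(f"{v:.3f}" for v in r[3:]) for r in out))
E
python3 - <<'E'
from h import *
c=manip.camera("top")
for n in ["tray","tab","block_yellow","block_green","block_blue","block_orange","station","file_tray","shutter_top","stapler","note_pad","mouse","mug","marker","jar"]:
    for r in manip.search_frame(c,n)[:3]:
        w=c2w(c,r["xyz"]);print(n,round(r["p"],2),np.round(w,3),np.round(w2pix(c,w)))
cv2.imwrite("pics/top_ortho_st.png",cv2.resize(ortho(c,.5,.85,-.25,.32,.012,False,1.0),None,fx=1.4,fy=1.4))
cv2.imwrite("pics/top_crop.png",cv2.resize(c["frame"][140:270,300:460,::-1],None,fx=4,fy=4,interpolation=cv2.INTER_CUBIC))
E
```

```text
tray 0.92 [ 0.589 -0.083  0.016] [287. 175.]
tray 0.37 [ 0.456 -0.2    0.004] [332. 225.]
tray 0.37 [0.432 0.221 0.022] [170. 234.]
tab 0.69 [ 0.272 -0.505  0.003] [450. 296.]
tab 0.64 [ 0.591 -0.083  0.018] [287. 174.]
block_yellow 0.66 [ 0.452 -0.338  0.007] [384. 227.]
block_yellow 0.6 [0.521 0.388 0.003] [109. 201.]
block_blue 0.74 [0.43  0.223 0.021] [169. 234.]
block_blue 0.74 [0.665 0.343 0.068] [121. 141.]
block_blue 0.49 [ 0.586 -0.079  0.013] [286. 176.]
block_orange 0.71 [ 0.585 -0.082  0.014] [287. 176.]
block_orange 0.67 [ 0.561 -0.308  0.004] [372. 186.]
station 0.56 [0.684 0.078 0.008] [227. 140.]
station 0.41 [ 0.589 -0.08   0.02 ] [286. 174.]
station 0.27 [ 0.559 -0.464  0.009] [431. 187.]
file_tray 0.68 [0.521 0.387 0.002] [109. 201.]
stapler 0.83 [ 0.691 -0.347  0.035] [387. 136.]
note_pad 0.6 [ 0.313 -0.234  0.017] [346. 280.]
mouse 0.92 [0.388 0.058 0.035] [233. 250.]
mug 0.61 [0.3   0.293 0.033] [139. 285.]
marker 0.66 [ 0.448 -0.339  0.005] [384. 228.]
marker 0.53 [ 0.558 -0.461  0.007] [429. 187.]
jar 0.75 [0.666 0.343 0.068] [121. 141.]
jar 0.67 [0.68  0.079 0.011] [227. 142.]
jar 0.62 [ 0.311 -0.236  0.018] [347. 281.]
```

View pics/top_ortho_st.png

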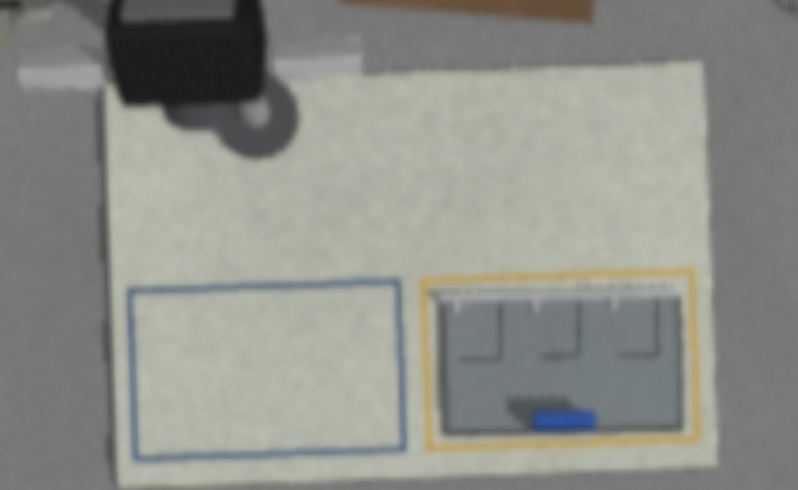

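View pics/top_crop.png

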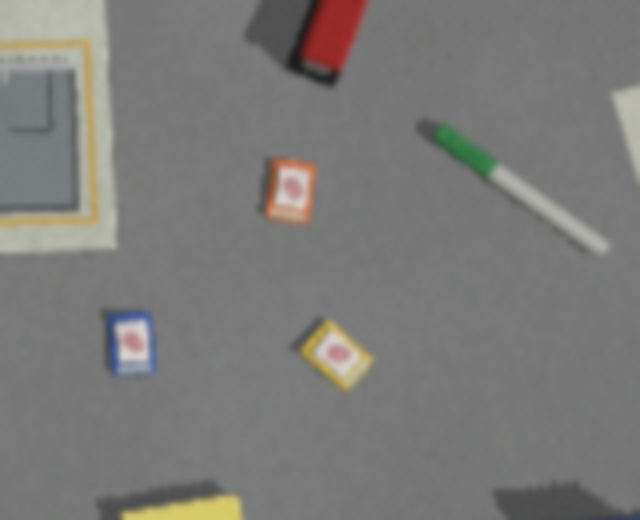

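Run:
```python
from h import *
go([0.47,0.30,0.28],0,vmax=55)
```

```text
now [0.1738 0.6004 0.2004] jaw 1.289 F [-0.5 -0.4  0.7] g 85.4 t 0.95 j7 -0.09 j5 0.02
-46.0 -25.8 -10.0 0.000 -0.000 0.161; -49.5 -18.1 -10.0 0.000 -0.000 0.161; -51.8 -9.9 -10.0 0.000 -0.000 0.161; -52.7 -1.4 -10.0 0.000 -0.000 0.161; -52.3 7.0 -10.0 0.000 -0.000 0.161; -50.5 15.3 -10.0 0.000 -0.000 0.161; -47.3 23.2 -10.0 0.000 -0.000 0.161; -43.0 30.5 -10.0 0.000 -0.000 0.161
```

Run:
```python
from h import *
c=manip.camera("wrist");Rm,t=pose(c);cw=-Rm.T@t;o,M,y=state()
print("cam in tool",M.T@(cw-o["position"]), "axis in tool",M.T@Rm[2])
go([0.47,0.30,0.30],np.pi/2+.04,vmax=55)
```

```text
cam in tool [ 8.29740383e-02 -2.14363154e-05 -1.74007252e-01] axis in tool [-3.21727175e-01 -5.03884572e-04  9.46832282e-01]
now [0.1738 0.6004 0.2004] jaw 1.289 F [ 0.  -0.9 -0.6] g 85.2 t 1.0 j7 -0.09 j5 0.02
-46.0 -25.8 -12.5 0.000 -0.000 -0.040; -44.9 -27.6 -12.5 0.000 -0.000 -0.040; -43.8 -29.4 -12.5 0.000 -0.000 -0.040; -42.6 -31.1 -12.5 0.000 -0.000 -0.040; -41.3 -32.8 -12.5 0.000 -0.000 -0.040; -39.9 -34.4 -12.5 0.000 -0.000 -0.040; -38.5 -36.0 -12.5 0.000 -0.000 -0.040; -37.0 -37.5 -12.5 0.000 -0.000 -0.040
```

Emit:
arm_command(targets="-46 -26 -12.5 0 0 -0.04; -45 -27.5 -12.5 0 0 -0.04; -44 -29.5 -12.5 0 0 -0.04; -42.5 -31 -12.5 0 0 -0.04; -41.5 -33 -12.5 0 0 -0.04")

```text
clock: 1.62
position: [0.3602, 0.4108, 0.2635]
ee_rot: [0.04, 0.999, 0.0, 0.0]
ft_force: [2.5, -0.0, 0.4]
grip_width: 0.997
```

Emit:
arm_command(targets="-40 -34.5 -12.5 0 0 -0.04; -38.5 -36 -12.5 0 0 -0.04; -37 -37.5 -12.5 0 0 -0.04; 0 0 0 0 0 0")

```text
clock: 2.12
position: [0.4735, 0.2954, 0.3015]
ee_rot: [-0.016, 1.0, -0.0, 0.001]
ft_force: [-0.9, 0.2, -0.4]
grip_width: 1.001
```

Run:
```python
from h import *
o=state();print(o[0]["position"],o[2],o[0]["ft_force"])
c=manip.camera("wrist");cv2.imwrite("pics/w1.png",c["frame"][:,:,::-1])
cv2.imwrite("pics/w1o.png",cv2.resize(ortho(c,.40,.66,.15,.47,.014,True,.5),None,fx=1.2,fy=1.2))
go([0.50,-0.08,0.30],np.pi/2+.04,vmax=58)
```

```text
[0.47350659 0.29538855 0.30146714] 1.6018090104625322 [-0.92907128  0.21358845 -0.40447655]
now [0.4714 0.2979 0.3007] jaw 1.6051 F [-0.2  0.7 -0.4] g 85.5 t 2.17 j7 0.98 j5 -0.03
-2.2 -54.1 0.1 0.000 0.000 -0.001; -2.2 -54.1 0.1 0.000 0.000 -0.001; -2.1 -54.1 0.1 0.000 0.000 -0.001; -2.1 -54.1 0.1 0.000 0.000 -0.001; -2.1 -54.1 0.1 0.000 0.000 -0.001; -2.0 -54.1 0.1 0.000 0.000 -0.001; -2.0 -54.1 0.1 0.000 0.000 -0.001
```

View pics/w1.png

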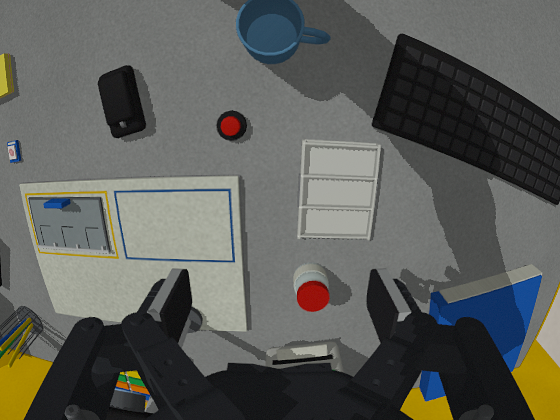

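View pics/w1o.png

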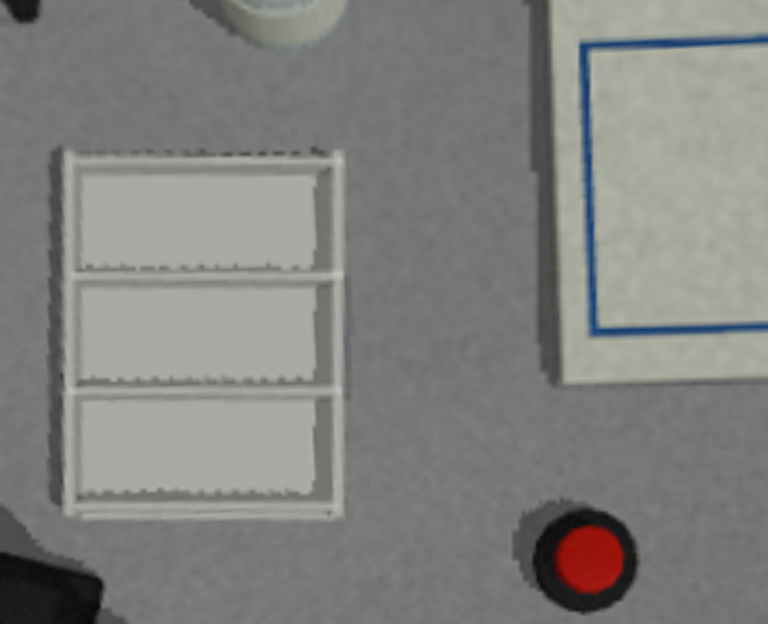

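Emit:
arm_command(targets="-2 -54 0 0 0 0; -2 -54 0 0 0 0; -2 -54 0 0 0 0; -2 -54 0 0 0 0; -2 -54 0 0 0 0")

```text
clock: 2.8
position: [0.4899, 0.0298, 0.3001]
ee_rot: [-0.02, 1.0, 0.0, -0.0]
ft_force: [0.3, 0.1, 0.1]
grip_width: 0.999
```

Emit:
arm_command(targets="-2 -54 0 0 0 0; -2 -54 0 0 0 0; 0 0 0 0 0 0")

```text
clock: 3.18
position: [0.4982, -0.081, 0.3003]
ee_rot: [-0.016, 1.0, -0.0, 0.0]
ft_force: [0.1, 1.1, -0.5]
grip_width: 0.997
```

Run:
```python
from h import *
o=state();print(o[0]["position"],o[2],o[0]["ft_force"])
c=manip.camera("wrist");cv2.imwrite("pics/w2.png",c["frame"][:,:,::-1])
cv2.imwrite("pics/w2o.png",ortho(c,.50,.68,-.20,.06,.017,True,.333))
cv2.imwrite("pics/w2m.png",ortho(c,.50,.68,-.20,.06,.012,True,.333))
for n in ["shutter_top","tray","block_orange","block_blue","block_yellow"]:
    for r in manip.search_frame(c,n)[:2]:
        w=c2w(c,r["xyz"]);print(n,round(r["p"],2),np.round(w,4),np.round(w2pix(c,w,True)))
```

```text
[ 0.49815446 -0.08100477  0.30029679] 1.6036267126901316 [ 0.08151722  1.10660298 -0.46833937]
shutter_top 0.73 [ 0.4428 -0.3342  0.0071] [117. 122.]
shutter_top 0.59 [0.43   0.2219 0.0217] [474. 130.]
tray 0.75 [ 0.588  -0.0815  0.017 ] [277. 219.]
tray 0.7 [ 0.2765 -0.4852  0.0052] [45. 34.]
block_orange 0.76 [ 0.56   -0.3093  0.0061] [136. 195.]
block_orange 0.17 [ 0.5895 -0.0804  0.019 ] [277. 220.]
block_blue 0.62 [ 0.4576 -0.2028  0.0063] [197. 130.]
block_blue 0.6 [ 0.5841 -0.0868  0.0204] [273. 217.]
block_yellow 0.61 [ 0.447  -0.3331  0.0041] [118. 125.]
block_yellow 0.38 [ 0.6792 -0.3381  0.0364] [122. 268.]
```

View pics/w2.png

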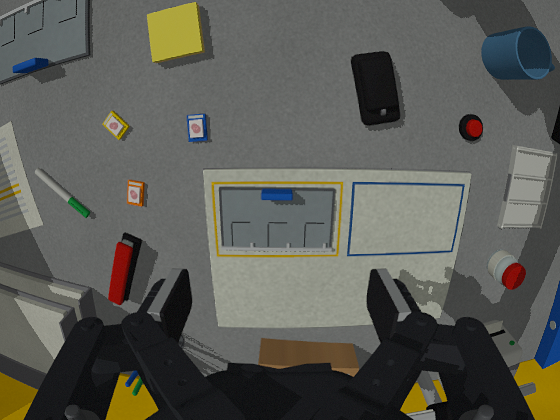

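View pics/w2o.png

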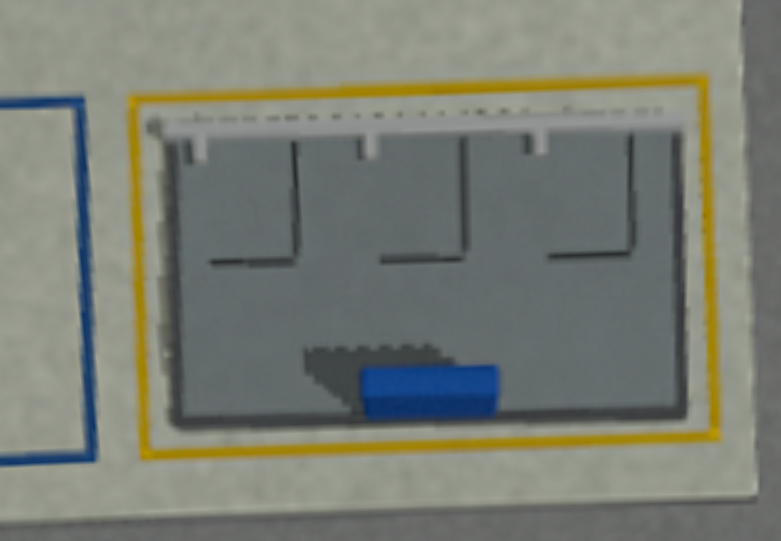

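```bash
cat >> h.py <<'E'
HUE={"orange":(3,17),"yellow":(20,33),"blue":(105,125),"green":(45,85)}
def block(c,name,x,y,z=.007,fish=True,h=.05,s=.25,save=None):
    im=ortho(c,x-h,x+h,y-h,y+h,z,fish,s);hsv=cv2.cvtColor(im,cv2.COLOR_BGR2HSV)
    lo,hi=HUE[name];m=cv2.inRange(hsv,(lo,90,60),(hi,255,255))
    m=cv2.morphologyEx(m,cv2.MORPH_CLOSE,np.ones((5,5)))
    if save: cv2.imwrite(save,im)
    cs,_=cv2.findContours(m,cv2.RETR_EXTERNAL,cv2.CHAIN_APPROX_NONE)
    if not cs: return None
    k=max(cs,key=cv2.contourArea);(u,v),(w,hh),a=cv2.minAreaRect(k)
    b=cv2.boxPoints(((u,v),(w,hh),a));e=b[1]-b[0] if np.linalg.norm(b[1]-b[0])>np.linalg.norm(b[2]-b[1]) else b[2]-b[1]
    ang=np.arctan2(-e[0],-e[1]);ang=(ang+np.pi/2)%np.pi-np.pi/2
    r=(round(x+h-v*s/1000,4),round(y+h-u*s/1000,4),"yaw",round(float(ang),3),"size mm",round(max(w,hh)*s,1),round(min(w,hh)*s,1))
    print(name,r);return r
E
python3 - <<'E'
from h import *
for n in ("wrist","top"):
    c=manip.camera(n)
    for b,x,y in(("orange",.56,-.309),("blue",.456,-.201),("yellow",.448,-.335)): block(c,b,x,y,fish=n=="wrist")
go([.456,-.201,.15],np.pi/2,vmax=55)
E
```

```text
orange (0.556, -0.3094, 'yaw', -0.136, 'size mm', 42.9, 31.6)
blue (0.4543, -0.2025, 'yaw', 0.074, 'size mm', 41.0, 30.0)
yellow (0.4462, -0.3369, 'yaw', 0.843, 'size mm', 43.0, 31.2)
orange (0.5578, -0.3086, 'yaw', -0.143, 'size mm', 42.1, 31.2)
blue (0.4714, -0.1998, 'yaw', -1.321, 'size mm', 28.8, 11.5)
yellow (0.4478, -0.3351, 'yaw', 0.815, 'size mm', 40.6, 29.3)
now [ 0.4986 -0.0767  0.3002] jaw 1.6108 F [0.6 0.7 0.9] g 85.1 t 3.58 j7 1.68 j5 -0.0
11.9 -30.6 37.6 0.000 -0.000 0.010; 11.6 -30.7 37.6 0.000 -0.000 0.010; 11.3 -30.8 37.6 0.000 -0.000 0.010; 11.0 -31.0 37.6 0.000 -0.000 0.010
```

Emit:
arm_command(targets="12 -31 37.5 0 0 0.018; 12 -31 37.5 0 0 0.018; 11 -31 37.5 0 0 0; 11 -31 37.5 0 0 0; 0 0 0 0 0 0", grip=45)

```text
clock: 4.2
position: [0.4519, -0.2039, 0.148]
ee_rot: [0.001, 1.0, 0.0, -0.002]
ft_force: [-0.1, 0.1, 0.2]
grip_width: 0.526
```

Run:
```python
from h import *
c=manip.camera("wrist");cv2.imwrite("pics/w3.png",c["frame"][:,:,::-1])
b=block(c,"blue",.4555,-.202,save="pics/w3o.png")
go([b[0],b[1],.060],np.pi/2+b[3],vmax=55)
```

```text
blue (0.454, -0.2031, 'yaw', 0.074, 'size mm', 41.4, 28.5)
now [ 0.4537 -0.2027  0.1496] jaw 1.5715 F [0.5 0.4 1.2] g 45.3 t 4.25 j7 1.96 j5 -0.05
-0.2 -0.2 44.8 0.000 -0.001 -0.037; -0.2 -0.2 44.8 0.000 -0.001 -0.037
```

View pics/w3.png

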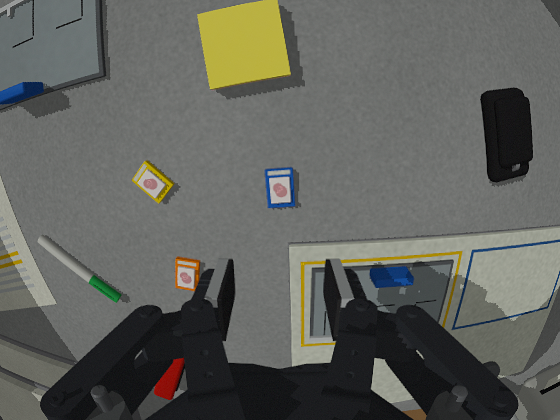

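View pics/w3o.png

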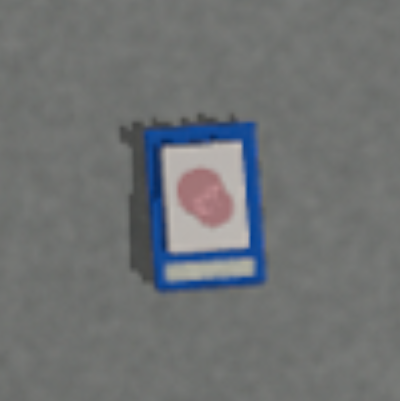

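Emit:
arm_command(targets="0 0 45 0 0 -0.037; 0 0 45 0 0 -0.037; 0 0 30 0 0 0; 0 0 22 0 0 0; 0 0 0 0 0 0")

```text
clock: 4.88
position: [0.4549, -0.2011, 0.008]
ee_rot: [-0.039, 0.999, 0.0, -0.001]
ft_force: [-0.1, -0.6, 0.2]
grip_width: 0.528
```

Run:
```python
from h import *
go([.454,-.2031,.008],np.pi/2+.074)
c=manip.camera("wrist");cv2.imwrite("pics/w4.png",c["frame"][:,:,::-1])
```

```text
now [ 0.4549 -0.2011  0.008 ] jaw 1.6491 F [-0.1 -0.6  0.2] g 45.1 t 4.88 j7 2.17 j5 -0.22
1.0 -1.9 -0.0 0.001 -0.001 0.004
```

View pics/w4.png

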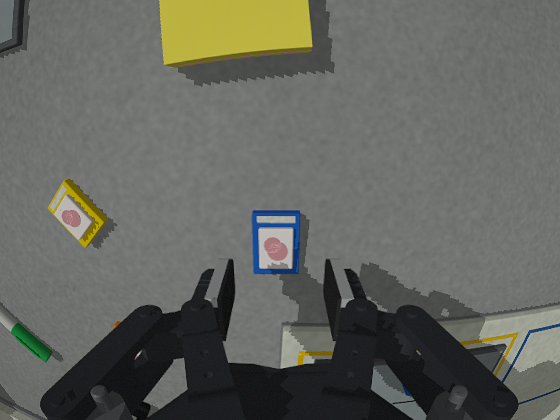

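Run:
```python
from h import *
o,M,y=state();c=manip.camera("wrist")
for t in ([0,0,.008],[0,.0225,.008],[0,-.0225,.008],[0,0,0]):print(t,w2pix(c,o["position"]+M@np.array(t),True), )
print(o["position"],block(c,"blue",.454,-.203))
```

```text
[0, 0, 0.008] [279.01944044 240.38866905]
[0, 0.0225, 0.008] [315.49980695 240.2270619 ]
[0, -0.0225, 0.008] [242.53487758 240.27654744]
[0, 0, 0] [279.02917676 245.98862383]
blue (0.4536, -0.2032, 'yaw', 0.072, 'size mm', 42.1, 28.2)
[ 0.45550536 -0.20160598  0.00896478] (0.4536, -0.2032, 'yaw', 0.072, 'size mm', 42.1, 28.2)
```

Run:
```python
from h import *
o,M,y=state();c=manip.camera("wrist")
for x in (.011,-.011):
  for z in (.008,0,-.005,-.01,-.02,-.03):
    print(x,z,np.round(w2pix(c,o["position"]+M@np.array([x,.0225,z]),True)),np.round(w2pix(c,o["position"]+M@np.array([x,-.0225,z]),True)))
im=cv2.resize(c["frame"][200:360,180:380,::-1],None,fx=4,fy=4,interpolation=cv2.INTER_CUBIC)
cv2.imwrite("pics/w4c.png",im[:600])
```

```text
0.011 0.008 [316. 224.] [242. 224.]
0.011 0 [318. 229.] [240. 229.]
0.011 -0.005 [319. 232.] [239. 232.]
0.011 -0.01 [320. 236.] [238. 236.]
0.011 -0.02 [322. 243.] [236. 243.]
0.011 -0.03 [324. 252.] [234. 252.]
-0.011 0.008 [315. 256.] [243. 256.]
-0.011 0 [316. 262.] [242. 262.]
-0.011 -0.005 [317. 266.] [241. 266.]
-0.011 -0.01 [318. 270.] [240. 270.]
-0.011 -0.02 [320. 279.] [238. 279.]
-0.011 -0.03 [322. 289.] [236. 289.]
```

View pics/w4c.png

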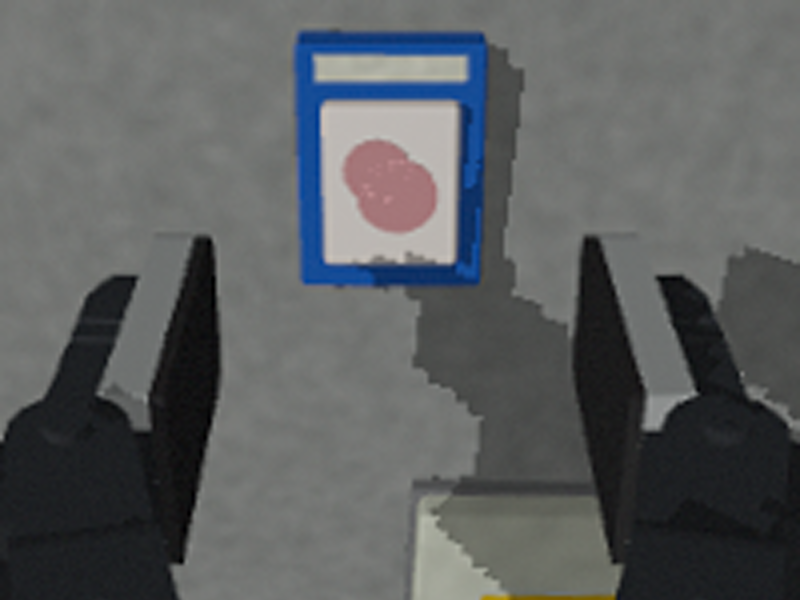

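Run:
```python
from h import *
o,M,y=state()
for n in("scene","top"):
    c=manip.camera(n);p=o["position"]
    u,v=w2pix(c,p).astype(int);print(n,u,v,w2pix(c,[p[0],p[1],.06]))
    im=c["frame"][v-60:v+40,u-65:u+65,::-1].copy();cv2.imwrite(f"pics/s5{n}.png",cv2.resize(im,None,fx=6,fy=6,interpolation=cv2.INTER_CUBIC))
```

```text
scene 249 260 [248.93551084 248.68118633]
top 332 224 [334.97553896 222.75094287]
```

View pics/s5scene.png

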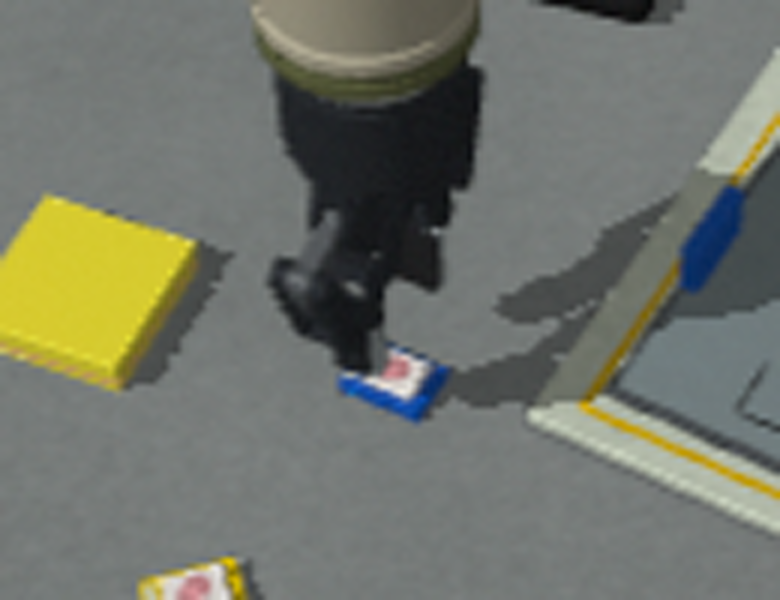

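View pics/s5top.png

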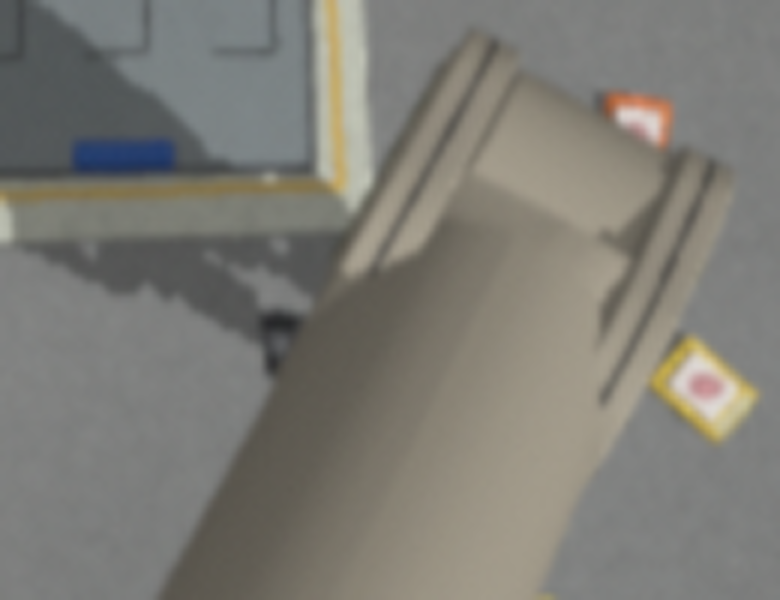

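Run:
```python
from h import *
o,M,y=state();c=manip.camera("scene")
for z in(.008,0,-.02,-.035): print(z,np.round(w2pix(c,o["position"]+M@np.array([0.011,-.0225,z]),),1),np.round(w2pix(c,o["position"]+M@np.array([-.011,-.0225,z]),),1),np.round(w2pix(c,o["position"]+M@np.array([0,.0225,z]),),1))
```

```text
0.008 [242.  267.3] [249.4 270.4] [254.  256.4]
0 [241.8 265.5] [249.2 268.5] [253.9 254.6]
-0.02 [241.3 260.8] [248.8 263.9] [253.6 249.9]
-0.035 [240.9 257.2] [248.5 260.3] [253.3 246.3]
```

Emit:
arm_command(targets="1 -1.5 5 0 0 0; 0 0 5 0 0 0; 0 0 5 0 0 0; 0 0 0 0 0 0")

```text
clock: 5.68
position: [0.4532, -0.204, -0.0073]
ee_rot: [-0.038, 0.999, 0.0, -0.001]
ft_force: [-1.0, 0.5, 0.1]
grip_width: 0.525
```

Run:
```python
from h import *
o,M,y=state();print(o["position"],o["ft_force"])
c=manip.camera("wrist")
im=cv2.resize(c["frame"][200:350,180:380,::-1],None,fx=3,fy=3,interpolation=cv2.INTER_CUBIC)
c=manip.camera("scene")
im2=cv2.resize(c["frame"][210:290,200:300,::-1],None,fx=4.5,fy=4.5,interpolation=cv2.INTER_CUBIC)
cv2.imwrite("pics/w6c.png",np.vstack([im[:300,:450],im2[:300,:450]]))
```

```text
[ 0.45318481 -0.20401992 -0.00727834] [-0.98809745  0.46925512  0.08359608]
```

View pics/w6c.png

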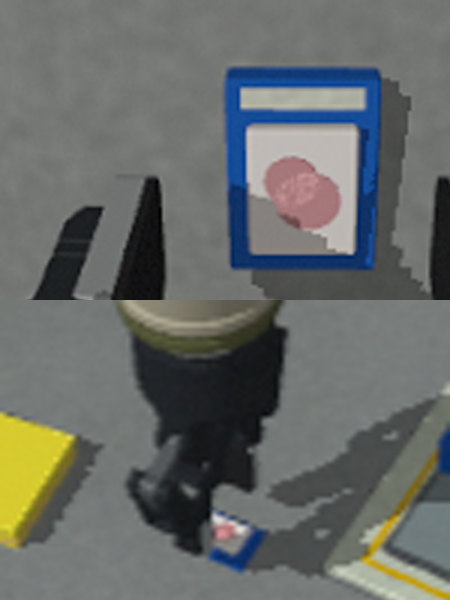

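Emit:
arm_command(targets="0 0 5 0 0 0; 0 0 5 0 0 0; 0 0 4 0 0 0; 0 0 0 0 0 0")

```text
clock: 6.28
position: [0.4533, -0.204, -0.0211]
ee_rot: [-0.038, 0.999, 0.0, -0.0]
ft_force: [0.4, -0.2, -0.2]
grip_width: 0.528
```

Emit:
arm_command(targets="0 0 2 0 0 0; 0 0 0 0 0 0")

```text
clock: 6.52
position: [0.4536, -0.2041, -0.0228]
ee_rot: [-0.038, 0.999, 0.0, -0.0]
ft_force: [-0.3, -0.6, -0.5]
grip_width: 0.53
```

Run:
```python
from h import *
o,M,y=state();print(o["position"],o["ft_force"])
c=manip.camera("wrist")
im=cv2.resize(c["frame"][200:350,180:380,::-1],None,fx=3,fy=3,interpolation=cv2.INTER_CUBIC)
c=manip.camera("scene")
im2=cv2.resize(c["frame"][210:290,200:300,::-1],None,fx=4.5,fy=4.5,interpolation=cv2.INTER_CUBIC)
cv2.imwrite("pics/w7c.png",np.vstack([im[:300,:450],im2[:300,:450]]))
```

```text
[ 0.45361181 -0.20408674 -0.02276497] [-0.33617673 -0.56326492 -0.52048748]
```

View pics/w7c.png

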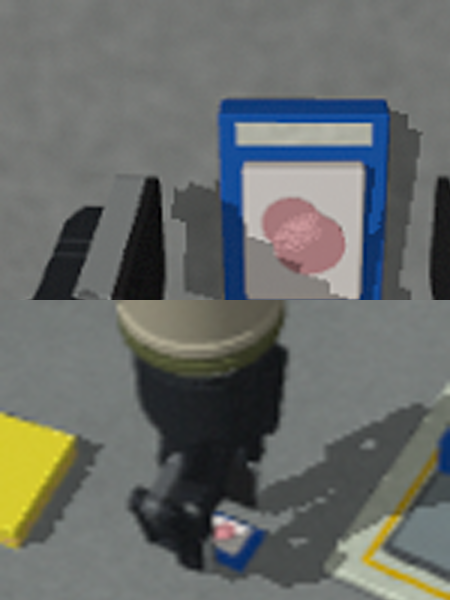

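Emit:
arm_command(targets="0 0 3 0 0 0; 0 0 3 0 0 0; 0 0 0 0 0 0")

```text
clock: 7.0
position: [0.4534, -0.204, -0.029]
ee_rot: [-0.038, 0.999, 0.0, -0.0]
ft_force: [0.1, 0.5, 0.2]
grip_width: 0.529
```

Emit:
arm_command(targets="0 0 1.5 0 0 0; 0 0 0 0 0 0")

```text
clock: 7.25
position: [0.4536, -0.2041, -0.0303]
ee_rot: [-0.038, 0.999, 0.0, -0.0]
ft_force: [-0.2, 0.0, -0.3]
grip_width: 0.527
```

Emit:
arm_command(targets="0 0 1.5 0 0 0; 0 0 0 0 0 0")

```text
clock: 7.5
position: [0.4536, -0.204, -0.0318]
ee_rot: [-0.038, 0.999, 0.0, -0.0]
ft_force: [-0.1, -0.3, -0.9]
grip_width: 0.519
```

Run:
```python
from h import *
o,M,y=state();print(o["position"],o["ft_force"])
c=manip.camera("wrist")
im=cv2.resize(c["frame"][200:350,180:380,::-1],None,fx=4,fy=4,interpolation=cv2.INTER_CUBIC)
cv2.imwrite("pics/w8c.png",im)
```

```text
[ 0.45355452 -0.20402225 -0.03183295] [-0.12923334 -0.3079685  -0.94955937]
```

View pics/w8c.png

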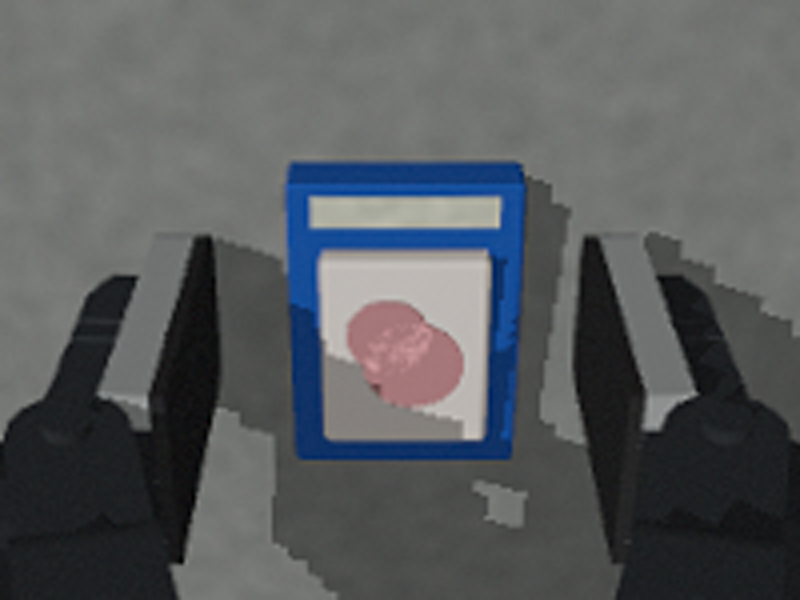

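Emit:
arm_command(targets="0 0 2 0 0 0; 0 0 0 0 0 0")

```text
clock: 7.8
position: [0.4538, -0.2041, -0.0331]
ee_rot: [-0.038, 0.999, 0.0, 0.0]
ft_force: [-4.5, 2.0, 12.6]
grip_width: 0.534
```

Emit:
arm_command(targets="0 0 1.5 0 0 0; 0 0 0 0 0 0")

```text
clock: 8.05
position: [0.4539, -0.2042, -0.0333]
ee_rot: [-0.038, 0.999, 0.001, 0.0]
ft_force: [-13.1, 5.8, 38.9]
grip_width: 0.527
```

Emit:
arm_command(targets="0 0 1 0 0 0; 0 0 0 0 0 0")

```text
clock: 8.3
position: [0.4539, -0.2042, -0.0334]
ee_rot: [-0.038, 0.999, 0.001, 0.0]
ft_force: [-20.2, 8.1, 55.2]
grip_width: 0.528
```

Emit:
arm_command(targets="0 0 -6 0 0 0; 0 0 0 0 0 0")

```text
clock: 8.55
position: [0.454, -0.2041, -0.03]
ee_rot: [-0.038, 0.999, -0.0, 0.0]
ft_force: [0.8, -0.7, 0.4]
grip_width: 0.528
```

Emit:
arm_command(targets="0 0 0 0 0 0; 0 0 0 0 0 0; 0 0 0 0 0 0; 0 0 0 0 0 0", grip=20, squeeze=25)

```text
clock: 9.05
position: [0.4535, -0.204, -0.0304]
ee_rot: [-0.038, 0.999, 0.0, -0.0]
ft_force: [0.2, 0.1, -0.3]
grip_width: 0.316
```

Emit:
arm_command(targets="0 0 -20 0 0 0; 0 0 -40 0 0 0; 0 0 -40 0 0 0; 0 0 0 0 0 0")

```text
clock: 9.55
position: [0.4555, -0.2047, 0.0722]
ee_rot: [-0.038, 0.999, -0.0, 0.002]
ft_force: [-0.4, 0.3, -0.1]
grip_width: 0.315
```

Run:
```python
from h import *
o,M,y=state();print(o["position"],y,o["grip_width"])
c=manip.camera("wrist")
im=cv2.resize(c["frame"][200:350,180:380,::-1],None,fx=4,fy=4,interpolation=cv2.INTER_CUBIC)
cv2.imwrite("pics/w9c.png",im)
c=manip.camera("top")
im=cv2.resize(ortho(c,.5,.7,-.25,.1,.017,False,1.),None,fx=2,fy=2)
cv2.imwrite("pics/t9.png",im)
```

```text
[ 0.45548433 -0.20469602  0.07223404] 1.6469501949088066 0.3150770382993004
```

View pics/w9c.png

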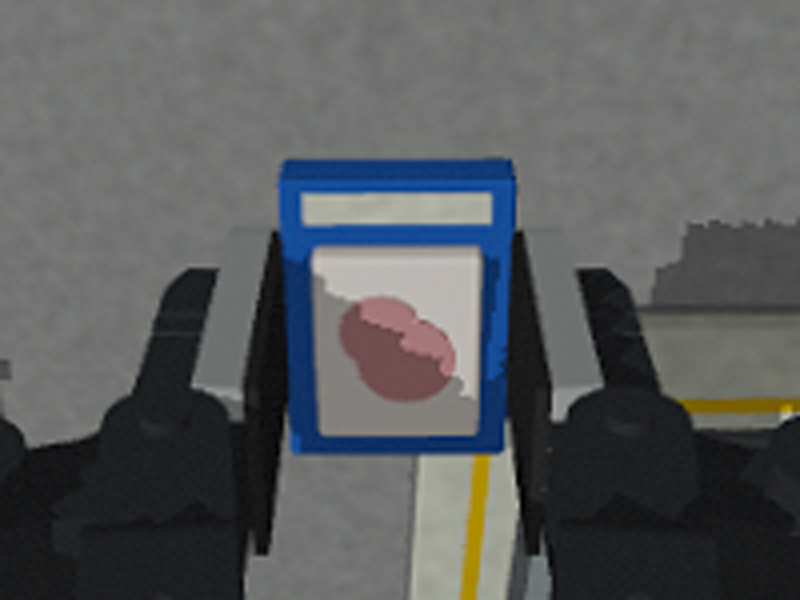

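Run:
```python
from h import *
go([.607,-.033,.04],np.pi/2+.021,vmax=55)
```

```text
now [ 0.4536 -0.2039  0.0695] jaw 1.6472 F [-0.1  0.1  0.4] g 27.1 t 9.65 j7 2.1 j5 -0.14
-33.2 31.7 5.9 0.000 0.000 0.011; -32.8 32.1 5.9 0.000 0.000 0.011; -32.5 32.5 5.9 0.000 0.000 0.011; -32.1 32.8 5.9 0.000 0.000 0.011; -31.8 33.2 5.9 0.000 0.000 0.011
```

View pics/t9.png

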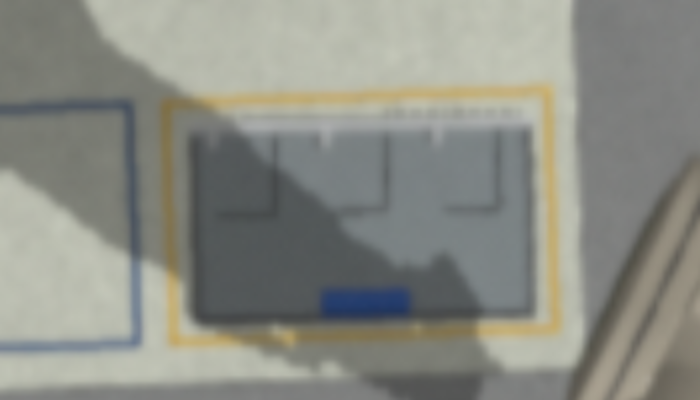

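Emit:
arm_command(targets="-33 32 6 0 0 0.011; -33 32 6 0 0 0.011; -32.5 32.5 6 0 0 0.011; -32 33 6 0 0 0.011; -32 33 6 0 0 0.011")

```text
clock: 10.28
position: [0.607, -0.0319, 0.0377]
ee_rot: [-0.01, 1.0, -0.0, -0.001]
ft_force: [-0.5, -0.0, -0.3]
grip_width: 0.317
```

Emit:
arm_command(targets="0 0 0 0 0 0; 0 0 0 0 0 0")

```text
clock: 10.52
position: [0.6059, -0.0337, 0.0382]
ee_rot: [-0.01, 1.0, -0.0, -0.001]
ft_force: [-0.1, 0.4, -0.5]
grip_width: 0.319
```

Run:
```python
from h import *
c=manip.camera("wrist");cv2.imwrite("pics/w10.png",c["frame"][:,:,::-1])
go([.606,-.032,-.009],np.pi/2+.021,n=3)
```

```text
now [ 0.606  -0.0343  0.0387] jaw 1.5907 F [ 0.3 -0.7 -0.3] g 27.3 t 10.57 j7 1.78 j5 -0.27
-0.0 0.8 15.9 -0.000 -0.001 -0.000; -0.0 0.8 15.9 -0.000 -0.001 -0.000; -0.0 0.8 15.9 -0.000 -0.001 -0.000
```

View pics/w10.png

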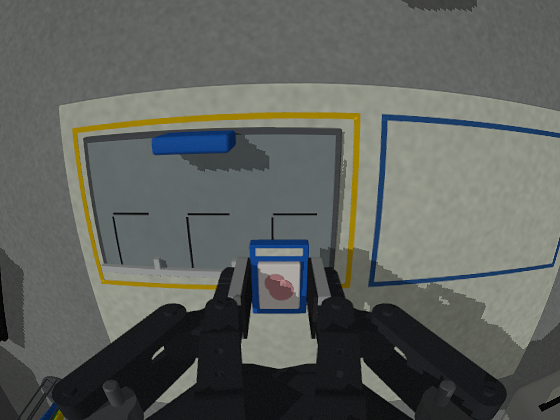

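Emit:
arm_command(targets="0 1 16 0 0 0; 0 1 16 0 0 0; 0 0.5 15 0 0 0; 0 0 0 0 0 0")

```text
clock: 11.08
position: [0.6057, -0.0305, -0.009]
ee_rot: [-0.011, 1.0, -0.0, -0.001]
ft_force: [0.2, 0.6, 0.4]
grip_width: 0.315
```

Emit:
arm_command(targets="0 0 2 0 0 0; 0 0 1.5 0 0 0; 0 0 0 0 0 0")

```text
clock: 11.45
position: [0.6072, -0.0305, -0.0105]
ee_rot: [-0.011, 1.0, 0.0, 0.0]
ft_force: [-0.3, 1.2, -1.0]
grip_width: 0.316
```

Run:
```python
from h import *
o,M,y=state();print(o["position"],y,o["ft_force"])
c=manip.camera("wrist");cv2.imwrite("pics/w11.png",cv2.resize(c["frame"][150:350,160:420,::-1],None,fx=3,fy=3))
```

```text
[ 0.60723907 -0.03048122 -0.0104635 ] 1.5919890624021424 [-0.25593666  1.17743819 -0.95173483]
```

View pics/w11.png

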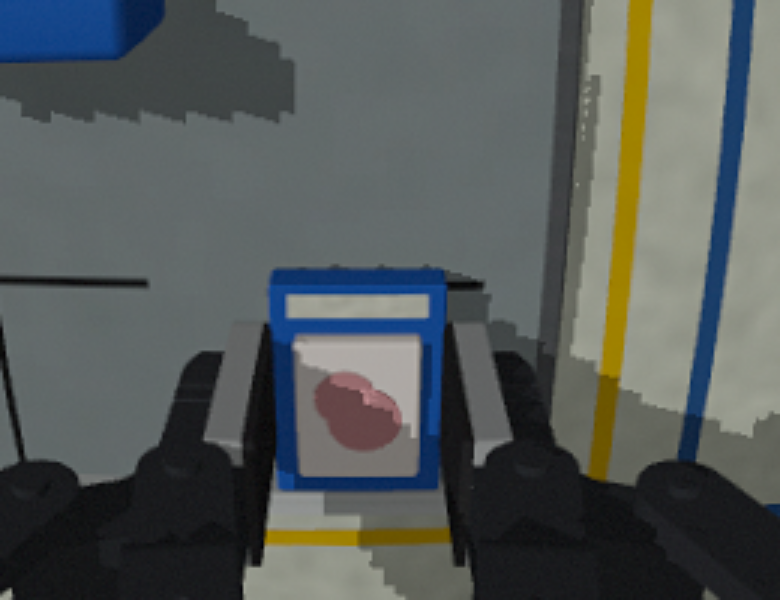

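Emit:
arm_command(targets="0 0 1.5 0 0 0; 0 0 1 0 0 0; 0 0 0 0 0 0")

```text
clock: 11.88
position: [0.607, -0.0305, -0.0133]
ee_rot: [-0.011, 1.0, 0.0, -0.0]
ft_force: [0.5, -0.5, 0.3]
grip_width: 0.314
```

Emit:
arm_command(targets="0 1.5 0 0 0 0; 0 1.5 0 0 0 0; 0 1 0 0 0 0; 0 0 0 0 0 0")

```text
clock: 12.38
position: [0.607, -0.0263, -0.0132]
ee_rot: [-0.011, 1.0, 0.0, 0.0]
ft_force: [-0.2, -0.0, -0.3]
grip_width: 0.316
```

Emit:
arm_command(targets="-1.5 0 0.3 0 0 0; -1.5 0 0 0 0 0; 0 0 0 0 0 0")

```text
clock: 12.75
position: [0.6103, -0.0265, -0.0134]
ee_rot: [-0.011, 1.0, 0.0, 0.0]
ft_force: [-0.8, 0.4, 2.1]
grip_width: 0.316
```

Emit:
arm_command(targets="0 1 0 0 0 0; 0 0 0 0 0 0")

```text
clock: 13.0
position: [0.6102, -0.0255, -0.0134]
ee_rot: [-0.011, 1.0, -0.0, 0.0]
ft_force: [1.0, -0.6, 1.4]
grip_width: 0.319
```

Emit:
arm_command(targets="0 1 0 0 0 0; 0 0 0 0 0 0")

```text
clock: 13.25
position: [0.6101, -0.0245, -0.0134]
ee_rot: [-0.011, 1.0, -0.0, 0.0]
ft_force: [-0.2, -1.8, 2.7]
grip_width: 0.315
```

Emit:
arm_command(targets="0 1 0 0 0 0; 0 0 0 0 0 0")

```text
clock: 13.5
position: [0.61, -0.0236, -0.0134]
ee_rot: [-0.011, 1.0, -0.0, 0.0]
ft_force: [0.0, -1.2, 3.8]
grip_width: 0.318
```

Emit:
arm_command(targets="-1 0 0 0 0 0; -1 0 0 0 0 0; 0 0 0 0 0 0")

```text
clock: 13.88
position: [0.611, -0.0235, -0.0134]
ee_rot: [-0.01, 1.0, 0.0, -0.001]
ft_force: [-4.9, -1.6, 9.1]
grip_width: 0.321
```

Emit:
arm_command(targets="-1 0 0 0 0 0; 0 0 0 0 0 0")

```text
clock: 14.12
position: [0.612, -0.0235, -0.0134]
ee_rot: [-0.01, 1.0, 0.0, -0.001]
ft_force: [-5.0, -1.9, 8.8]
grip_width: 0.317
```

Run:
```python
from h import *
o,M,y=state();print(o["position"],y,o["ft_force"])
c=manip.camera("wrist");cv2.imwrite("pics/w12.png",cv2.resize(c["frame"][200:350,180:380,::-1],None,fx=4,fy=4,interpolation=cv2.INTER_CUBIC))
```

```text
[ 0.6119809  -0.02354312 -0.01340936] 1.5917252996269642 [-5.02664725 -1.85124634  8.8021851 ]
```

View pics/w12.png

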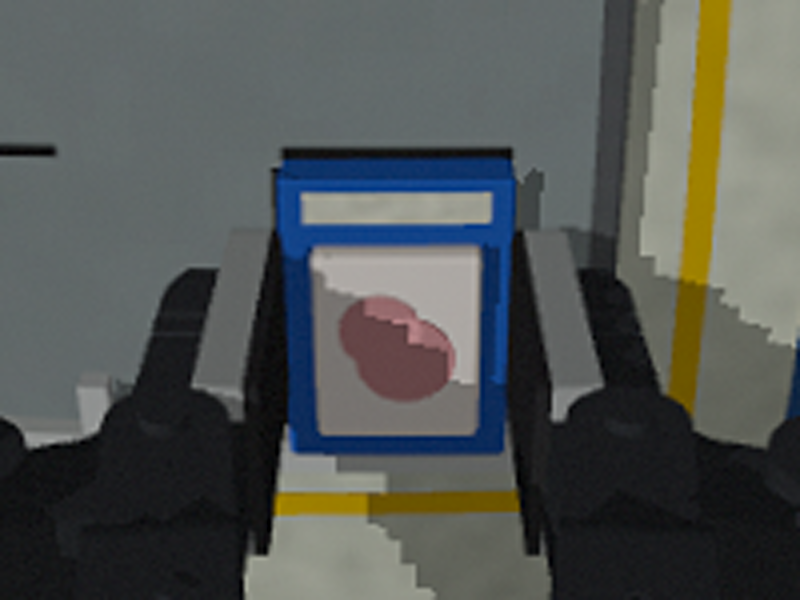

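Emit:
arm_command(targets="0 1 -0.3 0 0 0; 0 0 0 0 0 0")

```text
clock: 14.42
position: [0.612, -0.0233, -0.0134]
ee_rot: [-0.01, 1.0, -0.0, -0.001]
ft_force: [-2.0, -4.1, 4.5]
grip_width: 0.315
```

Emit:
arm_command(targets="0 0 0 0 0 0; 0 0 0 0 0 0; 0 0 0 0 0 0", grip=40)

```text
clock: 14.8
position: [0.6128, -0.0219, -0.0134]
ee_rot: [-0.011, 1.0, 0.0, -0.0]
ft_force: [0.1, -0.6, -0.1]
grip_width: 0.47
```

Emit:
arm_command(targets="0 0 -20 0 0 0; 0 0 -50 0 0 0; 0 0 -50 0 0 0; 0 0 0 0 0 0; 0 0 0 0 0 0")

```text
clock: 15.42
position: [0.6129, -0.0222, 0.1075]
ee_rot: [-0.011, 1.0, 0.0, 0.0]
ft_force: [0.4, 0.6, 0.6]
grip_width: 0.466
```

Run:
```python
from h import *
o,M,y=state();print(o["position"],y,o["ft_force"])
c=manip.camera("wrist");cv2.imwrite("pics/w13.png",ortho(c,.53,.67,-.19,.03,.02,True,.3))
block(c,"blue",.613,-.025,z=.024,h=.035)
for b,x,yy in(("orange",.556,-.309),("yellow",.447,-.336)): block(c,b,x,yy)
```

```text
[ 0.61289779 -0.02224902  0.10746039] 1.592045746048725 [0.37624498 0.62059976 0.57074911]
blue (0.6125, -0.0235, 'yaw', 0.021, 'size mm', 41.8, 28.7)
orange (0.5568, -0.3078, 'yaw', -0.144, 'size mm', 41.8, 35.5)
yellow (0.4504, -0.3193, 'yaw', 0.049, 'size mm', 40.4, 22.0)
```

View pics/w13.png

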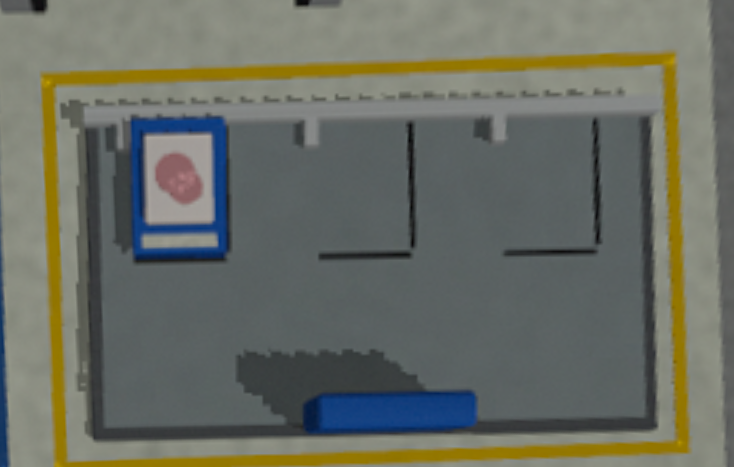

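Run:
```python
from h import *
c=manip.camera("top");cv2.imwrite("pics/t14.png",cv2.resize(ortho(c,.38,.68,-.42,.06,.01,False,1.),None,fx=1.6,fy=1.6))
for b,x,yy in(("orange",.556,-.309),("yellow",.447,-.336)): block(c,b,x,yy,fish=False)
go([.556,-.309,.11],np.pi/2-.14,vmax=55)
```

```text
orange (0.5578, -0.3086, 'yaw', -0.147, 'size mm', 42.2, 31.2)
yellow (0.4478, -0.3352, 'yaw', 0.822, 'size mm', 40.7, 29.4)
now [ 0.6122 -0.0223  0.1061] jaw 1.592 F [-0.1 -0.4 -0.6] g 40.0 t 15.53 j7 1.73 j5 -0.23
10.4 -47.6 -0.6 0.000 -0.000 0.027; 9.1 -47.8 -0.6 0.000 -0.000 0.027; 7.8 -48.1 -0.6 0.000 -0.000 0.027; 6.5 -48.3 -0.6 0.000 -0.000 0.027; 5.2 -48.4 -0.6 0.000 -0.000 0.027; 3.9 -48.5 -0.6 0.000 -0.000 0.027
```

View pics/t14.png

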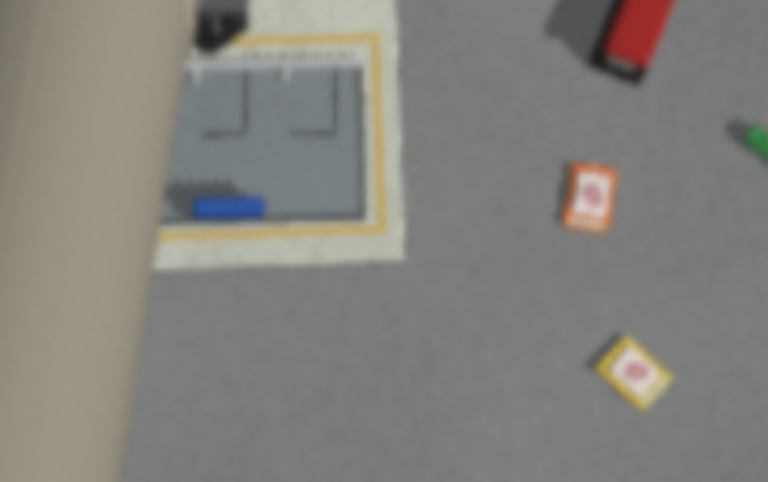

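Emit:
arm_command(targets="10.5 -47.5 -0.5 0 0 0.027; 9 -48 -0.5 0 0 0.027; 8 -48 -0.5 0 0 0.027; 6.5 -48 -0.5 0 0 0.027; 5 -48.5 -0.5 0 0 0.027")

```text
clock: 16.15
position: [0.565, -0.2623, 0.1083]
ee_rot: [0.057, 0.998, 0.0, -0.001]
ft_force: [0.5, -0.5, -0.2]
grip_width: 0.472
```

Emit:
arm_command(targets="4 -48.5 0 0 0 0.027; 0 0 0 0 0 0; 0 0 0 0 0 0")

```text
clock: 16.52
position: [0.5563, -0.3082, 0.1083]
ee_rot: [0.07, 0.998, 0.0, -0.001]
ft_force: [1.1, 0.2, -0.3]
grip_width: 0.469
```

Run:
```python
from h import *
c=manip.camera("wrist");cv2.imwrite("pics/w15.png",c["frame"][:,:,::-1])
b=block(c,"orange",.556,-.309,save="pics/w15o.png")
go([b[0]-.002,b[1],-.020],np.pi/2+b[3],n=4)
```

```text
orange (0.5565, -0.3105, 'yaw', -0.145, 'size mm', 41.9, 28.8)
now [ 0.5567 -0.3075  0.1085] jaw 1.4314 F [ 0.5 -0.2 -0.2] g 40.0 t 16.57 j7 2.1 j5 -0.32
0.4 -0.9 32.1 0.000 -0.000 0.001; 0.4 -0.9 32.1 0.000 -0.000 0.001; 0.4 -0.8 32.1 0.000 -0.000 0.001; 0.4 -0.8 32.1 0.000 -0.000 0.001
```

View pics/w15o.png

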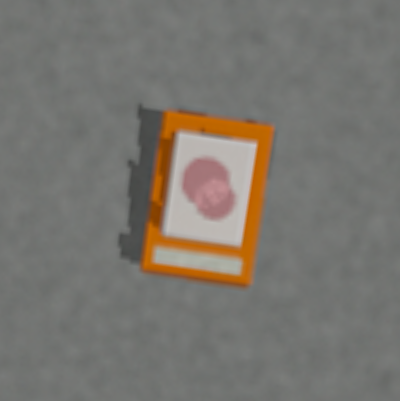

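View pics/w15.png

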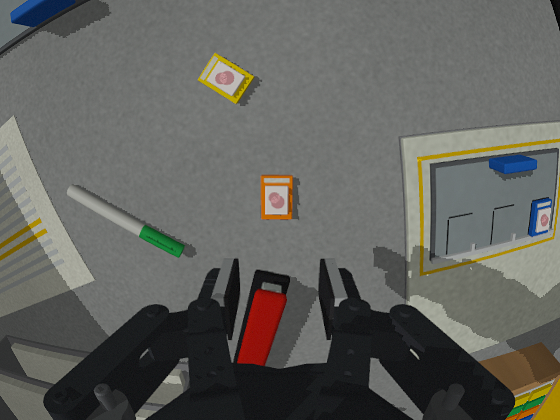

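Emit:
arm_command(targets="0.5 -1 32 0 0 0; 0.5 -1 32 0 0 0; 0.5 -1 32 0 0 0; 0.5 0 32 0 0 0; 0 0 0 0 0 0")

```text
clock: 17.2
position: [0.553, -0.309, -0.0211]
ee_rot: [0.069, 0.998, 0.001, -0.002]
ft_force: [-0.5, -0.0, 0.5]
grip_width: 0.467
```

Emit:
arm_command(targets="0 0 5 0 0 0; 0 0 4.5 0 0 0; 0 0 0 0 0 0; 0 0 0 0 0 0")

```text
clock: 17.7
position: [0.5544, -0.3117, -0.0278]
ee_rot: [0.07, 0.998, -0.0, 0.0]
ft_force: [-0.2, 0.5, 0.0]
grip_width: 0.47
```

Emit:
arm_command(targets="0 0 0 0 0 0; 0 0 0 0 0 0; 0 0 0 0 0 0; 0 0 0 0 0 0", grip=20)

```text
clock: 18.2
position: [0.5543, -0.3118, -0.0278]
ee_rot: [0.07, 0.998, -0.0, 0.0]
ft_force: [-2.1, 1.9, 4.6]
grip_width: 0.313
```

Emit:
arm_command(targets="0 0 -20 0 0 0; 0 0 -40 0 0 0; 0 0 -40 0 0 0; 0 0 0 0 0 0")

```text
clock: 18.7
position: [0.556, -0.313, 0.0762]
ee_rot: [0.071, 0.998, -0.001, 0.003]
ft_force: [0.6, -0.1, -1.1]
grip_width: 0.318
```

Run:
```python
from h import *
c=manip.camera("wrist");cv2.imwrite("pics/w16.png",cv2.resize(c["frame"][200:350,180:380,::-1],None,fx=4,fy=4,interpolation=cv2.INTER_CUBIC))
go([.605,-.087,.055],np.pi/2+.021,vmax=55)
```

```text
now [ 0.5551 -0.3121  0.074 ] jaw 1.4299 F [-0.6  0.1 -0.4] g 26.7 t 18.75 j7 2.12 j5 -0.34
-3.6 46.0 3.8 -0.000 0.001 -0.032; -5.0 45.8 3.8 -0.000 0.001 -0.032; -6.5 45.7 3.8 -0.000 0.001 -0.032; -8.0 45.4 3.8 -0.000 0.001 -0.032; -9.5 45.1 3.8 -0.000 0.001 -0.032
```

View pics/w16.png

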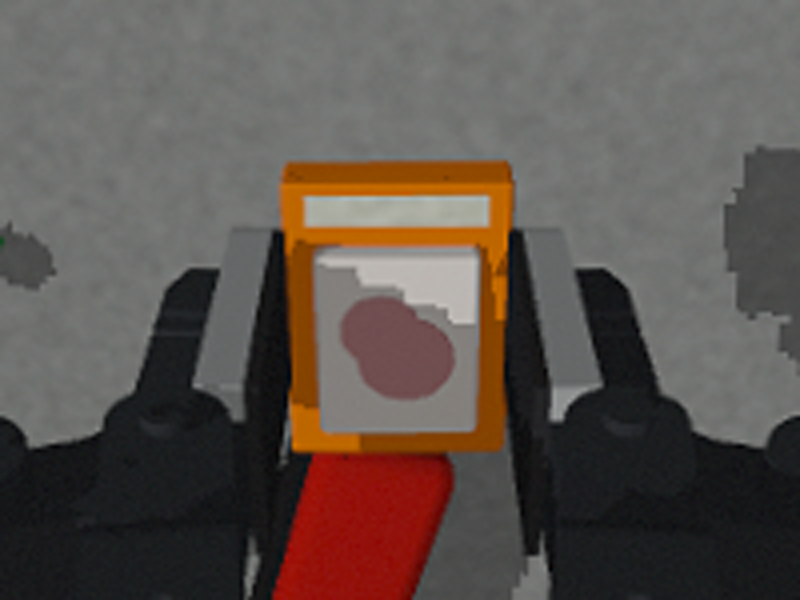

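Emit:
arm_command(targets="-3.5 46 2 0 0 -0.032; -5 46 2 0 0 -0.032; -6.5 46 4 0 0 -0.032; -8 45.5 6 0 0 -0.032; -9.5 45 6 0 0 -0.032")

```text
clock: 19.38
position: [0.6035, -0.0844, 0.0509]
ee_rot: [-0.01, 1.0, 0.0, -0.001]
ft_force: [-0.2, -0.0, -0.1]
grip_width: 0.316
```

Emit:
arm_command(targets="0 0 20 0 0 0; 0 0 20 0 0 0; 0 0 10 0 0 0; 0 0 0 0 0 0; 0 0 0 0 0 0")

```text
clock: 20.0
position: [0.6044, -0.0868, 0.0023]
ee_rot: [-0.009, 1.0, -0.0, 0.0]
ft_force: [0.1, -0.2, 0.5]
grip_width: 0.317
```

Run:
```python
from h import *
go([.606,-.0855,-.011],np.pi/2+.021,n=3)
c=manip.camera("wrist");cv2.imwrite("pics/w17.png",cv2.resize(c["frame"][150:350,160:420,::-1],None,fx=3,fy=3))
```

```text
now [ 0.6044 -0.0868  0.0023] jaw 1.5889 F [ 0.1 -0.2  0.5] g 27.1 t 20.0 j7 1.9 j5 -0.33
-0.5 0.4 4.4 -0.000 0.000 -0.001; -0.5 0.4 4.4 -0.000 0.000 -0.001; -0.5 0.4 4.4 -0.000 0.000 -0.001
```

View pics/w17.png

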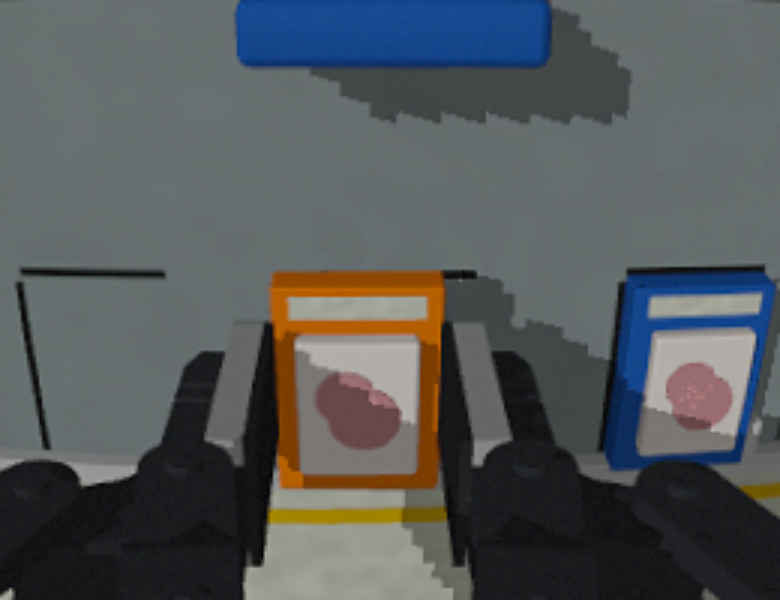

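Emit:
arm_command(targets="-0.5 0.5 5 0 0 0; -0.5 0.5 5 0 0 0; -0.5 0 3 0 0 0; 0 0 0 0 0 0")

```text
clock: 20.55
position: [0.6055, -0.0848, -0.0108]
ee_rot: [-0.01, 1.0, 0.0, -0.0]
ft_force: [-4.2, 1.1, 7.6]
grip_width: 0.316
```

Emit:
arm_command(targets="-1.5 1.5 0.3 0 0 0; -1 1.5 0 0 0 0; -1 1 0 0 0 0; 0 0 0 0 0 0")

```text
clock: 21.05
position: [0.6093, -0.0821, -0.0108]
ee_rot: [-0.009, 1.0, -0.0, 0.0]
ft_force: [-2.8, -2.5, 8.1]
grip_width: 0.314
```

Emit:
arm_command(targets="0 1 0 0 0 0; 0 1 0 0 0 0; 0 0 0 0 0 0")

```text
clock: 21.42
position: [0.6097, -0.08, -0.0108]
ee_rot: [-0.009, 1.0, -0.001, 0.001]
ft_force: [-1.1, -1.9, 5.5]
grip_width: 0.315
```

Emit:
arm_command(targets="0 1 -0.3 0 0 0; 0 0 0 0 0 0")

```text
clock: 21.68
position: [0.6095, -0.079, -0.0108]
ee_rot: [-0.009, 1.0, -0.001, 0.001]
ft_force: [0.7, -5.2, 5.1]
grip_width: 0.318
```

Emit:
arm_command(targets="0 1 0 0 0 0; 0 0 0 0 0 0")

```text
clock: 21.92
position: [0.6093, -0.0782, -0.0108]
ee_rot: [-0.009, 1.0, -0.001, 0.001]
ft_force: [0.1, -6.1, 4.5]
grip_width: 0.312
```

Emit:
arm_command(targets="-1 0 0 0 0 0; -1 0 0 0 0 0; 0 0 0 0 0 0")

```text
clock: 22.3
position: [0.6095, -0.0782, -0.0109]
ee_rot: [-0.009, 1.0, -0.0, -0.001]
ft_force: [-8.6, -5.0, 14.0]
grip_width: 0.311
```

Emit:
arm_command(targets="-1 0 0 0 0 0; 0 0 0 0 0 0")

```text
clock: 22.55
position: [0.6101, -0.0782, -0.0109]
ee_rot: [-0.009, 1.0, -0.0, -0.002]
ft_force: [-10.8, -4.3, 14.9]
grip_width: 0.316
```

Emit:
arm_command(targets="-1 0 0 0 0 0; 0 0 0 0 0 0")

```text
clock: 22.8
position: [0.6111, -0.0782, -0.0109]
ee_rot: [-0.009, 1.0, -0.0, -0.002]
ft_force: [-11.0, -4.6, 15.9]
grip_width: 0.309
```

Run:
```python
from h import *
c=manip.camera("wrist");cv2.imwrite("pics/w18.png",cv2.resize(c["frame"][200:350,180:380,::-1],None,fx=4,fy=4,interpolation=cv2.INTER_CUBIC))
```

```text
(no output)
```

View pics/w18.png

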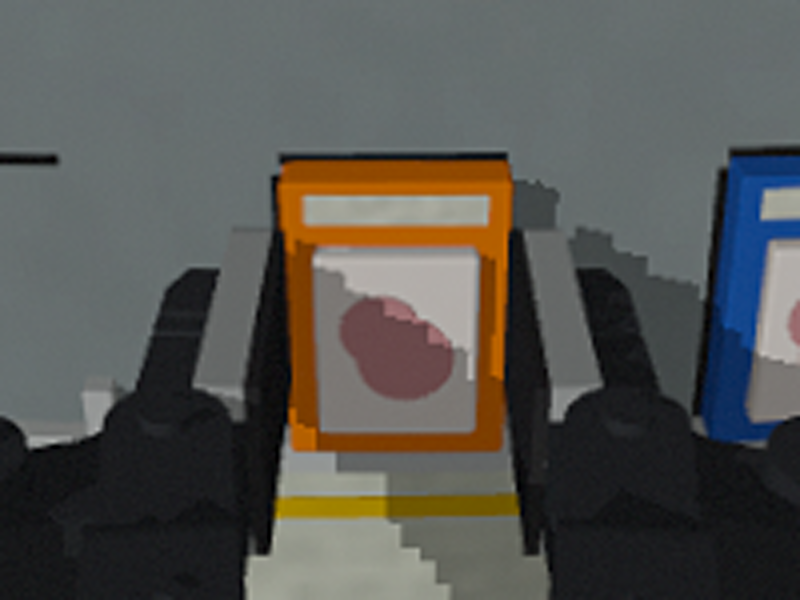

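Emit:
arm_command(targets="0.5 0 -0.7 0 0 0; 0 0 0 0 0 0")

```text
clock: 23.1
position: [0.6113, -0.0776, -0.0108]
ee_rot: [-0.009, 1.0, -0.0, -0.001]
ft_force: [-4.7, -5.5, 5.4]
grip_width: 0.315
```

Emit:
arm_command(targets="0 0 0 0 0 0; 0 0 0 0 0 0; 0 0 0 0 0 0", grip=40)

```text
clock: 23.48
position: [0.6125, -0.0762, -0.0107]
ee_rot: [-0.01, 1.0, 0.0, -0.0]
ft_force: [0.3, 0.0, -0.8]
grip_width: 0.468
```

Emit:
arm_command(targets="0 0 -20 0 0 0; 0 0 -50 0 0 0; 0 0 -50 0 0 0; 0 0 0 0 0 0; 0 0 0 0 0 0")

```text
clock: 24.1
position: [0.6125, -0.0767, 0.1101]
ee_rot: [-0.01, 1.0, 0.0, 0.0]
ft_force: [-1.4, -0.0, -0.8]
grip_width: 0.472
```

Run:
```python
from h import *
o,M,y=state();print(o["position"],y,o["ft_force"])
c=manip.camera("wrist");cv2.imwrite("pics/w19.png",ortho(c,.53,.67,-.19,.03,.02,True,.3))
block(c,"blue",.613,-.025,z=.024,h=.035)
block(c,"orange",.613,-.08,z=.024,h=.035)
c=manip.camera("top");b=block(c,"yellow",.447,-.336,fish=False)
go([.447,-.336,.11],np.pi/2+.82,vmax=50)
```

```text
[ 0.61247907 -0.07666425  0.11014802] 1.590104674668828 [-1.3989337  -0.0029603  -0.84648022]
blue (0.612, -0.0223, 'yaw', 0.032, 'size mm', 41.5, 29.6)
orange (0.6135, -0.0779, 'yaw', 0.019, 'size mm', 41.9, 29.0)
yellow (0.4478, -0.3351, 'yaw', 0.819, 'size mm', 40.5, 29.3)
now [ 0.6118 -0.0767  0.1088] jaw 1.5901 F [-0.1  0.1 -1.3] g 40.1 t 24.2 j7 1.83 j5 -0.25
24.3 -36.6 -0.1 0.000 -0.000 -0.114; 28.3 -33.6 -0.1 0.000 -0.000 -0.114; 31.9 -30.1 -0.1 0.000 -0.000 -0.114; 35.2 -26.3 -0.2 0.000 -0.000 -0.114; 37.9 -22.1 -0.2 0.000 -0.000 -0.114; 40.2 -17.6 -0.2 0.000 -0.000 -0.114; 41.9 -12.9 -0.2 0.000 -0.000 -0.114
```

View pics/w19.png

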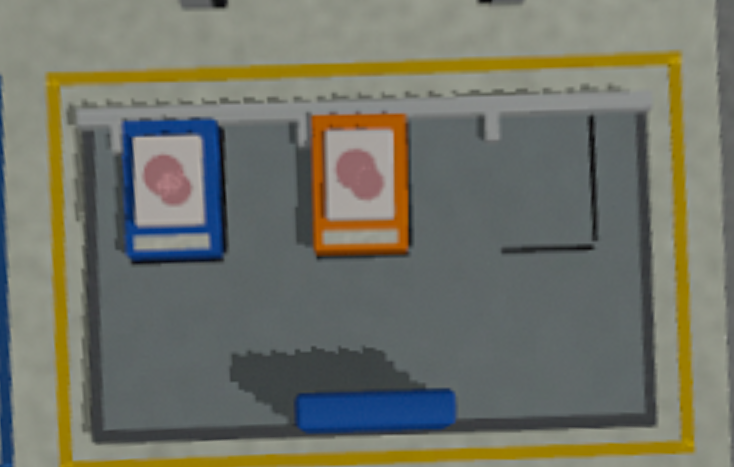

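Emit:
arm_command(targets="24.5 -36.5 0 0 0 -0.114; 28.5 -33.5 0 0 0 -0.114; 32 -30 0 0 0 -0.114; 35 -26.5 0 0 0 -0.114; 38 -22 0 0 0 -0.114")

```text
clock: 24.82
position: [0.5036, -0.2439, 0.105]
ee_rot: [-0.259, 0.966, 0.003, -0.004]
ft_force: [0.5, 1.2, -0.3]
grip_width: 0.465
```

Emit:
arm_command(targets="40 -17.5 0 0 0 -0.114; 42 -13 0 0 0 -0.114; 0 0 0 0 0 0; 0 0 0 0 0 0")

```text
clock: 25.32
position: [0.4843, -0.2619, 0.094]
ee_rot: [-0.293, 0.956, 0.012, -0.013]
ft_force: [-0.4, 0.0, -0.0]
grip_width: 0.467
```

Run:
```python
from h import *
c=manip.camera("wrist");cv2.imwrite("pics/w20.png",c["frame"][:,:,::-1])
b=block(c,"yellow",.4462,-.336,save="pics/w20o.png")
e=np.array([np.cos(b[3]),np.sin(b[3])])*-.002
go([b[0]+e[0],b[1]+e[1],-.018],np.pi/2+b[3],n=4)
```

```text
yellow (0.4466, -0.338, 'yaw', 0.84, 'size mm', 40.6, 29.0)
now [ 0.4848 -0.2613  0.0941] jaw 2.1669 F [-0.4 -0.6 -0.9] g 40.0 t 25.38 j7 2.58 j5 -0.0
18.6 -11.5 28.1 0.008 -0.004 -0.061; 19.4 -10.1 28.1 0.008 -0.004 -0.061; 20.1 -8.7 28.1 0.008 -0.004 -0.061; 20.7 -7.2 28.1 0.008 -0.004 -0.061
```

View pics/w20.png

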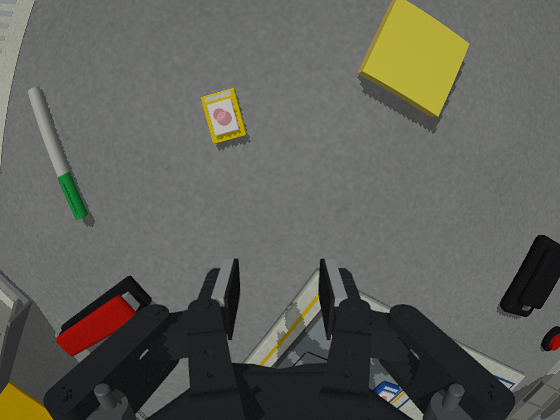

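View pics/w20o.png

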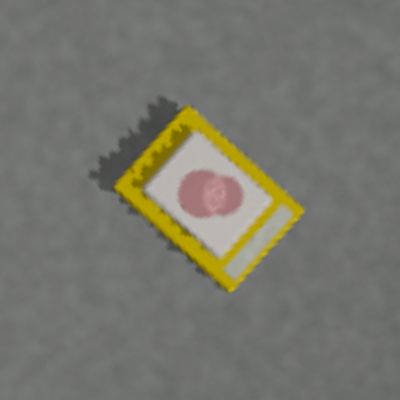

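Emit:
arm_command(targets="0 0 -5 0 0 0.17; 0 0 -5 0 0 0.17; 0 0 -5 0 0 0.17; 0 0 0 0 0 0.17; 0 0 0 0 0 0.17")

```text
clock: 26.0
position: [0.4859, -0.2606, 0.1095]
ee_rot: [0.128, 0.992, 0.005, -0.017]
ft_force: [0.4, -0.3, -0.9]
grip_width: 0.468
```

Emit:
arm_command(targets="0 0 0 0 0 0.17; 0 0 0 0 0 0.17; 0 0 0 0 0 0.17; 0 0 0 0 0 0.17; 0 0 0 0 0 0.17")

```text
clock: 26.62
position: [0.4859, -0.2606, 0.1095]
ee_rot: [0.525, 0.851, -0.002, -0.017]
ft_force: [0.1, 0.1, -0.6]
grip_width: 0.466
```

Emit:
arm_command(targets="0 0 0 0 0 0.17; 0 0 0 0 0 0.17; 0 0 0 0 0 0.17; 0 0 0 0 0 0.17; 0 0 0 0 0 0.17")

```text
clock: 27.25
position: [0.486, -0.2606, 0.1096]
ee_rot: [0.829, 0.558, -0.009, -0.015]
ft_force: [0.4, -0.5, 0.5]
grip_width: 0.473
```

Emit:
arm_command(targets="0 0 0 0 0 0.17; 0 0 0 0 0 0.17; 0 0 0 0 0 0; 0 0 0 0 0 0")

```text
clock: 27.75
position: [0.4854, -0.2614, 0.1094]
ee_rot: [0.91, 0.414, -0.012, -0.013]
ft_force: [0.2, -0.5, 0.5]
grip_width: 0.467
```

Run:
```python
from h import *
c=manip.camera("top");b=block(c,"yellow",.447,-.336,fish=False)
go([.4466,-.338,.11],np.pi/2+.83,vmax=50)
```

```text
now [ 0.4852 -0.2616  0.1094] jaw -0.7191 F [ 0.1 -0.   0. ] g 40.2 t 27.8 j7 -0.22 j5 -0.11
-41.4 10.6 -0.2 -0.017 0.005 0.011; -41.3 11.1 -0.3 -0.017 0.005 0.011
```

Emit:
arm_command(targets="-41.5 10.5 0 -0.017 0.005 0.01; -41.5 11 0 -0.017 0.005 0.01; 0 0 0 0 0 0; 0 0 0 0 0 0")

```text
clock: 28.3
position: [0.4459, -0.338, 0.1094]
ee_rot: [0.915, 0.403, -0.0, 0.0]
ft_force: [0.7, 0.7, 0.4]
grip_width: 0.47
```

Run:
```python
from h import *
c=manip.camera("wrist");cv2.imwrite("pics/w21.png",c["frame"][:,:,::-1])
b=block(c,"yellow",.4462,-.336,save="pics/w21o.png")
e=np.array([np.cos(b[3]),np.sin(b[3])])*.000
go([b[0]+e[0],b[1]+e[1],-.018],np.pi/2+b[3],n=4)
```

```text
yellow (0.4471, -0.3376, 'yaw', 0.835, 'size mm', 42.0, 28.8)
now [ 0.4463 -0.3375  0.1094] jaw -0.7408 F [-0.2  0.1 -0.3] g 39.9 t 28.35 j7 -0.08 j5 -0.12
0.1 0.2 31.8 0.000 0.000 -0.001; 0.1 0.2 31.8 0.000 0.000 -0.001; 0.1 0.2 31.8 0.000 0.000 -0.001; 0.1 0.2 31.8 0.000 0.000 -0.001
```

View pics/w21.png

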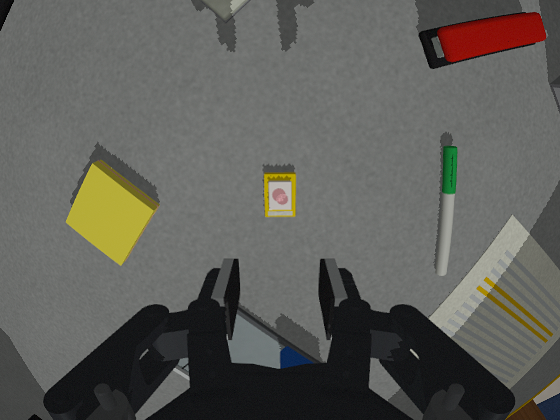

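Emit:
arm_command(targets="-1 0.5 32 0 0 0; -1 0 32 0 0 0; 0 0 32 0 0 0; 0 0 32 0 0 0; 0 0 0 0 0 0")

```text
clock: 28.98
position: [0.4437, -0.3383, -0.0206]
ee_rot: [0.915, 0.403, -0.002, -0.002]
ft_force: [-0.2, 0.4, 0.6]
grip_width: 0.466
```

Emit:
arm_command(targets="0 0 5 0 0 0; 0 0 5 0 0 0; 0 0 0 0 0 0; 0 0 0 0 0 0")

```text
clock: 29.48
position: [0.4448, -0.3407, -0.0281]
ee_rot: [0.916, 0.402, -0.0, 0.001]
ft_force: [-0.1, 0.7, 0.7]
grip_width: 0.467
```

Emit:
arm_command(targets="0 0 0 0 0 0; 0 0 0 0 0 0; 0 0 0 0 0 0; 0 0 0 0 0 0", grip=20)

```text
clock: 29.98
position: [0.4447, -0.3407, -0.0281]
ee_rot: [0.916, 0.402, -0.0, 0.001]
ft_force: [-1.9, 1.7, 5.6]
grip_width: 0.316
```

Emit:
arm_command(targets="0 0 -20 0 0 0; 0 0 -40 0 0 0; 0 0 -40 0 0 0; 0 0 0 0 0 0")

```text
clock: 30.48
position: [0.4463, -0.3417, 0.0744]
ee_rot: [0.916, 0.402, 0.001, 0.002]
ft_force: [-0.2, 0.8, 0.2]
grip_width: 0.313
```

Run:
```python
from h import *
c=manip.camera("wrist");cv2.imwrite("pics/w22.png",cv2.resize(c["frame"][200:350,180:380,::-1],None,fx=4,fy=4,interpolation=cv2.INTER_CUBIC))
go([.605,-.141,.055],np.pi/2+.021,vmax=55)
```

```text
now [ 0.4453 -0.3408  0.0725] jaw -0.7432 F [ 0.1 -0.1 -1. ] g 26.7 t 30.52 j7 -0.06 j5 -0.14
51.0 -3.5 3.5 0.001 -0.000 0.161; 49.8 -11.7 3.5 0.001 -0.000 0.161; 47.3 -19.5 3.5 0.001 -0.000 0.161; 43.5 -26.9 3.5 0.001 -0.000 0.161; 38.7 -33.5 3.5 0.001 -0.000 0.161
```

View pics/w22.png

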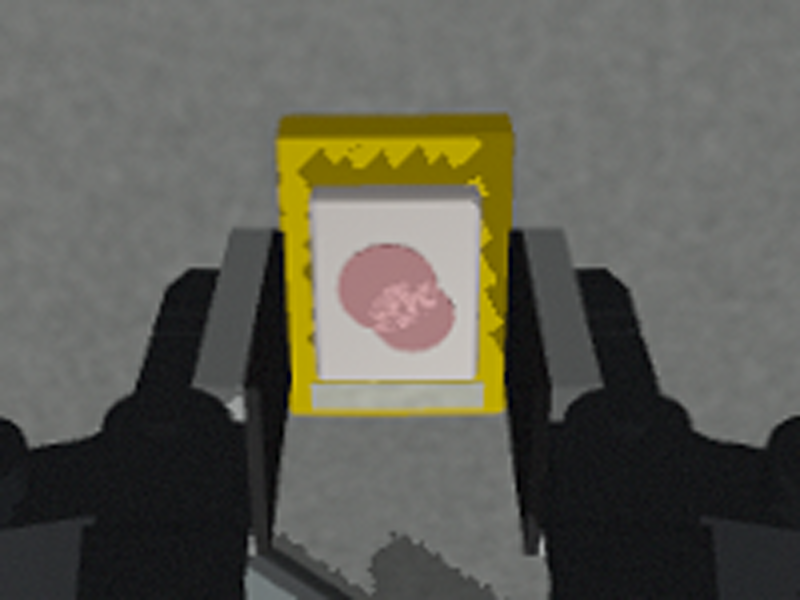

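Emit:
arm_command(targets="51 -3.5 3 0 0 0.161; 50 -11.5 3 0 0 0.161; 47 -19.5 3 0 0 0.161; 43.5 -27 3 0 0 0.161; 37 -33.5 3 0 0 0.161")

```text
clock: 31.15
position: [0.6025, -0.1394, 0.0545]
ee_rot: [1.0, 0.009, -0.001, 0.0]
ft_force: [0.2, -0.3, 0.1]
grip_width: 0.313
```

Emit:
arm_command(targets="0 0 15 0 0 0; 0 0 20 0 0 0; 0 0 15 0 0 0; 0 0 0 0 0 0; 0 0 0 0 0 0")

```text
clock: 31.78
position: [0.6025, -0.1418, 0.0066]
ee_rot: [1.0, 0.011, 0.0, 0.001]
ft_force: [0.0, -0.3, -0.0]
grip_width: 0.315
```

Run:
```python
from h import *
go([.603,-.140,-.011],np.pi/2+.021,n=3)
c=manip.camera("wrist");cv2.imwrite("pics/w23.png",cv2.resize(c["frame"][100:350,130:430,::-1],None,fx=2.4,fy=2.4))
```

```text
now [ 0.6025 -0.1418  0.0066] jaw -1.5492 F [ 0.  -0.3 -0. ] g 26.9 t 31.77 j7 -1.21 j5 -0.24
0.2 -0.6 5.9 0.000 -0.000 0.000; 0.2 -0.6 5.9 0.000 -0.000 0.000; 0.2 -0.6 5.9 0.000 -0.000 0.000
```

View pics/w23.png

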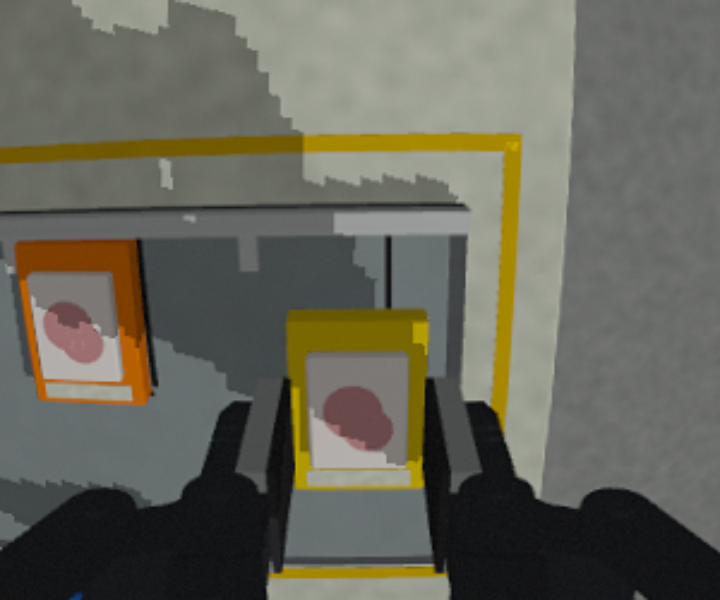

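Emit:
arm_command(targets="0 -0.5 6 0 0 0; 0 -0.5 6 0 0 0; 0 -0.5 5 0 0 0; 0 0 0 0 0 0")

```text
clock: 32.33
position: [0.6024, -0.1395, -0.011]
ee_rot: [1.0, 0.011, -0.0, 0.0]
ft_force: [-0.2, 0.6, 0.3]
grip_width: 0.314
```

Emit:
arm_command(targets="1.5 0 0.3 0 0 0; 1.5 0 0 0 0 0; 1 0 0 0 0 0; 0 0 0 0 0 0")

```text
clock: 32.83
position: [0.6066, -0.1395, -0.011]
ee_rot: [1.0, 0.011, 0.0, 0.0]
ft_force: [-0.4, 0.2, 3.1]
grip_width: 0.317
```

Run:
```python
from h import *
c=manip.camera("wrist");cv2.imwrite("pics/w24.png",cv2.resize(c["frame"][100:350,130:430,::-1],None,fx=2.4,fy=2.4))
```

```text
(no output)
```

View pics/w24.png

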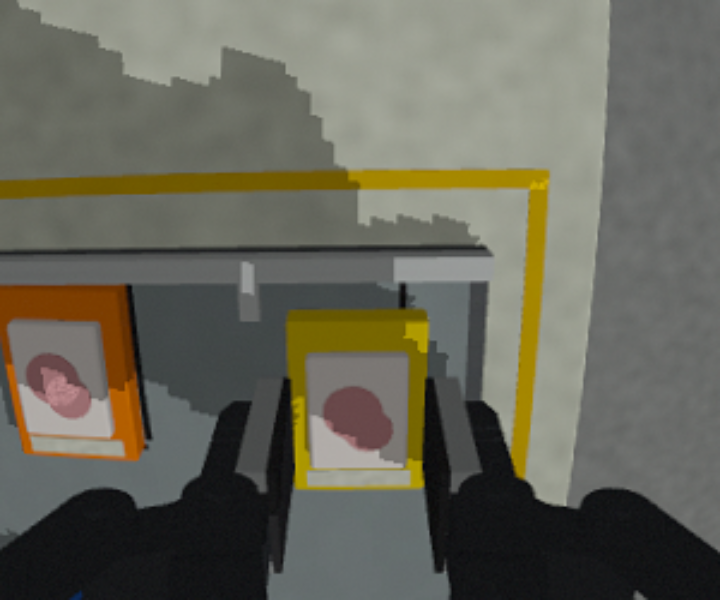

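Emit:
arm_command(targets="1 -1.5 0 0 0 0; 1 -1.5 0 0 0 0; 0 -1.5 0 0 0 0; 0 0 0 0 0 0")

```text
clock: 33.38
position: [0.6086, -0.1345, -0.011]
ee_rot: [1.0, 0.011, 0.0, 0.0]
ft_force: [1.3, -0.7, 2.4]
grip_width: 0.312
```

Emit:
arm_command(targets="0 -1 0 0 0 0; 0 0 0 0 0 0")

```text
clock: 33.62
position: [0.6084, -0.134, -0.011]
ee_rot: [1.0, 0.011, 0.0, 0.0]
ft_force: [0.8, -0.7, 2.2]
grip_width: 0.315
```

Emit:
arm_command(targets="0 -1 0 0 0 0; 0 0 0 0 0 0")

```text
clock: 33.88
position: [0.6083, -0.1336, -0.011]
ee_rot: [1.0, 0.011, 0.0, 0.001]
ft_force: [1.3, -3.7, 1.8]
grip_width: 0.312
```

Side contact. Now towards the far stop.

Emit:
arm_command(targets="1 0 0 0 0 0; 1 0 0 0 0 0; 0 0 0 0 0 0")

```text
clock: 34.25
position: [0.6091, -0.1334, -0.0111]
ee_rot: [1.0, 0.011, -0.001, 0.0]
ft_force: [-4.9, -3.9, 7.2]
grip_width: 0.317
```

Emit:
arm_command(targets="1 0 0 0 0 0; 0 0 0 0 0 0")

```text
clock: 34.5
position: [0.61, -0.1334, -0.0111]
ee_rot: [1.0, 0.011, -0.001, 0.0]
ft_force: [-4.8, -3.8, 7.0]
grip_width: 0.311
```

Run:
```python
from h import *
c=manip.camera("wrist");cv2.imwrite("pics/w25.png",cv2.resize(c["frame"][100:350,130:430,::-1],None,fx=2.4,fy=2.4))
```

```text
(no output)
```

View pics/w25.png

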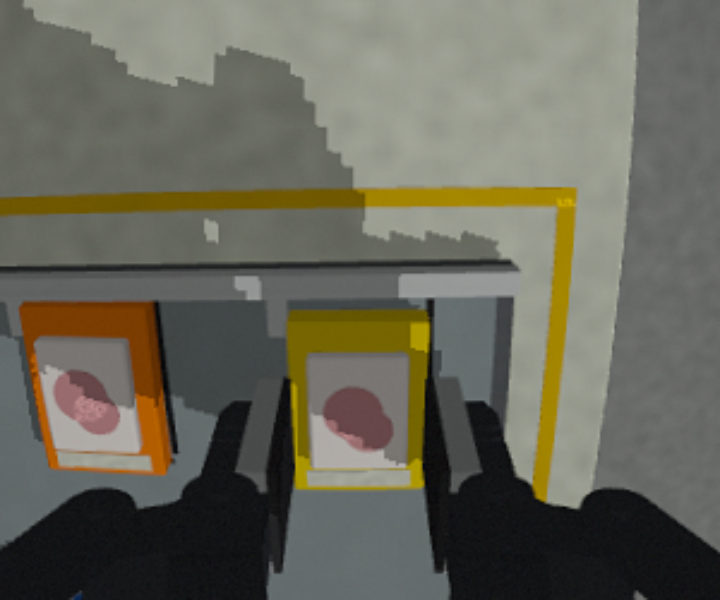

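Emit:
arm_command(targets="1 0 -0.4 0 0 0; 1 0 0 0 0 0; 0 0 0 0 0 0")

```text
clock: 34.92
position: [0.613, -0.1326, -0.011]
ee_rot: [1.0, 0.011, -0.0, 0.0]
ft_force: [-0.6, -2.6, 0.7]
grip_width: 0.314
```

Run:
```python
from h import *
c=manip.camera("wrist");cv2.imwrite("pics/w26.png",cv2.resize(c["frame"][180:320,200:340,::-1],None,fx=4.2,fy=4.2,interpolation=cv2.INTER_CUBIC))
```

```text
(no output)
```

View pics/w26.png

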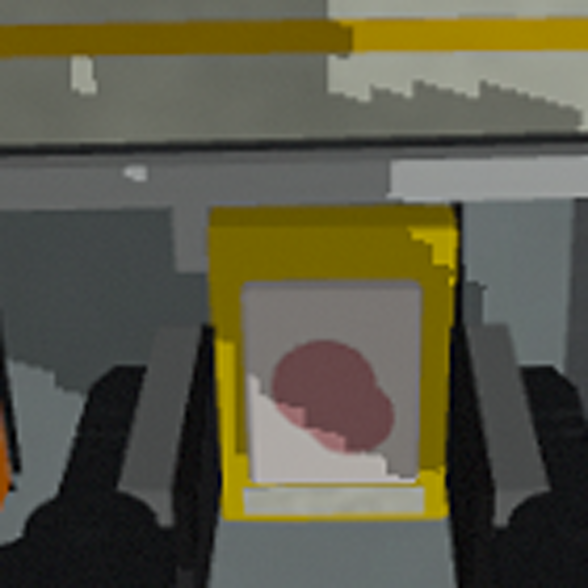

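Emit:
arm_command(targets="1 0 0 0 0 0; 0 0 0 0 0 0")

```text
clock: 35.22
position: [0.6143, -0.1325, -0.0108]
ee_rot: [1.0, 0.011, -0.0, 0.0]
ft_force: [-1.4, -2.2, 0.1]
grip_width: 0.313
```

Emit:
arm_command(targets="1 0 0 0 0 0; 0 0 0 0 0 0")

```text
clock: 35.48
position: [0.615, -0.1323, -0.0109]
ee_rot: [1.0, 0.011, -0.001, 0.0]
ft_force: [-2.6, -0.6, 0.2]
grip_width: 0.316
```

Emit:
arm_command(targets="0.5 -1 0 0 0 0; 0 0 0 0 0 0")

```text
clock: 35.72
position: [0.6158, -0.1315, -0.0107]
ee_rot: [1.0, 0.011, -0.0, 0.0]
ft_force: [-1.7, -1.4, -1.1]
grip_width: 0.317
```

Run:
```python
from h import *
c=manip.camera("wrist");cv2.imwrite("pics/w27.png",cv2.resize(c["frame"][180:320,200:340,::-1],None,fx=4.2,fy=4.2,interpolation=cv2.INTER_CUBIC))
cv2.imwrite("pics/w27b.png",c["frame"][:,:,::-1])
```

```text
(no output)
```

View pics/w27.png

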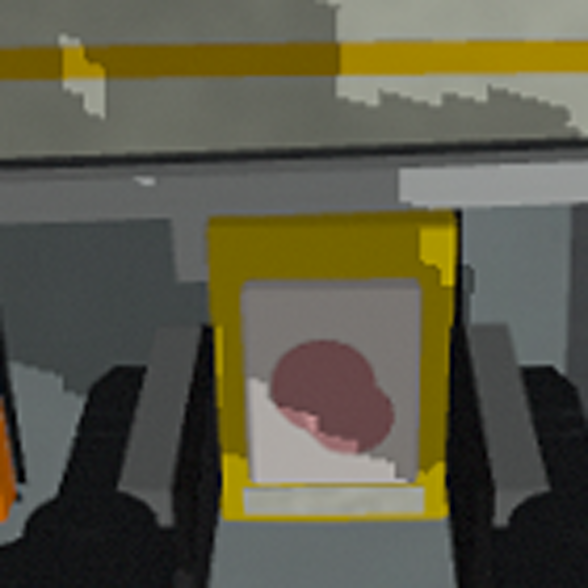

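View pics/w27b.png

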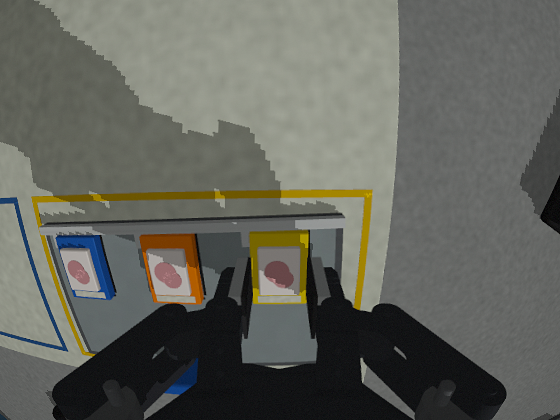

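Emit:
arm_command(targets="0 0 0 0 0 0; 0 0 0 0 0 0; 0 0 0 0 0 0", grip=40)

```text
clock: 36.15
position: [0.616, -0.1316, -0.0105]
ee_rot: [1.0, 0.011, 0.0, 0.0]
ft_force: [0.5, -0.7, 0.3]
grip_width: 0.468
```

Emit:
arm_command(targets="0 0 -20 0 0 0; 0 0 -50 0 0 0; 0 0 -50 0 0 0; 0 0 -30 0 0 0; 0 0 0 0 0 0")

```text
clock: 36.78
position: [0.6176, -0.1322, 0.1437]
ee_rot: [1.0, 0.011, 0.003, 0.001]
ft_force: [0.4, -0.1, -0.9]
grip_width: 0.473
```

Run:
```python
from h import *
o,M,y=state();print(o["position"],y,o["ft_force"])
c=manip.camera("wrist");cv2.imwrite("pics/w28.png",ortho(c,.53,.67,-.19,.03,.02,True,.3));cv2.imwrite("pics/w28f.png",c["frame"][:,:,::-1])
block(c,"blue",.613,-.025,z=.024,h=.035)
block(c,"orange",.613,-.08,z=.024,h=.035)
block(c,"yellow",.615,-.133,z=.024,h=.035)
```

```text
[ 0.61756215 -0.13220242  0.14371908] -1.548685786582682 [ 0.37953321 -0.12826474 -0.8609242 ]
blue (0.6126, -0.0211, 'yaw', 0.067, 'size mm', 41.0, 31.0)
orange (0.6159, -0.0762, 'yaw', 0.052, 'size mm', 41.1, 30.2)
yellow (0.6191, -0.1317, 'yaw', 0.027, 'size mm', 41.3, 29.3)
```

View pics/w28.png

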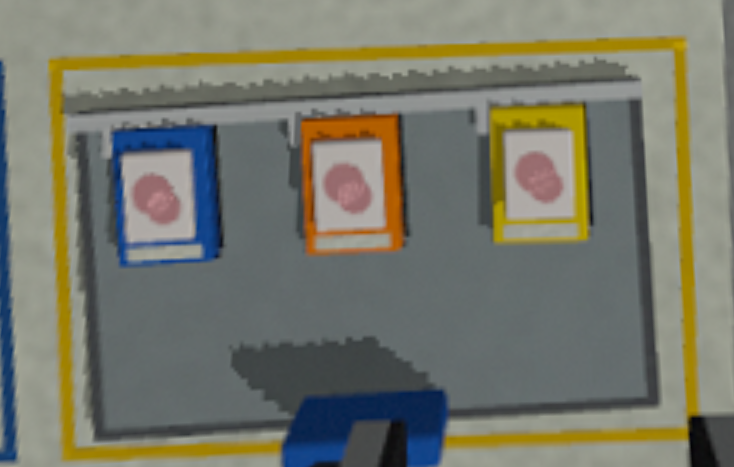

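View pics/w28f.png

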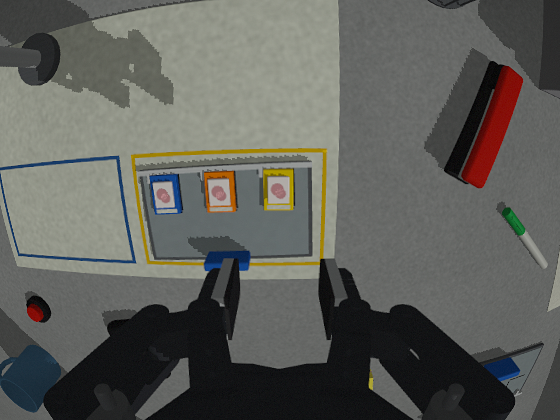

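Run:
```python
from h import *
go([.545,-.0815,.09],0.045,vmax=55)
```

```text
now [ 0.6165 -0.1318  0.1415] jaw -1.5484 F [ 0.2  1.1 -1.5] g 39.9 t 36.83 j7 -1.28 j5 -0.18
-7.8 -5.8 5.7 -0.000 -0.000 0.172; -8.7 -4.3 5.7 -0.000 -0.000 0.172; -9.3 -2.8 5.7 -0.000 -0.000 0.172; -9.7 -1.2 5.7 -0.000 -0.000 0.172; -9.7 0.5 5.7 -0.000 -0.000 0.172; -9.5 2.2 5.7 -0.000 -0.000 0.172; -9.0 3.8 5.7 -0.000 -0.000 0.172; -8.2 5.2 5.7 -0.000 -0.000 0.172; -7.2 6.6 5.7 -0.000 -0.000 0.172
```

Emit:
arm_command(targets="0 0 0 0 0 -0.177; 0 0 0 0 0 -0.177; 0 0 0 0 0 -0.177; 0 0 0 0 0 -0.177; 0 0 0 0 0 -0.177")

```text
clock: 37.45
position: [0.6151, -0.1315, 0.1385]
ee_rot: [0.898, 0.441, -0.001, -0.0]
ft_force: [1.0, -0.7, 0.5]
grip_width: 0.464
```

Emit:
arm_command(targets="0 0 0 0 0 -0.177; 0 0 0 0 0 -0.177; 0 0 0 0 0 -0.177; 0 0 0 0 0 -0.177; 0 0 0 0 0 0")

```text
clock: 38.08
position: [0.6152, -0.1316, 0.1386]
ee_rot: [0.692, 0.722, -0.001, -0.0]
ft_force: [-0.0, 0.2, -1.4]
grip_width: 0.469
```

Run:
```python
from h import *
go([.545,-.0815,.09],0.045,vmax=50)
```

```text
now [ 0.6152 -0.1316  0.1386] jaw 0.0435 F [-0.   0.2 -1.4] g 40.0 t 38.08 j7 0.24 j5 -0.08
26.6 -33.9 24.4 -0.001 0.000 -0.001; 26.6 -33.9 24.3 -0.001 0.000 -0.001
```

Emit:
arm_command(targets="26.5 -34 10 0 0 0; 26.5 -34 10 0 0 0; 0 0 20 0 0 0; 0 0 0 0 0 0; 0 0 0 0 0 0")

```text
clock: 38.7
position: [0.5459, -0.0821, 0.0998]
ee_rot: [0.692, 0.722, -0.0, 0.0]
ft_force: [-0.5, -0.0, 1.0]
grip_width: 0.469
```

Run:
```python
from h import *
c=manip.camera("wrist");cv2.imwrite("pics/w29.png",c["frame"][:,:,::-1])
cv2.imwrite("pics/w29o.png",ortho(c,.52,.66,-.19,.03,.02,True,.3))
cv2.imwrite("pics/w29t.png",ortho(c,.52,.58,-.12,-.04,.045,True,.15))
for b,x,y in (("blue",.613,-.022),("orange",.615,-.077),("yellow",.617,-.132)): block(c,b,x,y,z=.024,h=.035)
go([.545,-.0815,.02],0.045,vmax=50)
```

```text
blue (0.6116, -0.0201, 'yaw', 0.062, 'size mm', 41.2, 28.8)
orange (0.6147, -0.0752, 'yaw', 0.049, 'size mm', 42.0, 29.9)
yellow (0.6179, -0.1302, 'yaw', 0.03, 'size mm', 41.9, 31.4)
now [ 0.5461 -0.0821  0.0999] jaw 0.0427 F [ 0.5 -0.6  0.2] g 39.6 t 38.75 j7 0.15 j5 -0.05
0.4 -0.5 40.0 0.000 0.001 -0.001; 0.4 -0.5 40.0 0.000 0.001 -0.001
```

View pics/w29.png

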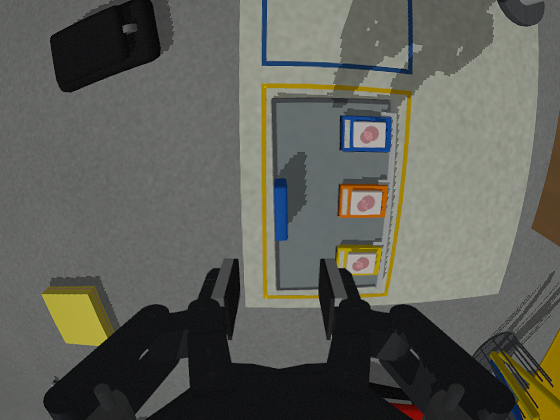

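View pics/w29o.png

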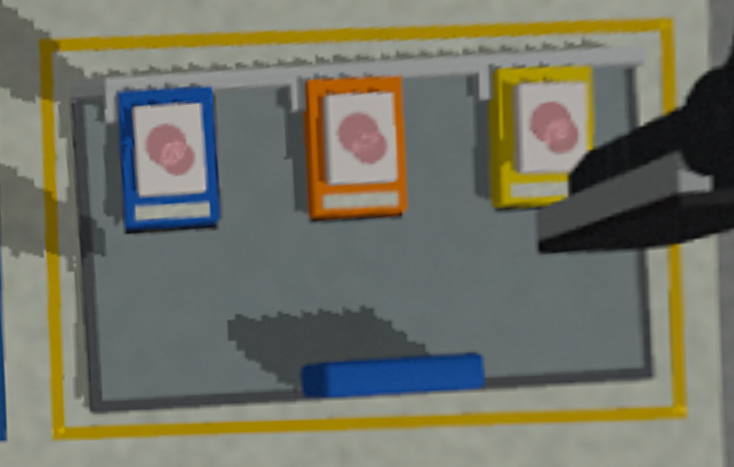

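View pics/w29t.png

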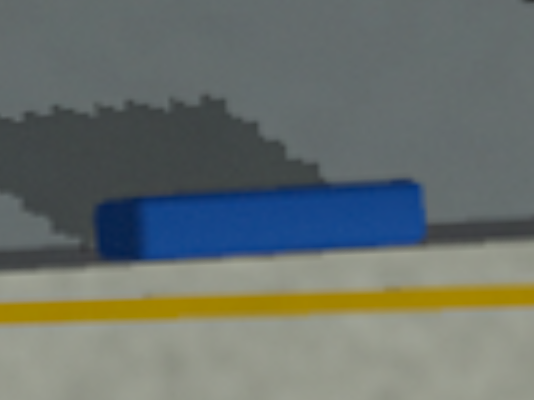

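Emit:
arm_command(targets="0 0 40 0 0 0; 0 0 40 0 0 0; 0 0 13 0 0 0; 0 0 10 0 0 0; 0 0 0 0 0 0")

```text
clock: 39.38
position: [0.5459, -0.0819, -0.0032]
ee_rot: [0.691, 0.723, -0.0, 0.0]
ft_force: [0.5, -0.4, 1.1]
grip_width: 0.467
```

Emit:
arm_command(targets="0 0 0 0 0 0; 0 0 0 0 0 0; 0 0 0 0 0 0; 0 0 0 0 0 0; 0 0 0 0 0 0", grip=5, squeeze=40)

```text
clock: 40.0
position: [0.5464, -0.0817, -0.0025]
ee_rot: [0.691, 0.723, 0.0, 0.001]
ft_force: [-1.3, 0.1, 6.9]
grip_width: 0.105
```

Run:
```python
from h import *
c=manip.camera("wrist");cv2.imwrite("pics/w30.png",c["frame"][:,:,::-1])
go([.545,-.0815,.02],0.032,vmax=50)
```

```text
now [ 0.5464 -0.0817 -0.0025] jaw 0.0451 F [-0.2  0.8  5.9] g 8.7 t 40.05 j7 0.17 j5 -0.07
0.3 -1.3 -22.5 0.002 0.001 0.013
```

View pics/w30.png

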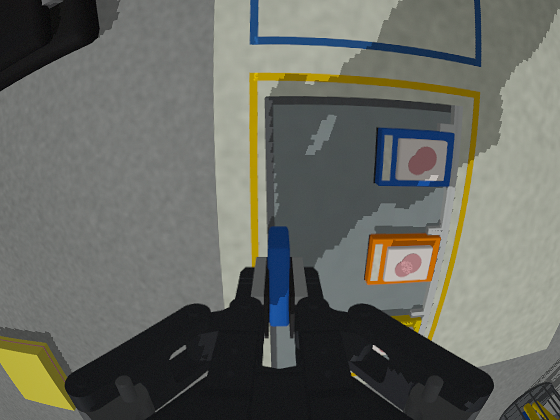

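Emit:
arm_command(targets="2 0 -0.3 0 0 0.004; 4 0 0 0 0 0.004; 6 0 0 0 0 0.004; 8 0 0 0 0 0; 8 0 0 0 0 0")

```text
clock: 40.67
position: [0.5452, -0.0557, -0.0025]
ee_rot: [0.696, 0.718, -0.0, 0.002]
ft_force: [0.8, -7.3, 6.0]
grip_width: 0.104
```

Run:
```python
from h import *
c=manip.camera("wrist");cv2.imwrite("pics/w31.png",c["frame"][:,:,::-1])
go([.545,-.0815,-.0025],0.032)
```

```text
now [ 0.5452 -0.0543 -0.0025] jaw 0.0314 F [ 0.7 -5.5  7.3] g 9.0 t 40.73 j7 0.1 j5 -0.07
-27.2 -1.1 0.1 0.002 0.002 -0.001
```

View pics/w31.png

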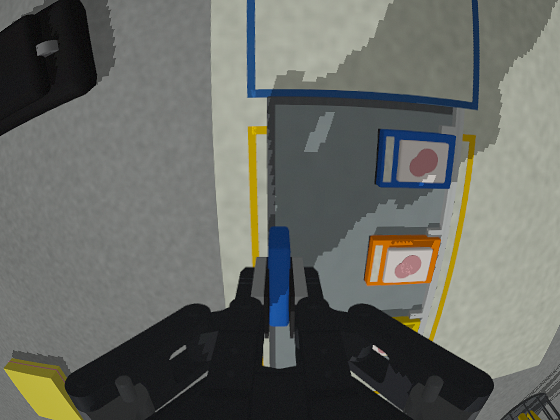

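Emit:
arm_command(targets="8 0 0 0 0 0; 8 0 0 0 0 0; 8 0 0 0 0 0; 8 0 0 0 0 0; 8 0 0 0 0 0")

```text
clock: 41.35
position: [0.544, -0.0158, -0.0025]
ee_rot: [0.696, 0.718, -0.0, 0.002]
ft_force: [0.6, -7.5, 6.3]
grip_width: 0.104
```

Emit:
arm_command(targets="8 0 0 0 0 0; 8 0 0 0 0 0; 8 0 0 0 0 0; 8 0 0 0 0 0; 8 0 0 0 0 0")

```text
clock: 41.98
position: [0.5428, 0.0241, -0.0025]
ee_rot: [0.696, 0.718, -0.0, 0.002]
ft_force: [0.5, -8.4, 8.5]
grip_width: 0.109
```

Emit:
arm_command(targets="8 0 0 0 0 0; 8 0 0 0 0 0; 8 0 0 0 0 0; 8 0 0 0 0 0; 8 0 0 0 0 0")

```text
clock: 42.6
position: [0.5416, 0.064, -0.0025]
ee_rot: [0.696, 0.718, -0.0, 0.002]
ft_force: [-0.7, -8.7, 8.4]
grip_width: 0.106
```

Run:
```python
from h import *
c=manip.camera("wrist");cv2.imwrite("pics/w32.png",c["frame"][:,:,::-1])
go([.545,-.0815+.208,-.0025],0.032)
```

```text
now [ 0.5415  0.0655 -0.0025] jaw 0.0312 F [ 1.1 -6.5  8.6] g 8.9 t 42.65 j7 -0.14 j5 -0.04
30.4 2.7 -0.1 0.001 0.001 -0.000; 30.4 2.7 -0.0 0.001 0.001 -0.000
```

View pics/w32.png

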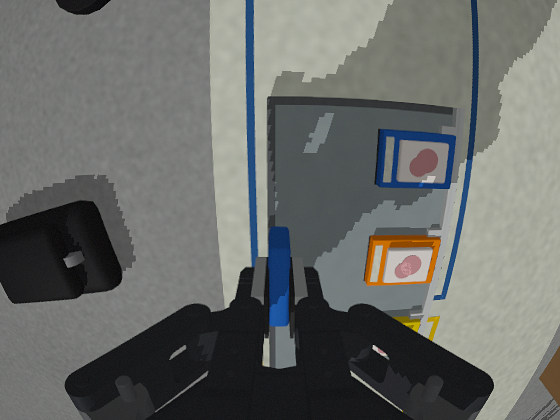

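Emit:
arm_command(targets="8 0 0 0 0 0; 8 0 0 0 0 0; 8 0 0 0 0 0; 8 0 0 0 0 0; 8 0 0 0 0 0")

```text
clock: 43.28
position: [0.5404, 0.1039, -0.0025]
ee_rot: [0.697, 0.718, -0.0, 0.002]
ft_force: [0.6, -8.6, 8.9]
grip_width: 0.109
```

Emit:
arm_command(targets="8 0 0 0 0 0; 6 0 0 0 0 0; 4 0 0 0 0 0; 2 0 0 0 0 0; 0 0 0 0 0 0")

```text
clock: 43.9
position: [0.5397, 0.1242, -0.0025]
ee_rot: [0.696, 0.718, -0.0, 0.001]
ft_force: [0.7, -6.1, 9.9]
grip_width: 0.103
```

Run:
```python
from h import *
o=state()[0];print(o["position"],o["ft_force"],o["clock"])
c=manip.camera("wrist");cv2.imwrite("pics/w33.png",c["frame"][:,:,::-1])
c=manip.camera("top");cv2.imwrite("pics/t33.png",cv2.resize(ortho(c,.5,.7,-.02,.26,.012,False,1.),None,fx=2.5,fy=2.5))
```

```text
[ 0.53973237  0.12415919 -0.00250932] [ 0.70486775 -6.05255797  9.93805524] 43.9
```

View pics/w33.png

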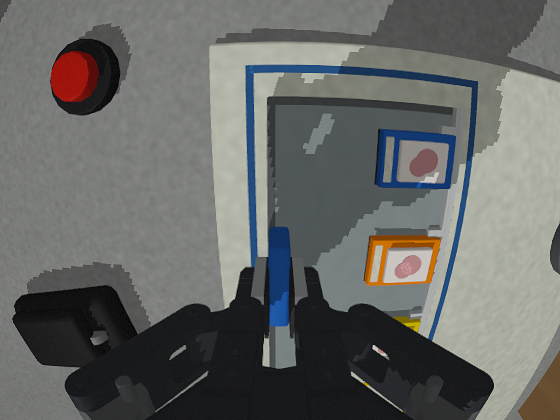

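View pics/t33.png

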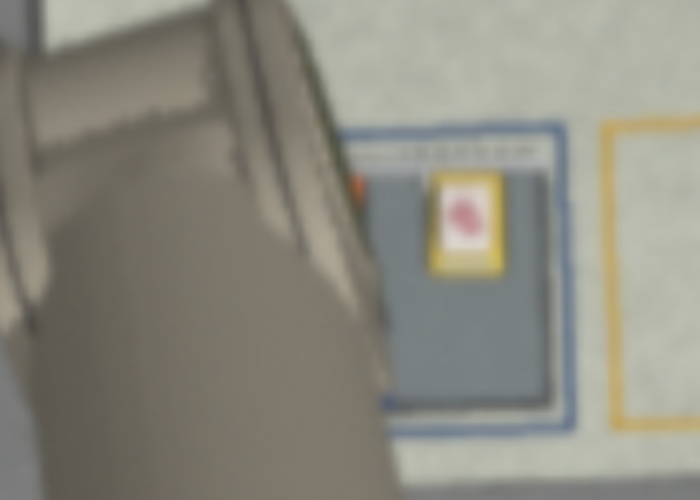

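Emit:
arm_command(targets="0 0 -0.5 0 0 0; 0 0 0 0 0 0")

```text
clock: 44.25
position: [0.5394, 0.1247, -0.0025]
ee_rot: [0.696, 0.718, -0.0, 0.001]
ft_force: [1.9, -5.1, 4.4]
grip_width: 0.106
```

Emit:
arm_command(targets="0 0 0 0 0 0; 0 0 0 0 0 0; 0 0 0 0 0 0; 0 0 0 0 0 0", grip=38)

```text
clock: 44.75
position: [0.5384, 0.1263, -0.0032]
ee_rot: [0.695, 0.719, -0.0, 0.0]
ft_force: [0.5, 0.1, -0.8]
grip_width: 0.447
```

Emit:
arm_command(targets="0 0 -20 0 0 0; 0 0 -40 0 0 0; 0 0 -40 0 0 0; 0 0 0 0 0 0; 0 0 0 0 0 0")

```text
clock: 45.38
position: [0.5381, 0.1261, 0.0963]
ee_rot: [0.695, 0.719, -0.001, 0.0]
ft_force: [-1.0, 0.3, -0.7]
grip_width: 0.446
```

Run:
```python
from h import *
o=state()[0];print(o["position"],o["ft_force"],o["clock"],o["joint_pos"])
c=manip.camera("wrist");cv2.imwrite("pics/w34.png",ortho(c,.51,.66,.01,.25,.02,True,.3))
for b,x,y in (("blue",.606,.190),("orange",.608,.134),("yellow",.610,.078)): block(c,b,x,y,z=.024,h=.035)
for r in manip.search_frame(c,"shutter_top")[:2]:
    w=c2w(c,r["xyz"]);print(round(r["p"],2),np.round(w,4),np.round(w2pix(c,w,True)))
```

```text
[0.53813721 0.12614683 0.09632279] [-0.99587675  0.28034391 -0.7065491 ] 45.375 [-0.38368437  0.25587918  0.08091798  1.78653892 -0.02221386  1.10120492
 -0.26248902]
blue (0.605, 0.1843, 'yaw', 0.025, 'size mm', 41.6, 28.7)
orange (0.6063, 0.1291, 'yaw', 0.009, 'size mm', 41.5, 30.1)
yellow (0.6076, 0.074, 'yaw', 0.0, 'size mm', 41.2, 31.5)
0.86 [0.4325 0.2264 0.0219] [149.  81.]
```

View pics/w34.png

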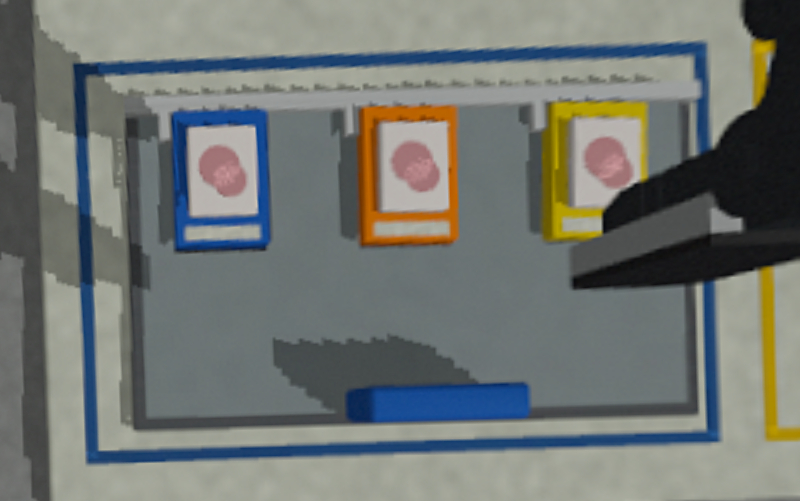

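Run:
```python
from h import *
go([.4315,.225,.07],vmax=55)
```

```text
now [0.5377 0.126  0.0956] jaw 0.0328 F [0.1 0.3 0.4] g 38.3 t 45.48 j7 -0.26 j5 -0.02
34.2 -34.3 8.6 -0.001 0.000 0.000; 34.2 -34.3 8.6 -0.001 0.000 0.000; 34.2 -34.3 8.5 -0.001 0.000 0.000
```

Emit:
arm_command(targets="34 -34.5 0 0 0 0; 34 -34.5 0 0 0 0; 34 -34.5 25 0 0 0; 0 0 0 0 0 0; 0 0 0 0 0 0", grip=0)

```text
clock: 46.1
position: [0.4319, 0.2241, 0.0714]
ee_rot: [0.695, 0.719, -0.001, 0.0]
ft_force: [-0.5, -1.0, -0.4]
grip_width: 0.003
```

Run:
```python
from h import *
o=state()[0];print(o["position"],o["ft_force"])
c=manip.camera("wrist");cv2.imwrite("pics/w35.png",c["frame"][:,:,::-1])
x,y,h,s=.4315,.225,.04,.25
for z in(.022,):
    im=ortho(c,x-h,x+h,y-h,y+h,z,True,s);cv2.imwrite("pics/w35o.png",im)
    hsv=cv2.cvtColor(im,cv2.COLOR_BGR2HSV);m=cv2.inRange(hsv,(0,120,60),(6,255,255))|cv2.inRange(hsv,(174,120,60),(180,255,255))
    cs,_=cv2.findContours(m,0,1);k=max(cs,key=cv2.contourArea);(u,v),r=cv2.minEnclosingCircle(k)
    print(z,x+h-v*s/1000,y+h-u*s/1000,"diam mm",2*r*s)
```

```text
[0.43188498 0.22408281 0.07140285] [-0.4599436  -0.95076033 -0.36911677]
0.022 0.4274590988159179 0.22696598434448245 diam mm 30.280664443969727
```

View pics/w35.png

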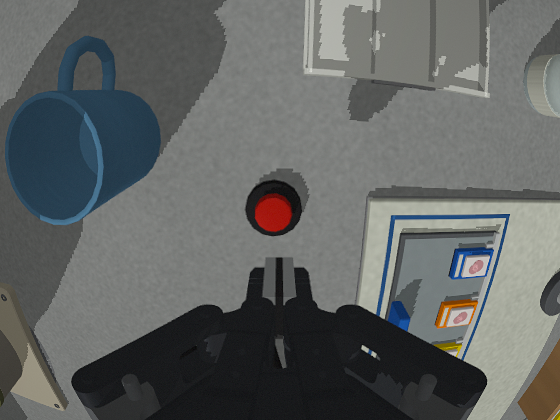

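Emit:
arm_command(targets="3 -4.5 25 0 0 0; 0 0 25 0 0 0; 0 0 14 0 0 0; 0 0 0 0 0 0; 0 0 0 0 0 0")

```text
clock: 46.78
position: [0.428, 0.2276, 0.0087]
ee_rot: [0.696, 0.718, 0.0, 0.0]
ft_force: [0.2, 0.0, -0.1]
grip_width: -0.005
```

Emit:
arm_command(targets="0 0 3 0 0 0; 0 0 3 0 0 0; 0 0 0 0 0 0")

```text
clock: 47.15
position: [0.427, 0.2275, 0.0017]
ee_rot: [0.695, 0.719, -0.0, 0.0]
ft_force: [-1.2, -0.5, 0.4]
grip_width: -0.0
```

Emit:
arm_command(targets="0 0 3 0 0 0; 0 0 3 0 0 0; 0 0 0 0 0 0")

```text
clock: 47.52
position: [0.4269, 0.2274, -0.0045]
ee_rot: [0.695, 0.719, -0.001, 0.0]
ft_force: [1.4, 0.1, 0.4]
grip_width: -0.0
```

Emit:
arm_command(targets="0 0 2 0 0 0; 0 0 0 0 0 0")

```text
clock: 47.78
position: [0.4271, 0.2275, -0.0063]
ee_rot: [0.695, 0.719, -0.0, 0.0]
ft_force: [1.1, 0.8, 1.0]
grip_width: 0.003
```

Emit:
arm_command(targets="0 0 2 0 0 0; 0 0 0 0 0 0")

```text
clock: 48.02
position: [0.427, 0.2274, -0.0083]
ee_rot: [0.695, 0.719, -0.001, 0.0]
ft_force: [-0.4, -0.4, 0.3]
grip_width: 0.002
```

Emit:
arm_command(targets="0 0 2 0 0 0; 0 0 0 0 0 0")

```text
clock: 48.28
position: [0.4273, 0.2275, -0.0101]
ee_rot: [0.695, 0.719, -0.0, 0.0]
ft_force: [0.2, -0.8, 1.8]
grip_width: -0.0
```

Emit:
arm_command(targets="0 0 1.5 0 0 0; 0 0 0 0 0 0")

```text
clock: 48.52
position: [0.4273, 0.2276, -0.0116]
ee_rot: [0.695, 0.719, -0.0, 0.0]
ft_force: [-0.5, 0.2, 3.1]
grip_width: -0.002
```

Contact around z = -0.009; pressing on.

Emit:
arm_command(targets="0 0 2 0 0 0; 0 0 0 0 0 0")

```text
clock: 48.78
position: [0.4273, 0.2275, -0.0136]
ee_rot: [0.695, 0.719, -0.0, 0.0]
ft_force: [0.1, -1.0, 4.0]
grip_width: 0.004
```

Emit:
arm_command(targets="0 0 1.5 0 0 0; 0 0 0 0 0 0")

```text
clock: 49.02
position: [0.4273, 0.2276, -0.0149]
ee_rot: [0.695, 0.719, -0.0, 0.0]
ft_force: [-1.2, -0.0, 8.1]
grip_width: 0.001
```

Emit:
arm_command(targets="0 0 1 0 0 0; 0 0 0 0 0 0")

```text
clock: 49.28
position: [0.4274, 0.2276, -0.0151]
ee_rot: [0.695, 0.719, -0.0, 0.0]
ft_force: [-6.1, -3.6, 18.7]
grip_width: -0.002
```

Run:
```python
from h import *
c=manip.camera("wrist");cv2.imwrite("pics/w36.png",c["frame"][:,:,::-1])
c=manip.camera("top");cv2.imwrite("pics/t36.png",cv2.resize(ortho(c,.5,.7,-.02,.26,.022,False,1.),None,fx=2.5,fy=2.5))
```

Emit:
arm_command(targets="0 0 -6 0 0 0; 0 0 -30 0 0 0; 0 0 -40 0 0 0; 0 0 -40 0 0 0; 0 0 0 0 0 0")

```text
clock: 50.0
position: [0.4287, 0.2285, 0.1024]
ee_rot: [0.695, 0.719, 0.002, 0.001]
ft_force: [0.3, -0.4, 0.1]
grip_width: 0.0
```

View pics/t36.png

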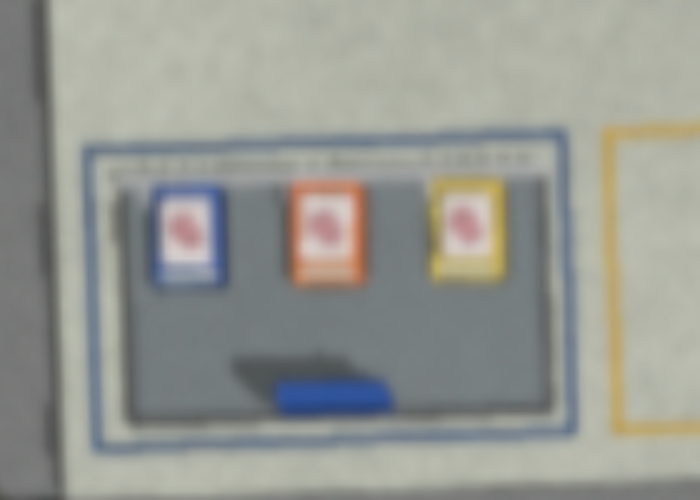

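Run:
```python
import cv2
a=cv2.imread("pics/w34.png")[80:260,140:660];cv2.imwrite("pics/w34z.png",cv2.resize(a,None,fx=1.5,fy=3,interpolation=cv2.INTER_CUBIC))
a=cv2.imread("pics/w36.png");cv2.imwrite("pics/w36z.png",a)
```

```text
(no output)
```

View pics/w34z.png

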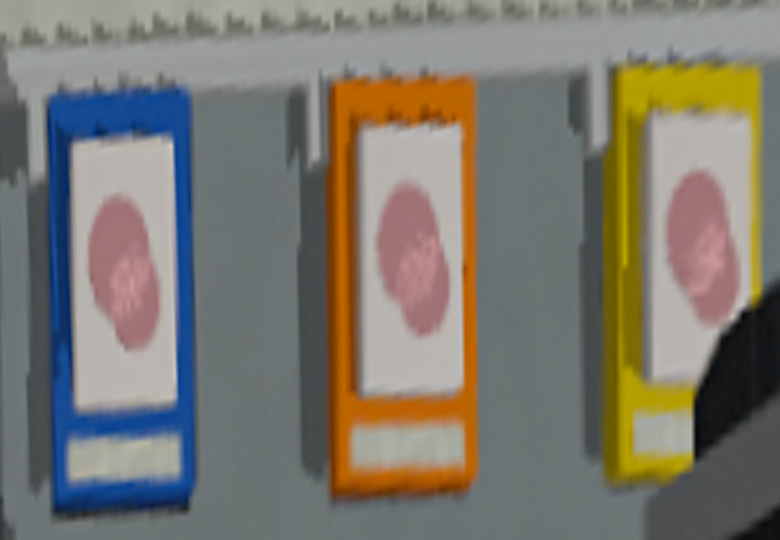

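Run:
```python
from h import *
go([.538,.126,.095],.03,vmax=55)
```

```text
now [0.4287 0.2285 0.1024] jaw 0.0326 F [ 0.3 -0.4  0.1] g 0.0 t 50.0 j7 -0.55 j5 0.0
-35.4 35.3 2.6 0.001 -0.001 0.001; -35.3 35.3 2.5 0.001 -0.001 0.001; -35.3 35.4 2.5 0.001 -0.001 0.001
```

Emit:
arm_command(targets="-35.5 35.5 0 0 0 0; -35.5 35.5 0 0 0 0; -35 35 5 0 0 0; 0 0 0 0 0 0; 0 0 0 0 0 0", grip=38)

```text
clock: 50.62
position: [0.5356, 0.1254, 0.0937]
ee_rot: [0.695, 0.719, -0.001, -0.0]
ft_force: [-0.3, 0.7, -0.2]
grip_width: 0.446
```

Run:
```python
from h import *
c=manip.camera("wrist");cv2.imwrite("pics/w37.png",c["frame"][:,:,::-1]);cv2.imwrite("pics/w37t.png",ortho(c,.51,.57,.08,.17,.045,True,.15))
go([.5385,.126,-.0025],.03,n=3)
```

```text
now [0.5355 0.126  0.094 ] jaw 0.034 F [1.5 0.1 0.5] g 37.9 t 50.67 j7 -0.26 j5 -0.03
-0.0 1.1 32.2 -0.001 0.000 0.001; -0.0 1.0 32.2 -0.001 0.000 0.001; -0.0 1.0 32.2 -0.001 0.000 0.001
```

View pics/w37t.png

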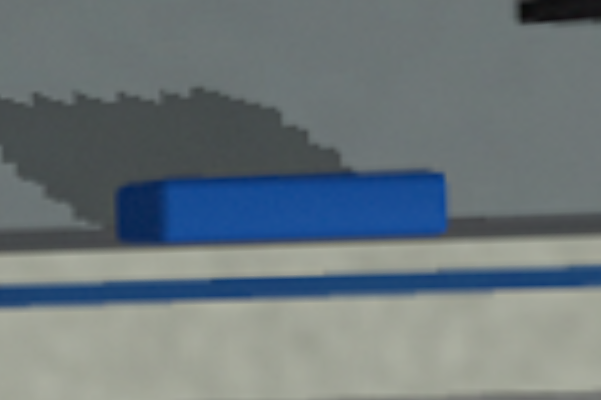

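View pics/w37.png

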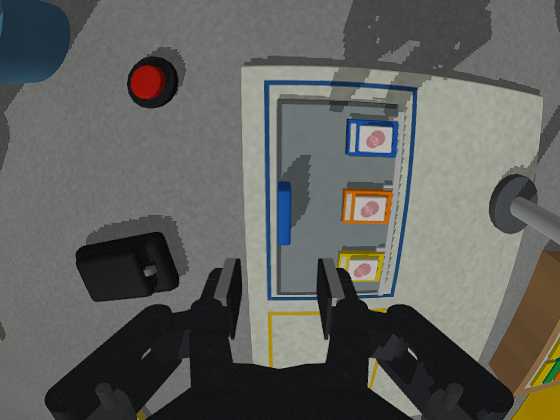

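Emit:
arm_command(targets="0 1 32 0 0 0; 0 1 32 0 0 0; 0 1 22 0 0 0; 0 0 10.5 0 0 0; 0 0 0 0 0 0")

```text
clock: 51.3
position: [0.5389, 0.1258, -0.0018]
ee_rot: [0.695, 0.719, -0.001, -0.0]
ft_force: [0.8, -0.3, 0.2]
grip_width: 0.448
```

Emit:
arm_command(targets="0 0 0 0 0 0; 0 0 0 0 0 0; 0 0 0 0 0 0; 0 0 0 0 0 0; 0 0 0 0 0 0", grip=5)

```text
clock: 51.92
position: [0.54, 0.1254, -0.0005]
ee_rot: [0.695, 0.719, 0.0, 0.0]
ft_force: [-2.2, 0.6, 7.1]
grip_width: 0.102
```

Emit:
arm_command(targets="-2 0 -0.3 0 0 0; -4 0 0 0 0 0; -6 0 0 0 0 0; -8 0 0 0 0 0; -8 0 0 0 0 0")

```text
clock: 52.55
position: [0.5412, 0.0986, -0.0004]
ee_rot: [0.695, 0.719, 0.001, 0.0]
ft_force: [-0.7, 5.9, 4.0]
grip_width: 0.102
```

Emit:
arm_command(targets="-8 0 0 0 0 0; -8 0 0 0 0 0; -8 0 0 0 0 0; -8 0 0 0 0 0; -8 0 0 0 0 0")

```text
clock: 53.18
position: [0.5425, 0.0585, -0.0005]
ee_rot: [0.695, 0.719, 0.001, 0.0]
ft_force: [-0.4, 6.9, 3.0]
grip_width: 0.103
```

Run:
```python
from h import *
c=manip.camera("wrist");cv2.imwrite("pics/w38.png",c["frame"][:,:,::-1])
go([.546,-.082,-.0025],.03,n=3)
```

```text
now [ 5.426e-01  5.700e-02 -5.000e-04] jaw 0.033 F [0.1 4.6 4.4] g 8.9 t 53.23 j7 -0.12 j5 -0.05
-46.4 -0.4 0.7 0.000 -0.000 0.001; -46.4 -0.3 0.7 0.000 -0.000 0.001; -46.4 -0.3 0.7 0.000 -0.000 0.001
```

View pics/w38.png

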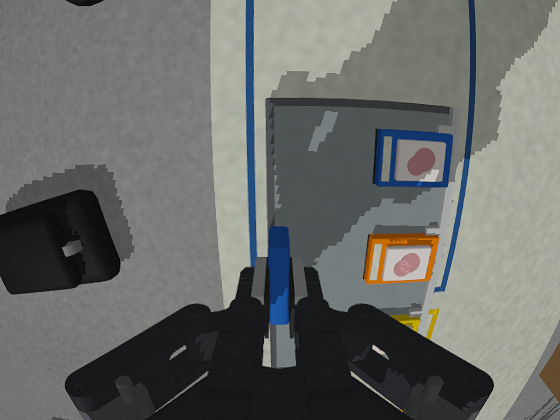

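139 mm to go: sixteen rows of 8, then 6, 4, 2.

Emit:
arm_command(targets="-8 0 0 0 0 0; -8 0 0 0 0 0; -8 0 0 0 0 0; -8 0 0 0 0 0; -8 0 0 0 0 0")

```text
clock: 53.85
position: [0.5438, 0.0187, -0.0005]
ee_rot: [0.695, 0.719, 0.001, 0.0]
ft_force: [-0.0, 6.2, 4.5]
grip_width: 0.103
```

Emit:
arm_command(targets="-8 0 0 0 0 0; -8 0 0 0 0 0; -8 0 0 0 0 0; -8 0 0 0 0 0; -8 0 0 0 0 0")

```text
clock: 54.48
position: [0.5452, -0.0213, -0.0005]
ee_rot: [0.695, 0.719, 0.001, 0.0]
ft_force: [1.1, 7.2, 3.6]
grip_width: 0.104
```

Emit:
arm_command(targets="-8 0 0 0 0 0; -8 0 0 0 0 0; -8 0 0 0 0 0; -8 0 0 0 0 0; -7 0 0 0 0 0")

```text
clock: 55.1
position: [0.5464, -0.0604, -0.0005]
ee_rot: [0.695, 0.719, 0.001, 0.0]
ft_force: [-0.3, 6.3, 5.4]
grip_width: 0.101
```

Emit:
arm_command(targets="-5 0 0 0 0 0; -4 0 0 0 0 0; -2 0 0 0 0 0; 0 0 -0.5 0 0 0; 0 0 0 0 0 0")

```text
clock: 55.72
position: [0.5464, -0.0723, -0.0004]
ee_rot: [0.695, 0.719, -0.0, 0.0]
ft_force: [1.0, 4.3, 2.4]
grip_width: 0.105
```

Emit:
arm_command(targets="0 0 0 0 0 0; 0 0 0 0 0 0; 0 0 0 0 0 0; 0 0 0 0 0 0", grip=38)

```text
clock: 56.22
position: [0.5459, -0.073, -0.0007]
ee_rot: [0.696, 0.718, -0.001, 0.0]
ft_force: [0.3, -0.1, -0.3]
grip_width: 0.446
```

Emit:
arm_command(targets="0 0 -20 0 0 0; 0 0 -40 0 0 0; 0 0 -40 0 0 0; 0 0 0 0 0 0; 0 0 0 0 0 0")

```text
clock: 56.85
position: [0.5457, -0.0726, 0.0988]
ee_rot: [0.695, 0.719, -0.001, -0.0]
ft_force: [-0.1, -0.4, -0.1]
grip_width: 0.446
```

Run:
```python
from h import *
o=state()[0];print(o["position"],o["ft_force"],o["clock"])
c=manip.camera("wrist");cv2.imwrite("pics/w39.png",ortho(c,.51,.66,-.20,.04,.012,True,.3))
go([.61,-.16,.09],.03,vmax=55)
```

```text
[ 0.54567501 -0.07264052  0.09879005] [-0.05507117 -0.41168244 -0.08159186] 56.85
now [ 0.5453 -0.0727  0.0983] jaw 0.0327 F [ 0.1  0.4 -0.7] g 37.8 t 56.9 j7 0.12 j5 -0.05
-44.7 30.9 4.1 -0.001 0.000 0.001; -44.7 31.0 4.1 -0.001 0.000 0.001
```

View pics/w39.png

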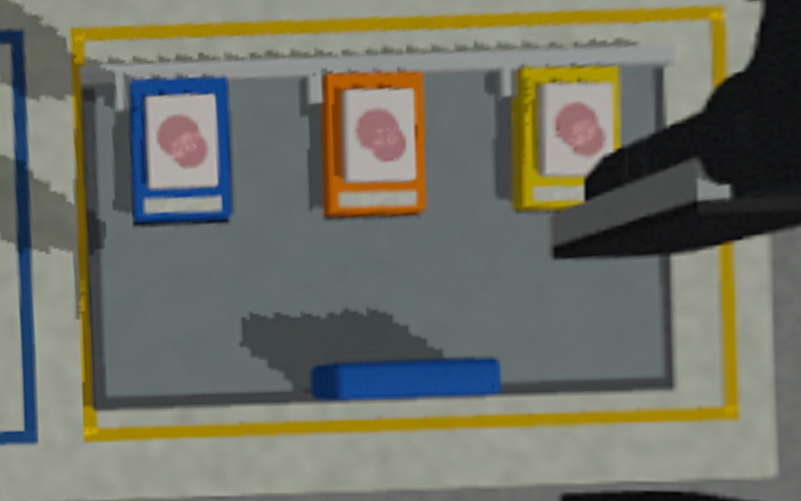

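Run:
```python
from h import *
go([.62,-.10,.05],.03,vmax=45)
```

```text
now [ 0.5453 -0.0727  0.0983] jaw 0.0327 F [ 0.1  0.4 -0.7] g 37.8 t 56.9 j7 0.12 j5 -0.05
-9.9 24.6 16.1 -0.001 0.000 0.001; -9.9 24.6 16.1 -0.001 0.000 0.001; -9.9 24.6 16.1 -0.001 0.000 0.001
```

Emit:
arm_command(targets="-10 24.5 16 0 0 0; -10 24.5 16 0 0 0; -10 24.5 16 0 0 0; 0 0 0 0 0 0; 0 0 0 0 0 0")

```text
clock: 57.52
position: [0.6196, -0.1001, 0.0505]
ee_rot: [0.695, 0.719, -0.001, -0.001]
ft_force: [0.1, 0.3, -0.1]
grip_width: 0.446
```

Run:
```python
from h import *
c=manip.camera("wrist");cv2.imwrite("pics/w40f.png",c["frame"][:,:,::-1])
Rm,t=pose(c);print(-Rm.T@t)
a=ortho(c,.58,.65,-.115,.02,.021,True,.2)
cv2.imwrite("pics/w40.png",cv2.resize(a,None,fx=1.15,fy=1.15))
```

```text
[ 0.61739761 -0.01697482  0.22452308]
```

View pics/w40.png

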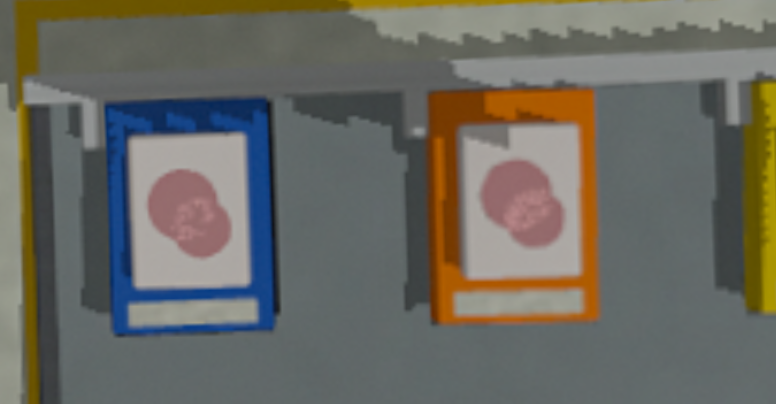

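View pics/w40f.png

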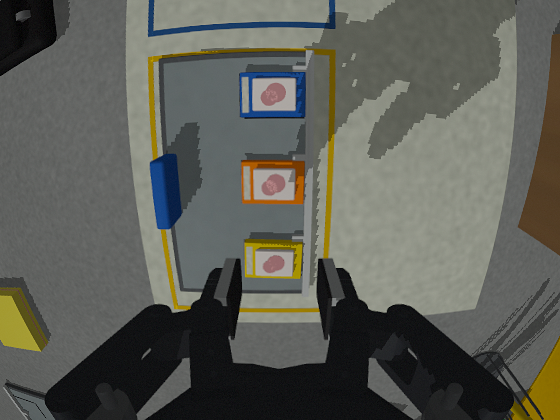

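Run:
```python
from h import *
c=manip.camera("wrist")
for b,x,y in (("blue",.613,-.012),("orange",.615,-.067),("yellow",.617,-.122)): block(c,b,x,y,z=.024,h=.035)
```

```text
blue (0.6125, -0.0131, 'yaw', 0.03, 'size mm', 40.3, 28.6)
orange (0.6143, -0.0682, 'yaw', 0.021, 'size mm', 40.4, 29.4)
yellow (0.6159, -0.1232, 'yaw', 0.0, 'size mm', 40.2, 31.0)
```

Emit:
arm_command(targets="0 0 -5 0 0 -0.174; 0 0 -5 0 0 -0.174; 0 0 -5 0 0 -0.174; 0 0 -5 0 0 -0.174; 0 0 -5 0 0 -0.174")

```text
clock: 58.25
position: [0.6203, -0.1, 0.0773]
ee_rot: [0.325, 0.946, -0.0, 0.0]
ft_force: [0.7, 0.8, -0.6]
grip_width: 0.446
```

Emit:
arm_command(targets="0 0 -5 0 0 -0.174; 0 0 0 0 0 -0.174; 0 0 0 0 0 -0.174; 0 0 0 0 0 -0.174; 0 0 0 0 0 0", grip=40)

```text
clock: 58.88
position: [0.6203, -0.1002, 0.082]
ee_rot: [-0.013, 1.0, -0.0, 0.0]
ft_force: [-0.2, -0.2, -0.4]
grip_width: 0.47
```

Run:
```python
from h import *
go([.608,-.013,.085],np.pi/2+.03,vmax=50)
```

```text
now [ 0.6203 -0.1002  0.082 ] jaw 1.5977 F [-0.2 -0.2 -0.4] g 40.1 t 58.88 j7 1.66 j5 0.04
5.0 43.8 -1.5 -0.000 0.000 -0.002; 4.9 43.8 -1.5 -0.000 0.000 -0.002
```

Emit:
arm_command(targets="5 44 0 0 0 0; 5 44 0 0 0 0; 0 0 0 0 0 0; 0 0 0 0 0 0")

```text
clock: 59.38
position: [0.6081, -0.0131, 0.0816]
ee_rot: [-0.013, 1.0, -0.001, 0.0]
ft_force: [0.5, -0.4, 0.9]
grip_width: 0.464
```

Run:
```python
from h import *
c=manip.camera("wrist");cv2.imwrite("pics/w41.png",c["frame"][:,:,::-1])
b=block(c,"blue",.613,-.012,z=.024,h=.035)
go([b[0]-.003,b[1],-.010],np.pi/2+.03,n=4)
```

```text
blue (0.6116, -0.0132, 'yaw', 0.034, 'size mm', 41.9, 28.7)
now [ 0.6081 -0.0138  0.0816] jaw 1.5954 F [-0.1  0.2 -0.4] g 40.2 t 59.42 j7 1.51 j5 0.05
-0.1 0.2 22.9 -0.000 0.000 -0.001; -0.1 0.2 22.9 -0.000 0.000 -0.001; -0.1 0.2 22.9 -0.000 0.000 -0.001; -0.1 0.2 22.9 -0.000 0.000 -0.001
```

Emit:
arm_command(targets="0 0.5 23 0 0 0; 0 0 23 0 0 0; 0 0 23 0 0 0; 0 0 22.5 0 0 0; 0 0 0 0 0 0")

```text
clock: 60.05
position: [0.6066, -0.0137, -0.0118]
ee_rot: [-0.012, 1.0, -0.001, -0.002]
ft_force: [-0.9, -0.5, -0.2]
grip_width: 0.472
```

Emit:
arm_command(targets="0 0 0 0 0 0; 0 0 0 0 0 0; 0 0 0 0 0 0; 0 0 0 0 0 0", grip=20, squeeze=30)

```text
clock: 60.55
position: [0.6087, -0.0128, -0.0094]
ee_rot: [-0.014, 1.0, -0.001, 0.001]
ft_force: [-0.1, -2.7, 3.3]
grip_width: 0.305
```

Emit:
arm_command(targets="0 0 -15 0 0 0; 0 0 -40 0 0 0; 0 0 -40 0 0 0; 0 0 0 0 0 0")

```text
clock: 61.05
position: [0.6105, -0.0112, 0.0895]
ee_rot: [-0.014, 1.0, -0.0, 0.003]
ft_force: [-0.2, 0.4, -0.7]
grip_width: 0.307
```

Run:
```python
from h import *
c=manip.camera("wrist");cv2.imwrite("pics/w42.png",cv2.resize(c["frame"][180:350,160:400,::-1],None,fx=3,fy=3))
go([.564,.385,.10],np.pi/2,vmax=58)
```

```text
now [ 0.6092 -0.0114  0.0872] jaw 1.5994 F [ 0.4  0.  -1.1] g 26.0 t 61.1 j7 1.51 j5 0.05
4.8 56.8 -1.9 -0.000 0.000 0.004; 5.1 56.8 -1.9 -0.000 0.000 0.004; 5.3 56.7 -1.9 -0.000 0.000 0.004; 5.5 56.7 -1.9 -0.000 0.000 0.004; 5.8 56.7 -1.8 -0.000 0.000 0.004; 6.0 56.7 -1.8 -0.000 0.000 0.004; 6.2 56.6 -1.8 -0.000 0.000 0.004
```

View pics/w42.png

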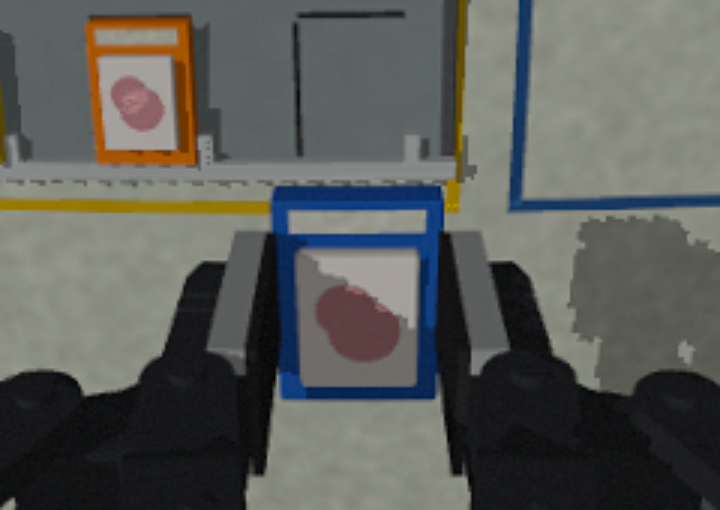

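Emit:
arm_command(targets="40 10 -5 0 0 0.004; 40 30 -5 0 0 0.004; 5 58 -2 0 0 0.004; 2 58 0 0 0 0.004; 0 58 0 0 0 0.004")

```text
clock: 61.72
position: [0.5163, 0.2015, 0.0963]
ee_rot: [-0.004, 1.0, -0.0, -0.001]
ft_force: [1.1, 0.7, 0.1]
grip_width: 0.308
```

Run:
```python
from h import *
go([.568,.385,.10],np.pi/2,vmax=58)
```

```text
now [0.5163 0.2015 0.0963] jaw 1.5787 F [1.1 0.7 0.1] g 26.3 t 61.73 j7 1.06 j5 0.08
-13.3 45.8 -1.0 -0.000 -0.000 0.002; -13.2 45.8 -1.0 -0.000 -0.000 0.002; -13.1 45.8 -0.9 -0.000 -0.000 0.002; -13.0 45.9 -0.9 -0.000 -0.000 0.002
```

Emit:
arm_command(targets="-13 45 0 0 0 0.002; -13 45 0 0 0 0.002; -13 45 0 0 0 0.002; -13 45 0 0 0 0.002; 0 0 0 0 0 0")

```text
clock: 62.35
position: [0.5661, 0.3843, 0.0947]
ee_rot: [-0.003, 1.0, 0.0, -0.002]
ft_force: [-0.0, -1.0, -0.9]
grip_width: 0.311
```

Run:
```python
from h import *
c=manip.camera("wrist");cv2.imwrite("pics/w43.png",c["frame"][:,:,::-1])
a=ortho(c,.43,.61,.31,.46,.014,True,.25);cv2.imwrite("pics/w43o.png",a)
go([.568,.385,.03],np.pi/2,vmax=40)
```

```text
now [0.5669 0.3816 0.0949] jaw 1.5737 F [-0.2 -0.5 -0.9] g 26.4 t 62.4 j7 0.81 j5 0.16
-0.7 1.7 32.4 -0.001 -0.001 0.001; -0.6 1.7 32.4 -0.001 -0.001 0.001
```

View pics/w43o.png

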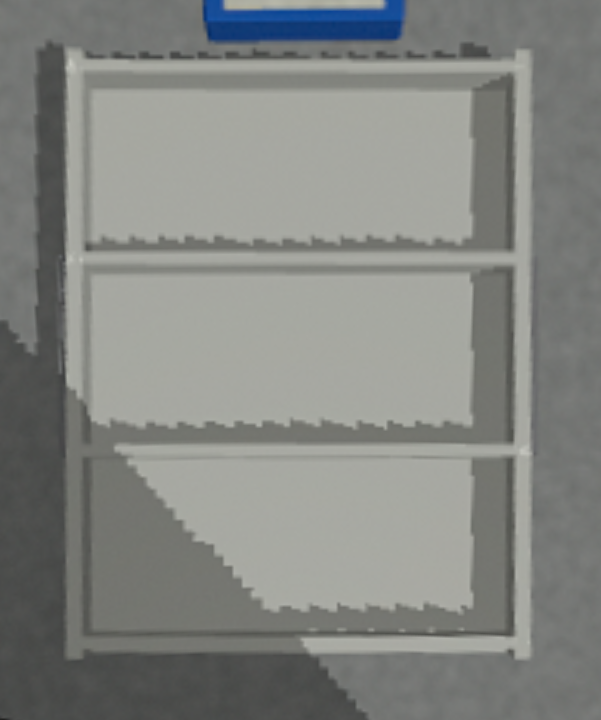

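View pics/w43.png

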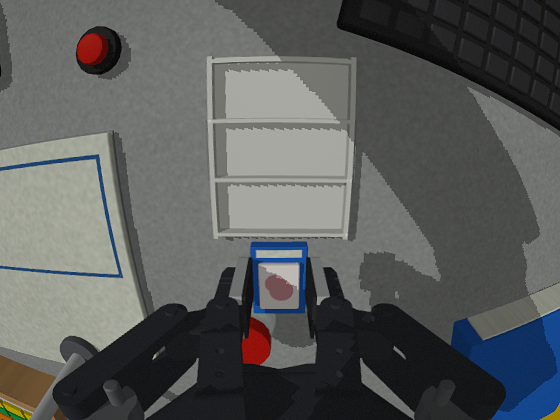

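Emit:
arm_command(targets="-1 2 32 0 0 0; -1 2 32 0 0 0; 0 0 20 0 0 0; 0 0 15 0 0 0; 0 0 0 0 0 0")

```text
clock: 63.02
position: [0.57, 0.3831, -0.0033]
ee_rot: [0.0, 1.0, -0.001, -0.001]
ft_force: [1.3, 0.6, 0.4]
grip_width: 0.308
```

Run:
```python
from h import *
c=manip.camera("wrist");cv2.imwrite("pics/w44.png",cv2.resize(c["frame"][180:350,160:400,::-1],None,fx=3,fy=3))
go([.5685,.385,-.01],np.pi/2)
```

```text
now [ 0.5705  0.3837 -0.0022] jaw 1.5705 F [0.4 0.4 0.2] g 26.3 t 63.08 j7 0.79 j5 0.19
2.0 1.3 7.8 -0.001 -0.000 -0.000
```

View pics/w44.png

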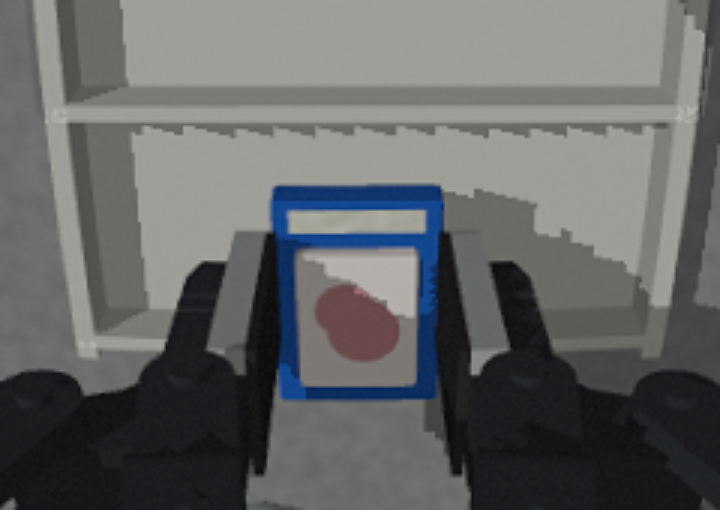

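Run:
```python
from h import *
c=manip.camera("wrist");p=state()[0]["position"];print(p)
zb=p[2]+.0278
a=pix2w(c,279,180+187/3,zb,True);b=pix2w(c,279,180+398/3,zb+.007,True);print(a,b,(a+b)/2)
```

```text
[ 0.57090599  0.38408622 -0.00151561]
[0.55500657 0.38372765 0.02628439] [0.59293588 0.38370561 0.03328439] [0.57397122 0.38371663 0.02978439]
```

Emit:
arm_command(targets="4.5 1 5 0 0 0; 0 0 0 0 0 0; 0 0 0 0 0 0")

```text
clock: 63.5
position: [0.5659, 0.385, -0.0072]
ee_rot: [-0.0, 1.0, -0.0, 0.0]
ft_force: [0.6, -0.9, -1.0]
grip_width: 0.309
```

Emit:
arm_command(targets="0 0 5 0 0 0; 0 0 4 0 0 0; 0 0 0 0 0 0")

```text
clock: 63.88
position: [0.5656, 0.3845, -0.0172]
ee_rot: [0.0, 1.0, -0.001, -0.001]
ft_force: [-0.5, -0.3, -1.2]
grip_width: 0.305
```

Run:
```python
from h import *
c=manip.camera("wrist");cv2.imwrite("pics/w45.png",cv2.resize(c["frame"][180:350,160:400,::-1],None,fx=3,fy=3))
```

```text
(no output)
```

View pics/w45.png

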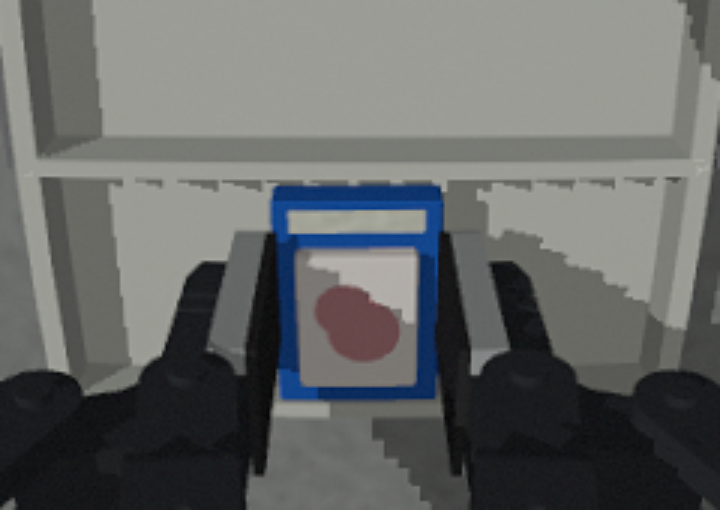

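Emit:
arm_command(targets="0 0 3 0 0 0; 0 0 3 0 0 0; 0 0 0 0 0 0")

```text
clock: 64.3
position: [0.5657, 0.3847, -0.0229]
ee_rot: [0.0, 1.0, -0.001, -0.0]
ft_force: [-0.3, -0.4, 0.2]
grip_width: 0.306
```

Emit:
arm_command(targets="0 0 1.5 0 0 0; 0 0 0 0 0 0")

```text
clock: 64.55
position: [0.566, 0.3849, -0.0234]
ee_rot: [0.0, 1.0, -0.0, 0.0]
ft_force: [-1.7, -1.4, 4.2]
grip_width: 0.306
```

Floor contact. Release and rise.

Emit:
arm_command(targets="0 0 -0.5 0 0 0; 0 0 0 0 0 0; 0 0 0 0 0 0; 0 0 0 0 0 0", grip=40)

```text
clock: 65.05
position: [0.5659, 0.3848, -0.0236]
ee_rot: [0.0, 1.0, -0.0, -0.0]
ft_force: [-0.1, 0.3, -0.8]
grip_width: 0.474
```

Emit:
arm_command(targets="0 0 -20 0 0 0; 0 0 -50 0 0 0; 0 0 -50 0 0 0; 0 0 0 0 0 0")

```text
clock: 65.55
position: [0.5684, 0.387, 0.1034]
ee_rot: [0.0, 1.0, 0.002, 0.004]
ft_force: [0.1, 0.2, -1.1]
grip_width: 0.469
```

Run:
```python
from h import *
c=manip.camera("wrist");cv2.imwrite("pics/w46.png",ortho(c,.43,.61,.31,.46,.014,True,.3))
block(c,"blue",.569,.385,z=.010,h=.035)
c=manip.camera("top");
for b,x,y in (("orange",.615,-.068),("yellow",.616,-.123)): block(c,b,x,y,z=.024,fish=False,h=.035)
go([.53,.20,.11],np.pi/2,vmax=58)
```

```text
blue (0.5695, 0.3848, 'yaw', 0.008, 'size mm', 41.1, 27.8)
orange (0.6139, -0.0674, 'yaw', 0.013, 'size mm', 40.5, 30.1)
yellow (0.6159, -0.1227, 'yaw', 0.012, 'size mm', 40.0, 30.3)
now [0.5663 0.3852 0.098 ] jaw 1.5708 F [-0.5  0.  -0.8] g 40.3 t 65.65 j7 0.81 j5 0.16
9.1 -46.3 -3.0 0.000 0.000 -0.000; 9.1 -46.3 -3.0 0.000 0.000 -0.000; 9.1 -46.3 -3.0 0.000 0.000 -0.000; 9.1 -46.3 -3.0 0.000 0.000 -0.000
```

View pics/w46.png

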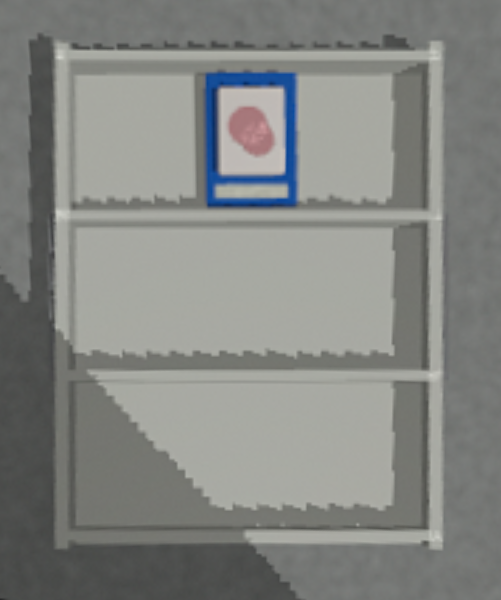

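Emit:
arm_command(targets="10 -52 -2 0 0 0; 10 -54 -2 0 0 0; 10 -54 -2 0 0 0; 6 -54 -2 0 0 0; 0 -54 0 0 0 0")

```text
clock: 66.28
position: [0.5287, 0.1151, 0.1041]
ee_rot: [-0.0, 1.0, -0.001, -0.001]
ft_force: [1.5, 0.3, -1.0]
grip_width: 0.465
```

Emit:
arm_command(targets="0 -54 0 0 0 0; -20 -54 0 0 0 -0.01; -40 -50 0 0 0 -0.02; -15 -30 0 0 0 0; 0 0 0 0 0 0")

```text
clock: 66.9
position: [0.6049, -0.0724, 0.1034]
ee_rot: [-0.013, 1.0, -0.001, -0.001]
ft_force: [-0.8, -1.7, 0.1]
grip_width: 0.466
```

Run:
```python
from h import *
c=manip.camera("wrist");cv2.imwrite("pics/w47.png",c["frame"][:,:,::-1])
b=block(c,"orange",.614,-.068,z=.024,h=.035)
go([b[0]-.004,b[1],.03],np.pi/2+.03,vmax=50)
```

```text
orange (0.6132, -0.0689, 'yaw', 0.03, 'size mm', 42.3, 29.0)
now [ 0.6045 -0.0699  0.1036] jaw 1.5988 F [-0.5  0.3  0.4] g 39.8 t 66.95 j7 1.61 j5 0.04
-2.4 0.5 36.8 -0.000 -0.001 -0.001; -2.4 0.4 36.8 -0.000 -0.001 -0.001
```

View pics/w47.png

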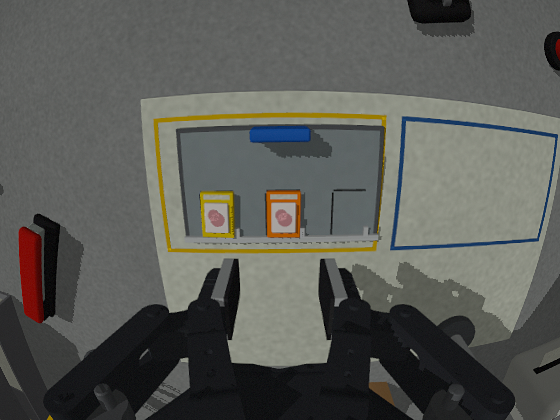

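Emit:
arm_command(targets="-2 0.5 37 0 0 0; -2 0.5 37 0 0 0; 0 0 25 0 0 0; 0 0 14 0 0 0; 0 0 0 0 0 0")

```text
clock: 67.58
position: [0.6084, -0.0671, -0.0088]
ee_rot: [-0.015, 1.0, -0.0, -0.001]
ft_force: [-0.6, -0.9, -0.3]
grip_width: 0.472
```

Emit:
arm_command(targets="0 0 0 0 0 0; 0 0 0 0 0 0; 0 0 0 0 0 0; 0 0 0 0 0 0", grip=20)

```text
clock: 68.08
position: [0.6102, -0.0684, -0.0067]
ee_rot: [-0.015, 1.0, -0.001, 0.001]
ft_force: [-1.9, -0.9, 6.6]
grip_width: 0.236
```

Emit:
arm_command(targets="0 0 -15 0 0 0; 0 0 -45 0 0 0; 0 0 -45 0 0 0; 0 0 0 0 0 0")

```text
clock: 68.58
position: [0.612, -0.0678, 0.1021]
ee_rot: [-0.015, 1.0, -0.001, 0.004]
ft_force: [0.8, 0.0, -0.4]
grip_width: 0.237
```

Run:
```python
from h import *
c=manip.camera("wrist");cv2.imwrite("pics/w48.png",cv2.resize(c["frame"][180:350,160:400,::-1],None,fx=3,fy=3))
p=state()[0]["position"];zb=p[2]+.0275;print(p)
```

```text
[ 0.61058427 -0.06769587  0.09951889]
```

View pics/w48.png

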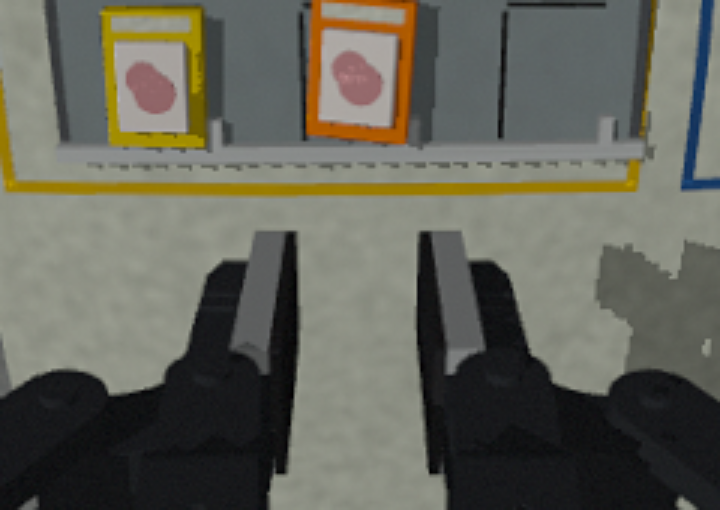

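Emit:
arm_command(targets="0 0 0 0 0 0; 0 0 0 0 0 0; 0 0 0 0 0 0", grip=40)

```text
clock: 69.0
position: [0.6088, -0.0679, 0.0961]
ee_rot: [-0.015, 1.0, -0.0, -0.001]
ft_force: [-0.1, 0.7, -0.6]
grip_width: 0.47
```

Run:
```python
from h import *
c=manip.camera("wrist");cv2.imwrite("pics/w49.png",ortho(c,.53,.67,-.16,.02,.02,True,.3))
b=block(c,"orange",.614,-.068,z=.024,h=.035)
go([b[0]-.004,b[1],-.012],np.pi/2+.01,n=4)
```

```text
orange (0.6111, -0.0672, 'yaw', -0.033, 'size mm', 43.0, 29.3)
now [ 0.6089 -0.0679  0.0962] jaw 1.6007 F [-0.6  0.3  0.4] g 39.9 t 69.05 j7 1.6 j5 0.04
0.4 0.2 27.1 -0.000 -0.000 0.005; 0.4 0.2 27.1 -0.000 -0.000 0.005; 0.4 0.2 27.1 -0.000 -0.000 0.005; 0.4 0.2 27.1 -0.000 -0.000 0.005
```

View pics/w49.png

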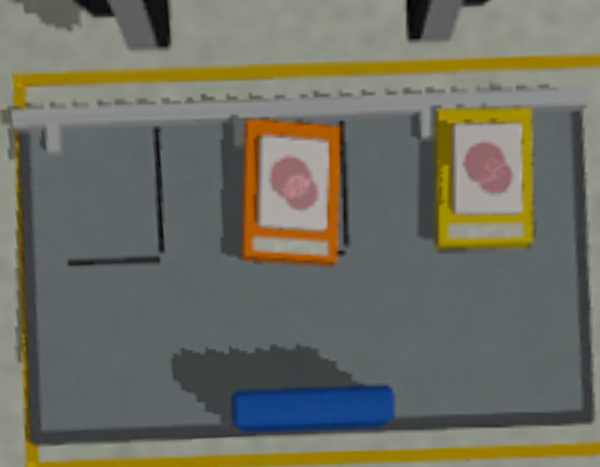

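Emit:
arm_command(targets="0.5 0 27 0 0 0.015; 0.5 0 27 0 0 0.015; 0 0 27 0 0 0.015; 0 0 26 0 0 0.015; 0 0 0 0 0 0")

```text
clock: 69.68
position: [0.6064, -0.0679, -0.0122]
ee_rot: [0.015, 1.0, -0.0, -0.002]
ft_force: [-0.4, 0.5, -0.2]
grip_width: 0.469
```

Emit:
arm_command(targets="0 0 1 0 0 0; 0 0 0 0 0 0")

```text
clock: 69.92
position: [0.6091, -0.0681, -0.0099]
ee_rot: [0.015, 1.0, -0.0, 0.001]
ft_force: [0.4, -0.5, 0.3]
grip_width: 0.463
```

Emit:
arm_command(targets="0 0 1 0 0 0; 0 0 0 0 0 0")

```text
clock: 70.18
position: [0.6084, -0.0681, -0.0118]
ee_rot: [0.015, 1.0, -0.0, 0.0]
ft_force: [-1.1, -0.2, -0.5]
grip_width: 0.47
```

Emit:
arm_command(targets="0 0 0 0 0 0; 0 0 0 0 0 0; 0 0 0 0 0 0; 0 0 0 0 0 0", grip=20)

```text
clock: 70.68
position: [0.6084, -0.0681, -0.0119]
ee_rot: [0.015, 1.0, -0.0, 0.0]
ft_force: [-0.9, -0.9, 4.4]
grip_width: 0.313
```

Emit:
arm_command(targets="0 0 -15 0 0 0; 0 0 -45 0 0 0; 0 0 -45 0 0 0; 0 0 0 0 0 0")

```text
clock: 71.18
position: [0.611, -0.0681, 0.0978]
ee_rot: [0.015, 1.0, -0.001, 0.004]
ft_force: [-0.0, 0.1, -0.5]
grip_width: 0.315
```

Run:
```python
from h import *
c=manip.camera("wrist");cv2.imwrite("pics/w50.png",cv2.resize(c["frame"][180:350,160:400,::-1],None,fx=3,fy=3))
```

```text
(no output)
```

View pics/w50.png

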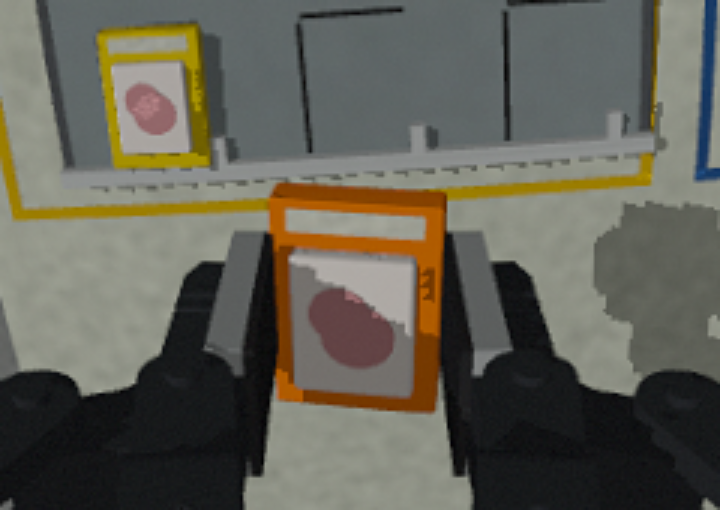

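Emit:
arm_command(targets="40 10 -2 0 0 -0.02; 40 40 -2 0 0 -0.02; 5 56 0 0 0 -0.02; 2 56 0 0 0 -0.02; 0 56 0 0 0 0")

```text
clock: 71.85
position: [0.5159, 0.1528, 0.096]
ee_rot: [-0.025, 1.0, -0.001, -0.001]
ft_force: [1.7, 1.2, -0.2]
grip_width: 0.316
```

Emit:
arm_command(targets="0 56 0 0 0 0; 0 56 0 0 0 0; 0 56 0 0 0 0; 0 56 0 0 0 0; 0 0 0 0 0 0")

```text
clock: 72.47
position: [0.5024, 0.3803, 0.095]
ee_rot: [-0.029, 1.0, 0.0, -0.002]
ft_force: [-0.3, -1.1, -1.1]
grip_width: 0.314
```

Run:
```python
from h import *
go([.518,.385,0],np.pi/2+.05,vmax=40)
```

```text
now [0.5024 0.3803 0.095 ] jaw 1.6278 F [-0.3 -1.1 -1.1] g 26.8 t 72.47 j7 0.8 j5 0.16
-5.4 1.2 31.7 0.000 -0.001 0.002; -5.3 1.3 31.7 0.000 -0.001 0.002; -5.3 1.3 31.7 0.000 -0.001 0.002
```

Emit:
arm_command(targets="-5 1.5 32 0 0 0; -5.5 1.5 32 0 0 0; -5 1.5 31 0 0 0; 0 0 0 0 0 0; 0 0 0 0 0 0")

```text
clock: 73.1
position: [0.5213, 0.3802, 0.0024]
ee_rot: [-0.025, 1.0, -0.0, 0.0]
ft_force: [0.3, 0.5, -0.3]
grip_width: 0.316
```

Run:
```python
from h import *
c=manip.camera("wrist");cv2.imwrite("pics/w51.png",cv2.resize(c["frame"][180:350,160:400,::-1],None,fx=3,fy=3))
p=state()[0]["position"];print(p)
zb=p[2]+.029
o=block(c,"orange",p[0]+.003,p[1],z=zb+.007,h=.035)
go([.518,.385,0],np.pi/2+.05,vmax=40)
```

```text
[0.52158622 0.38057478 0.00295229]
orange (np.float64(0.5235), np.float64(0.3801), 'yaw', 0.035, 'size mm', 44.7, 28.7)
now [0.5216 0.3806 0.003 ] jaw 1.6205 F [0.1 0.8 0.4] g 26.4 t 73.15 j7 0.78 j5 0.2
3.4 4.6 2.9 0.000 0.001 -0.000
```

View pics/w51.png

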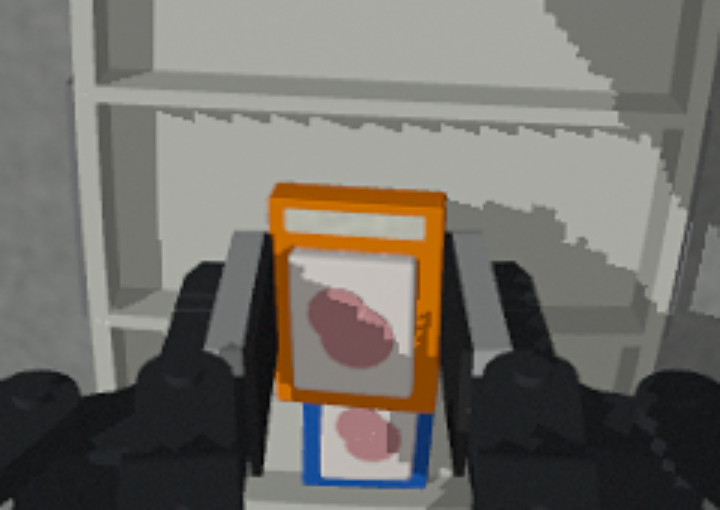

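Emit:
arm_command(targets="5 4.5 5 0 0 0.01; 0 0 0 0 0 0; 0 0 0 0 0 0")

```text
clock: 73.53
position: [0.5158, 0.3848, -0.0032]
ee_rot: [-0.02, 1.0, -0.0, 0.0]
ft_force: [-0.6, 0.7, -0.4]
grip_width: 0.311
```

Emit:
arm_command(targets="0 0 7 0 0 0; 0 0 7 0 0 0; 0 0 0 0 0 0")

```text
clock: 73.9
position: [0.5163, 0.3841, -0.0181]
ee_rot: [-0.02, 1.0, -0.001, 0.0]
ft_force: [2.6, 0.5, -0.6]
grip_width: 0.315
```

Run:
```python
from h import *
c=manip.camera("wrist");cv2.imwrite("pics/w52.png",cv2.resize(c["frame"][180:350,160:400,::-1],None,fx=3,fy=3))
```

```text
(no output)
```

View pics/w52.png

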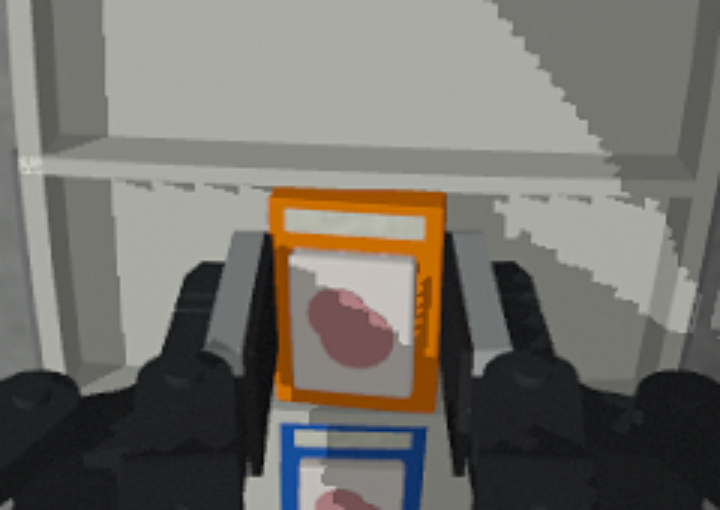

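Emit:
arm_command(targets="-1.5 0 0 0 0 0; 0 0 0 0 0 0")

```text
clock: 74.2
position: [0.517, 0.3847, -0.0175]
ee_rot: [-0.02, 1.0, -0.0, -0.0]
ft_force: [-0.9, 0.1, -0.1]
grip_width: 0.315
```

Emit:
arm_command(targets="0 0 2 0 0 0; 0 0 2 0 0 0; 0 0 0 0 0 0")

```text
clock: 74.58
position: [0.517, 0.3845, -0.0218]
ee_rot: [-0.02, 1.0, -0.001, -0.0]
ft_force: [-0.5, -0.4, -0.3]
grip_width: 0.314
```

Emit:
arm_command(targets="0 0 2 0 0 0; 0 0 0 0 0 0")

```text
clock: 74.82
position: [0.5172, 0.3846, -0.0237]
ee_rot: [-0.02, 1.0, -0.001, -0.0]
ft_force: [-0.3, 0.6, 0.2]
grip_width: 0.318
```

Emit:
arm_command(targets="0 0 1.5 0 0 0; 0 0 0 0 0 0")

```text
clock: 75.08
position: [0.5172, 0.3846, -0.0251]
ee_rot: [-0.02, 1.0, -0.0, -0.0]
ft_force: [0.5, 0.2, -0.1]
grip_width: 0.313
```

Emit:
arm_command(targets="0 0 0 0 0 0; 0 0 0 0 0 0; 0 0 0 0 0 0; 0 0 0 0 0 0", grip=40)

```text
clock: 75.58
position: [0.5173, 0.3847, -0.025]
ee_rot: [-0.02, 1.0, -0.0, -0.0]
ft_force: [0.7, 0.0, 0.2]
grip_width: 0.465
```

Emit:
arm_command(targets="0 0 -20 0 0 0; 0 0 -50 0 0 0; 0 0 -50 0 0 0; 0 0 0 0 0 0")

```text
clock: 76.08
position: [0.5197, 0.387, 0.1015]
ee_rot: [-0.02, 1.0, 0.002, 0.004]
ft_force: [0.8, 0.4, 0.4]
grip_width: 0.468
```

Run:
```python
from h import *
c=manip.camera("wrist");cv2.imwrite("pics/w53.png",ortho(c,.43,.61,.31,.46,.014,True,.3))
block(c,"orange",.521,.385,z=.010,h=.03)
c=manip.camera("top");
for b,x,y in (("yellow",.616,-.123),): block(c,b,x,y,z=.024,fish=False,h=.035)
go([.53,.20,.11],np.pi/2,vmax=58)
```

```text
orange (0.5198, 0.3847, 'yaw', 0.041, 'size mm', 40.1, 28.6)
yellow (0.6159, -0.1227, 'yaw', 0.0, 'size mm', 40.2, 30.0)
now [0.5177 0.385  0.0965] jaw 1.6107 F [-0.5 -1.9 -1.1] g 40.2 t 76.17 j7 0.79 j5 0.16
-1.2 -46.3 -3.4 0.000 0.000 0.010; -1.7 -46.3 -3.4 0.000 0.000 0.010; -2.2 -46.3 -3.4 0.000 0.000 0.010; -2.6 -46.3 -3.4 0.000 0.000 0.010
```

View pics/w53.png

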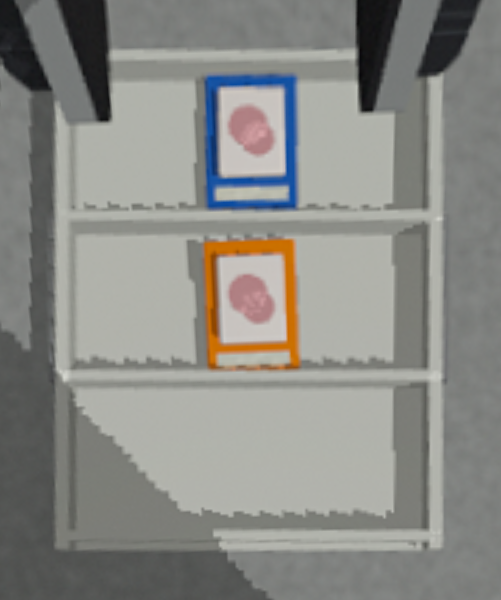

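Emit:
arm_command(targets="0 -56 -2 0 0 0; 0 -57 -2 0 0 0; 0 -57 -2 0 0 0; 0 -57 0 0 0 0; 0 -57 0 0 0 0")

```text
clock: 76.8
position: [0.5277, 0.0989, 0.1004]
ee_rot: [-0.02, 1.0, -0.001, -0.001]
ft_force: [0.4, -0.7, 0.3]
grip_width: 0.469
```

Emit:
arm_command(targets="-10 -57 0 0 0 0; -30 -50 0 0 0 0; -30 -50 0 0 0 0; -10 -50 0 0 0 0; 0 0 0 0 0 0")

```text
clock: 77.42
position: [0.6159, -0.1084, 0.0998]
ee_rot: [-0.016, 1.0, -0.001, -0.001]
ft_force: [0.8, 1.1, -1.2]
grip_width: 0.469
```

Run:
```python
from h import *
go([.611,-.123,.095],np.pi/2+.03,vmax=50)
```

```text
now [ 0.6159 -0.1084  0.0998] jaw 1.6036 F [ 0.8  1.1 -1.2] g 40.1 t 77.42 j7 1.67 j5 0.05
5.4 -14.4 4.9 -0.003 -0.003 0.003
```

Emit:
arm_command(targets="5 -14 5 0 0 0; 0 0 0 0 0 0; 0 0 0 0 0 0")

```text
clock: 77.8
position: [0.6123, -0.1158, 0.0964]
ee_rot: [-0.021, 1.0, -0.0, -0.0]
ft_force: [0.3, -0.3, -0.5]
grip_width: 0.466
```

Run:
```python
from h import *
c=manip.camera("wrist");cv2.imwrite("pics/w54.png",ortho(c,.53,.67,-.18,.02,.02,True,.3))
b=block(c,"yellow",.615,-.123,z=.024,h=.03)
go([b[0]-.003,b[1],-.0115],np.pi/2+.02,n=4)
```

```text
yellow (0.6152, -0.1245, 'yaw', 0.011, 'size mm', 41.8, 28.7)
now [ 0.6124 -0.1158  0.0965] jaw 1.6121 F [ 0.  -0.4  0.5] g 40.0 t 77.85 j7 1.69 j5 0.05
0.1 -2.2 27.0 -0.000 -0.000 0.005; 0.1 -2.2 27.0 -0.000 -0.000 0.005; 0.1 -2.2 27.0 -0.000 -0.000 0.005; 0.1 -2.2 27.0 -0.000 -0.000 0.005
```

View pics/w54.png

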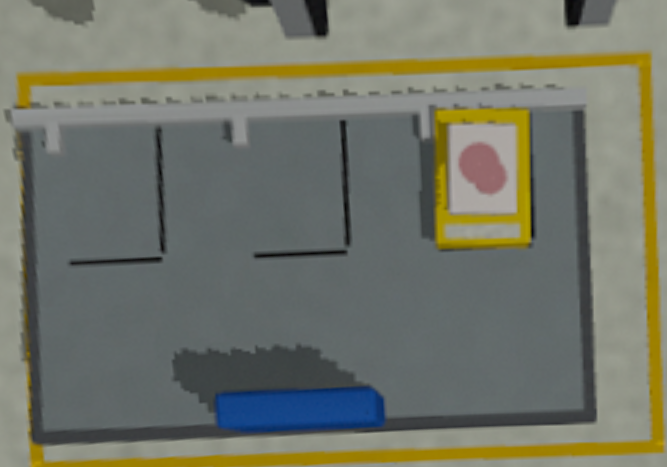

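Run:
```python
import cv2,numpy as np
a=cv2.imread("pics/w34.png")
z=a[85:155,140:420];z2=a[80:150,500:670]
cv2.imwrite("pics/z1.png",cv2.resize(z,None,fx=2.8,fy=2.8*1.5,interpolation=cv2.INTER_NEAREST))
cv2.imwrite("pics/z2.png",cv2.resize(z2,None,fx=4,fy=4,interpolation=cv2.INTER_NEAREST))
for r in (118,122,126):
    print(r,"blue",[tuple(int(v) for v in a[r,x]) for x in range(156,180)])
```

```text
118 blue [(78, 79, 74), (93, 94, 90), (108, 109, 106), (124, 125, 122), (140, 141, 139), (156, 157, 155), (158, 159, 157), (157, 158, 156), (156, 157, 155), (157, 159, 156), (158, 160, 158), (153, 155, 153), (137, 140, 139), (121, 126, 125), (108, 101, 95), (95, 72, 58), (85, 46, 24), (110, 57, 22), (135, 69, 21), (149, 75, 20), (148, 75, 19), (147, 75, 18), (147, 75, 19), (147, 75, 21)]
122 blue [(78, 79, 73), (93, 94, 89), (111, 112, 109), (128, 129, 127), (141, 141, 139), (152, 152, 151), (159, 159, 158), (158, 158, 157), (157, 158, 156), (158, 159, 157), (158, 160, 158), (158, 160, 158), (139, 143, 142), (121, 125, 126), (107, 103, 98), (99, 73, 55), (91, 44, 12), (105, 47, 7), (124, 60, 13), (144, 73, 20), (130, 65, 18), (115, 57, 16), (107, 53, 15), (114, 56, 16)]
126 blue [(79, 80, 74), (88, 88, 84), (108, 108, 105), (128, 129, 126), (141, 141, 139), (150, 151, 149), (159, 160, 158), (158, 159, 157), (157, 158, 156), (157, 159, 156), (158, 160, 158), (159, 161, 160), (144, 147, 146), (124, 129, 129), (103, 109, 110), (101, 83, 69), (99, 58, 29), (103, 44, 5), (120, 56, 11), (136, 67, 17), (130, 64, 18), (113, 55, 17), (96, 46, 15), (96, 46, 14)]
```

View pics/z1.png

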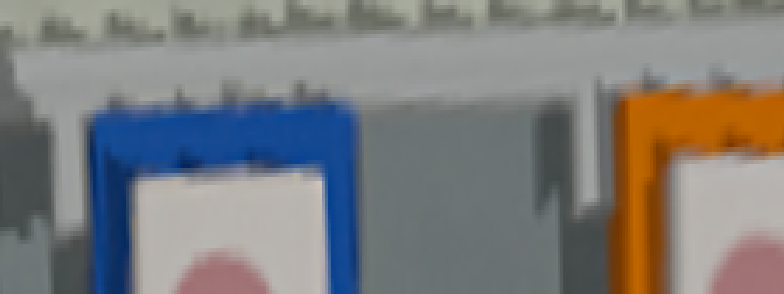

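View pics/z2.png

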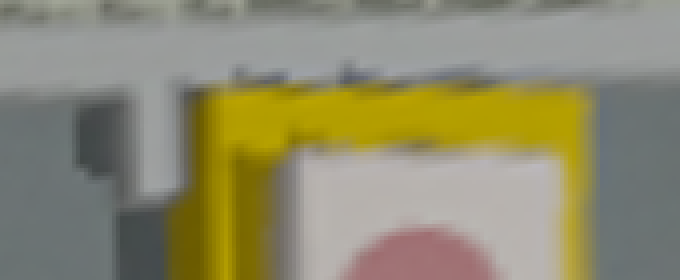

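Run:
```python
import cv2,numpy as np
a=cv2.imread("pics/w54.png")
for i,(x0,x1) in enumerate(((225,255),(405,445),(515,545))):
    pass
cv2.imwrite("pics/z3.png",cv2.resize(a[90:170,400:550],None,fx=5,fy=5,interpolation=cv2.INTER_NEAREST))
for r in (120,126,130):
    print(r,[int(a[r,x].mean()) for x in range(408,446)])
    print("B",r,[int(a[r,x,0]) for x in range(408,446)])
    print("R",r,[(int(a[r,x,0]),int(a[r,x,2])) for x in range(518,540)])
```

```text
120 [100, 98, 96, 92, 80, 68, 61, 61, 61, 68, 81, 94, 112, 130, 147, 147, 145, 144, 140, 136, 126, 112, 97, 95, 98, 100, 95, 88, 83, 84, 85, 87, 93, 99, 102, 101, 101, 101]
B 120 [104, 101, 99, 95, 82, 71, 63, 63, 63, 70, 83, 95, 113, 130, 147, 147, 146, 144, 140, 137, 128, 114, 100, 95, 93, 91, 63, 28, 0, 0, 0, 0, 0, 0, 0, 0, 0, 0]
R 120 [(0, 166), (0, 166), (0, 166), (0, 166), (0, 166), (0, 167), (0, 168), (0, 169), (0, 161), (0, 152), (5, 140), (35, 110), (63, 83), (86, 71), (96, 83), (106, 95), (110, 99), (109, 99), (108, 99), (107, 98), (106, 98), (105, 97)]
126 [102, 100, 98, 96, 85, 72, 62, 62, 61, 65, 78, 92, 107, 125, 142, 146, 145, 144, 141, 137, 132, 116, 102, 94, 98, 101, 99, 91, 85, 79, 73, 68, 68, 68, 68, 68, 67, 73]
B 126 [106, 104, 101, 99, 88, 75, 64, 64, 64, 68, 80, 94, 108, 126, 143, 146, 145, 144, 141, 138, 133, 118, 104, 95, 93, 91, 71, 37, 6, 0, 0, 0, 0, 0, 0, 0, 0, 15]
R 126 [(32, 166), (11, 166), (0, 166), (0, 166), (0, 166), (0, 167), (0, 169), (0, 171), (0, 162), (0, 152), (5, 139), (33, 112), (63, 82), (84, 68), (95, 81), (106, 93), (110, 99), (109, 99), (108, 98), (107, 98), (107, 99), (107, 99)]
130 [103, 102, 100, 97, 87, 75, 63, 62, 62, 63, 77, 89, 104, 121, 139, 147, 146, 146, 142, 138, 134, 120, 104, 93, 97, 102, 101, 95, 89, 82, 76, 70, 69, 69, 69, 69, 68, 72]
B 130 [106, 105, 103, 100, 90, 78, 65, 64, 64, 66, 79, 90, 105, 121, 139, 147, 146, 146, 143, 139, 135, 121, 106, 95, 93, 92, 77, 43, 11, 0, 0, 0, 0, 0, 0, 0, 0, 11]
R 130 [(42, 166), (14, 166), (0, 166), (0, 166), (0, 166), (0, 167), (0, 169), (0, 171), (0, 163), (0, 154), (2, 143), (31, 110), (56, 79), (80, 63), (92, 77), (105, 93), (110, 99), (109, 99), (108, 99), (108, 99), (107, 98), (106, 98)]
```

View pics/z3.png

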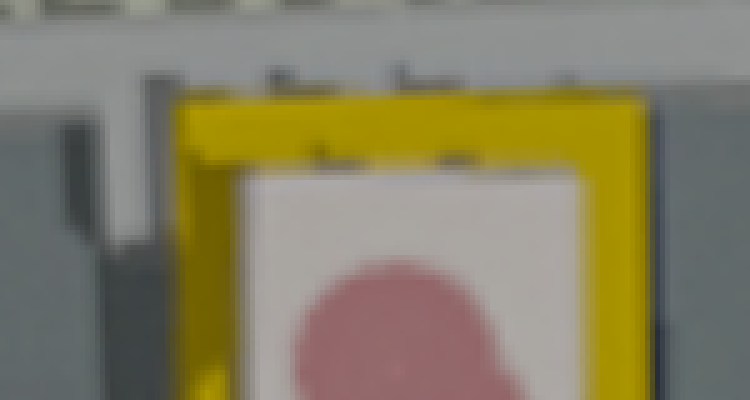

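Emit:
arm_command(targets="0 -2.2 27 0 0 0.006; 0 -2.2 27 0 0 0.006; 0 -2.2 27 0 0 0.006; 0 -2.1 25 0 0 0.006; 0 0 0 0 0 0")

```text
clock: 78.47
position: [0.6113, -0.1248, -0.0112]
ee_rot: [-0.008, 1.0, -0.0, -0.002]
ft_force: [-0.6, -0.5, -0.1]
grip_width: 0.468
```

Emit:
arm_command(targets="0 0 1.5 0 0 0; 0 0 0 0 0 0; 0 0 0 0 0 0")

```text
clock: 78.85
position: [0.6132, -0.1256, -0.0102]
ee_rot: [-0.008, 1.0, -0.001, 0.001]
ft_force: [-0.6, -0.2, -0.4]
grip_width: 0.468
```

Emit:
arm_command(targets="1.5 0 1.5 0 0 0; 0 0 0 0 0 0")

```text
clock: 79.1
position: [0.611, -0.1257, -0.0126]
ee_rot: [-0.008, 1.0, -0.0, -0.0]
ft_force: [-1.2, 0.1, 0.2]
grip_width: 0.466
```

Emit:
arm_command(targets="0 0 0 0 0 0; 0 0 0 0 0 0; 0 0 0 0 0 0; 0 0 0 0 0 0", grip=20)

```text
clock: 79.6
position: [0.6113, -0.1257, -0.0124]
ee_rot: [-0.008, 1.0, -0.0, 0.0]
ft_force: [-0.8, -0.0, 1.5]
grip_width: 0.314
```

Emit:
arm_command(targets="0 0 -15 0 0 0; 0 0 -45 0 0 0; 0 0 -45 0 0 0; 0 0 0 0 0 0")

```text
clock: 80.1
position: [0.6139, -0.126, 0.0975]
ee_rot: [-0.008, 1.0, -0.001, 0.004]
ft_force: [0.6, 0.3, 1.0]
grip_width: 0.317
```

Run:
```python
from h import *
c=manip.camera("wrist");cv2.imwrite("pics/w55.png",cv2.resize(c["frame"][180:350,160:400,::-1],None,fx=3,fy=3))
```

```text
(no output)
```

View pics/w55.png

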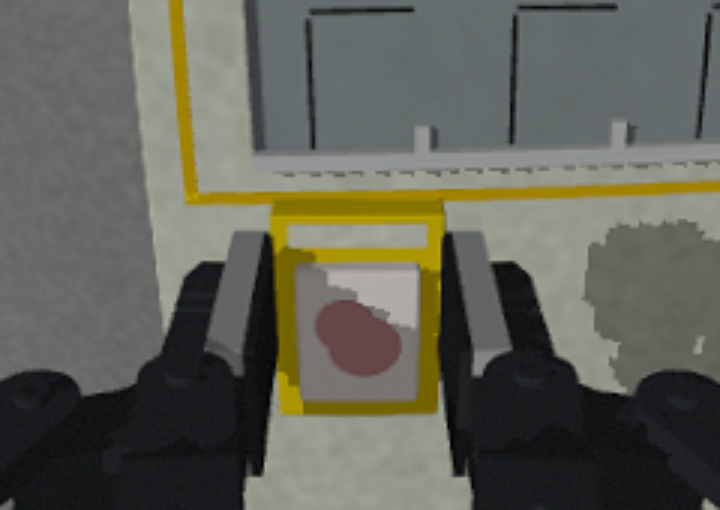

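Emit:
arm_command(targets="40 10 -2 0 0 0.003; 40 40 -2 0 0 0.003; 10 57 0 0 0 0.003; 5 57 0 0 0 0.003; 5 57 0 0 0 0.003")

```text
clock: 80.78
position: [0.5082, 0.0955, 0.0956]
ee_rot: [-0.0, 1.0, -0.001, -0.001]
ft_force: [0.7, -0.1, 0.1]
grip_width: 0.314
```

Emit:
arm_command(targets="5 57 0 0 0 0; 5 57 0 0 0 0; 5 57 0 0 0 0; 5 57 0 0 0 0; 5 57 0 0 0 0")

```text
clock: 81.4
position: [0.4832, 0.3802, 0.095]
ee_rot: [-0.0, 1.0, -0.001, -0.001]
ft_force: [0.4, -0.2, 0.5]
grip_width: 0.315
```

Run:
```python
from h import *
go([.467,.385,0],np.pi/2,vmax=40)
```

```text
now [0.4832 0.3802 0.095 ] jaw 1.5714 F [ 0.4 -0.2  0.5] g 26.9 t 81.4 j7 0.71 j5 0.17
5.4 1.7 31.7 -0.001 -0.001 0.000; 5.4 1.6 31.7 -0.001 -0.001 0.000; 5.4 1.6 31.7 -0.001 -0.001 0.000
```

Emit:
arm_command(targets="5 0 32 0 0 0; 5 0 32 0 0 0; 5 0 31 0 0 0; 0 0 0 0 0 0; 0 0 0 0 0 0")

```text
clock: 82.02
position: [0.4695, 0.3792, 0.0019]
ee_rot: [-0.0, 1.0, -0.0, 0.0]
ft_force: [0.2, -0.2, 0.3]
grip_width: 0.311
```

Run:
```python
from h import *
c=manip.camera("wrist");cv2.imwrite("pics/w56.png",cv2.resize(c["frame"][180:350,160:400,::-1],None,fx=3,fy=3))
p=state()[0]["position"];zb=p[2]+.0292
a=pix2w(c,279,180+202/3,zb,True);b=pix2w(c,279,180+413/3,zb+.007,True);print(p,a,b,"centre-TCP",(a+b)[0]/2-p[0])
go([.467,.385,-.01],np.pi/2)
```

```text
[0.46989893 0.37950091 0.00236046] [0.45607676 0.37922592 0.03156046] [0.4943     0.37924466 0.03856046] centre-TCP 0.005289446930016206
now [0.4699 0.3795 0.0024] jaw 1.5715 F [0.7 0.3 0.1] g 26.7 t 82.08 j7 0.66 j5 0.22
2.9 5.5 12.4 0.000 0.001 0.001
```

View pics/w56.png

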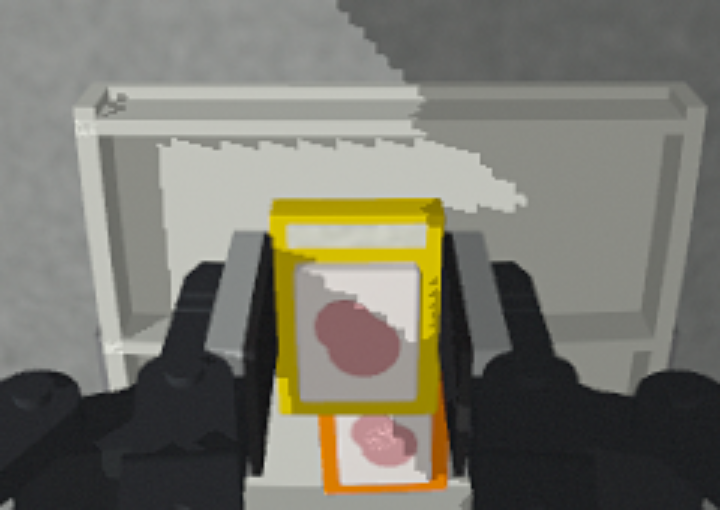

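Emit:
arm_command(targets="1.5 4 6 0 0 0; 0 0 6 0 0 0; 0 0 0 0 0 0; 0 0 0 0 0 0")

```text
clock: 82.58
position: [0.4676, 0.383, -0.0109]
ee_rot: [-0.0, 1.0, -0.0, -0.0]
ft_force: [0.5, -0.7, 0.0]
grip_width: 0.319
```

Emit:
arm_command(targets="0 0 4 0 0 0; 0 0 3 0 0 0; 0 0 0 0 0 0; 0 0 0 0 0 0")

```text
clock: 83.08
position: [0.4675, 0.383, -0.018]
ee_rot: [-0.0, 1.0, -0.0, -0.0]
ft_force: [0.1, -0.5, -0.1]
grip_width: 0.314
```

Run:
```python
from h import *
c=manip.camera("wrist");cv2.imwrite("pics/w57.png",cv2.resize(c["frame"][180:350,160:400,::-1],None,fx=3,fy=3))
```

```text
(no output)
```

View pics/w57.png

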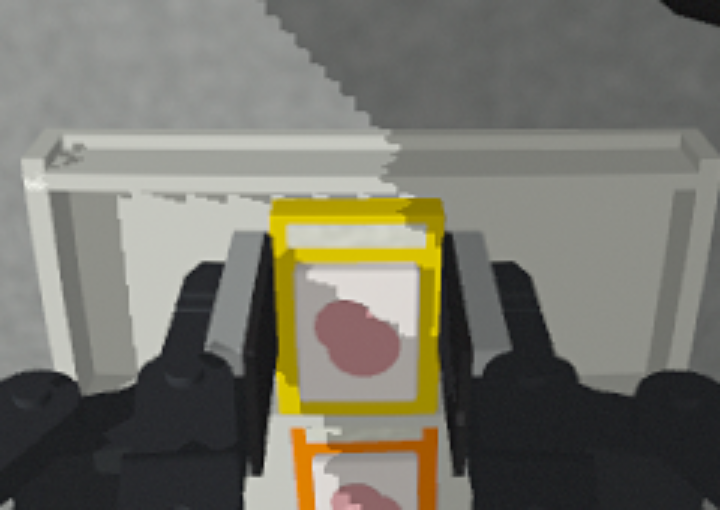

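Emit:
arm_command(targets="0 0 3 0 0 0; 0 0 3 0 0 0; 0 0 0 0 0 0")

```text
clock: 83.5
position: [0.4673, 0.3828, -0.0244]
ee_rot: [-0.0, 1.0, -0.001, -0.0]
ft_force: [0.1, -0.9, 0.0]
grip_width: 0.309
```

Emit:
arm_command(targets="0 0 1.5 0 0 0; 0 0 0 0 0 0")

```text
clock: 83.75
position: [0.4675, 0.3829, -0.0256]
ee_rot: [-0.0, 1.0, -0.0, -0.0]
ft_force: [-0.0, -0.0, 0.3]
grip_width: 0.313
```

Emit:
arm_command(targets="0 0 1 0 0 0; 0 0 0 0 0 0")

```text
clock: 84.0
position: [0.4676, 0.383, -0.0264]
ee_rot: [-0.0, 1.0, -0.0, -0.0]
ft_force: [0.3, -0.1, 0.9]
grip_width: 0.319
```

Emit:
arm_command(targets="0 0 0 0 0 0; 0 0 0 0 0 0; 0 0 0 0 0 0; 0 0 0 0 0 0", grip=40)

```text
clock: 84.5
position: [0.4675, 0.383, -0.0265]
ee_rot: [-0.001, 1.0, -0.0, -0.0]
ft_force: [0.5, -0.1, -0.2]
grip_width: 0.47
```

Emit:
arm_command(targets="0 0 -20 0 0 0; 0 0 -50 0 0 0; 0 0 -50 0 0 0; 0 0 -40 0 0 0; 0 0 0 0 0 0")

```text
clock: 85.12
position: [0.4692, 0.3848, 0.1389]
ee_rot: [-0.001, 1.0, 0.002, 0.003]
ft_force: [0.9, -0.6, -0.9]
grip_width: 0.471
```

Emit:
arm_command(targets="10 -60 0 0 0 0; 10 -60 0 0 0 0; 0 -60 0 0 0 0; 0 0 0 0 0 0")

```text
clock: 85.62
position: [0.4482, 0.1981, 0.134]
ee_rot: [0.003, 1.0, -0.001, 0.0]
ft_force: [-0.2, 1.7, 0.3]
grip_width: 0.467
```

Run:
```python
from h import *
c=manip.camera("top");cv2.imwrite("pics/t58.png",c["frame"][:,:,::-1])
cv2.imwrite("pics/t58o.png",ortho(c,.42,.70,-.20,.46,.014,False,.9))
for b,x in(("blue",.569),("orange",.521),("yellow",.473)): block(c,b,x,.385,z=.010,fish=False,h=.03)
c=manip.camera("scene");cv2.imwrite("pics/s58.png",cv2.resize(c["frame"][100:320,250:450,::-1],None,fx=2.7,fy=2.7,interpolation=cv2.INTER_CUBIC))
```

```text
(no output)
```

View pics/t58o.png

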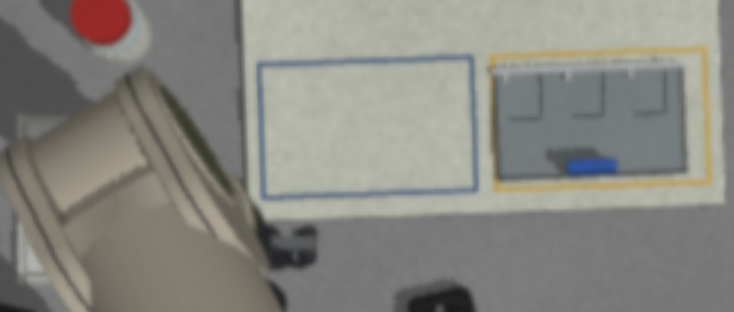

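View pics/s58.png

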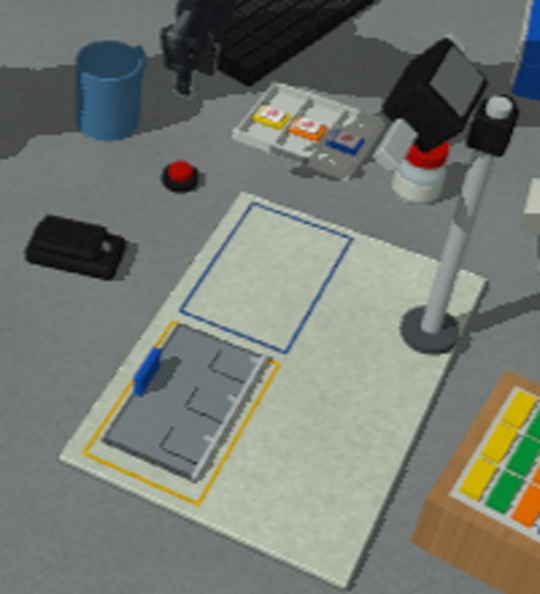

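Emit:
arm_command(targets="-15 -40 0 0 0 0.172; -15 -35 0 0 0 0.172; 0 -30 0 0 0 0.172; 0 0 0 0 0 0.172; 0 0 0 0 0 0.172")

```text
clock: 86.35
position: [0.4615, 0.0992, 0.1339]
ee_rot: [0.418, 0.908, -0.0, -0.0]
ft_force: [-0.1, -0.4, -0.2]
grip_width: 0.469
```

Emit:
arm_command(targets="0 0 0 0 0 0.172; 0 0 0 0 0 0.172; 0 0 0 0 0 0.172; 0 0 0 0 0 0.172; 0 0 0 0 0 0", grip=38)

```text
clock: 86.98
position: [0.4615, 0.0993, 0.1338]
ee_rot: [0.697, 0.717, -0.0, 0.0]
ft_force: [0.4, -0.0, -0.1]
grip_width: 0.45
```

Run:
```python
from h import *
go([.545,-.073,.095],.03,vmax=55)
```

```text
now [0.4615 0.0993 0.1338] jaw 0.0272 F [ 0.4 -0.  -0.1] g 38.4 t 86.97 j7 -0.29 j5 0.01
-43.6 19.7 9.7 -0.000 0.000 -0.001; -43.6 19.7 9.7 -0.000 0.000 -0.001; -43.7 19.6 9.7 -0.000 0.000 -0.001; -43.7 19.6 9.7 -0.000 0.000 -0.001
```

Emit:
arm_command(targets="-43.5 19.5 5 0 0 0; -43.5 19.5 5 0 0 0; -43.5 19.5 10 0 0 0; -43.5 19.5 15 0 0 0; 0 0 0 0 0 0")

```text
clock: 87.6
position: [0.5437, -0.0775, 0.0973]
ee_rot: [0.699, 0.716, -0.001, -0.0]
ft_force: [-0.1, 0.6, 0.5]
grip_width: 0.445
```

Run:
```python
from h import *
c=manip.camera("wrist");cv2.imwrite("pics/w59.png",ortho(c,.51,.66,-.20,.04,.012,True,.3));cv2.imwrite("pics/w59t.png",ortho(c,.51,.57,-.12,-.03,.045,True,.15))
go([.545,-.073,-.003],.03,n=3)
```

```text
now [ 0.5436 -0.0749  0.098 ] jaw 0.0261 F [-0.6  1.9  0. ] g 38.0 t 87.65 j7 0.07 j5 0.01
0.6 0.5 33.7 -0.001 0.000 -0.001; 0.6 0.5 33.7 -0.001 0.000 -0.001; 0.6 0.5 33.7 -0.001 0.000 -0.001
```

View pics/w59.png

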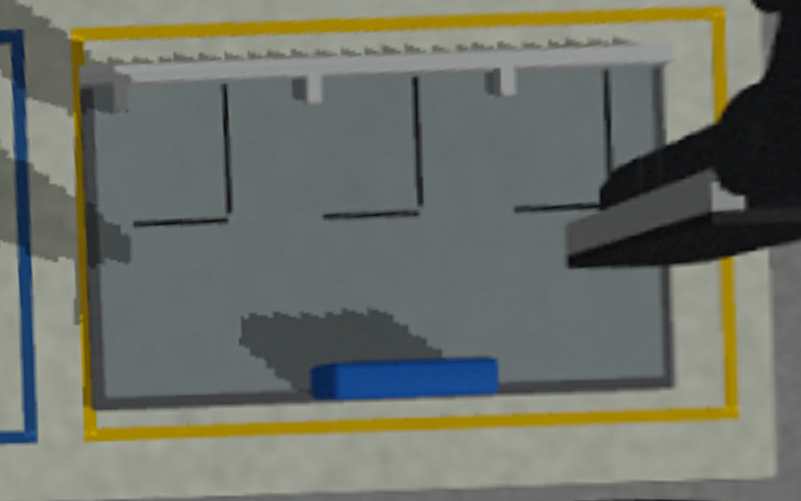

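View pics/w59t.png

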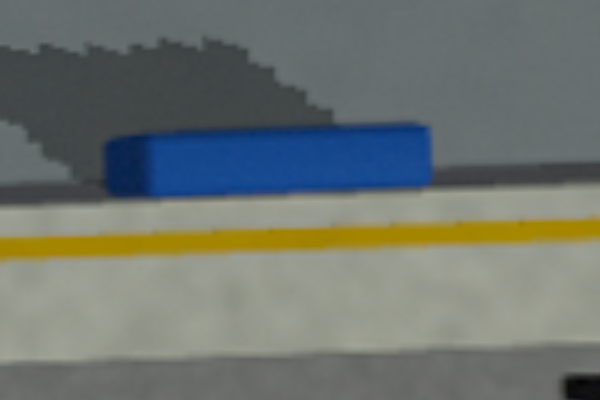

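Emit:
arm_command(targets="0 2 33 0 0 0; 0 0 33 0 0 0; 0 0 22 0 0 0; 0 0 11 0 0 0; 0 0 0 0 0 0")

```text
clock: 88.28
position: [0.5455, -0.0733, -0.0002]
ee_rot: [0.698, 0.716, -0.0, -0.0]
ft_force: [0.4, 0.8, 0.5]
grip_width: 0.448
```

Emit:
arm_command(targets="0 0 0 0 0 0; 0 0 0 0 0 0; 0 0 0 0 0 0; 0 0 0 0 0 0; 0 0 0 0 0 0", grip=5)

```text
clock: 88.9
position: [0.5465, -0.0742, 0.0011]
ee_rot: [0.698, 0.716, 0.0, 0.001]
ft_force: [-1.1, 1.4, 6.8]
grip_width: 0.109
```

Emit:
arm_command(targets="-2 0.3 -0.3 0 0 0; -3 0.3 0 0 0 0; -2 0.3 0 0 0 0; -1.5 0 -0.3 0 0 0; 0 0 0 0 0 0")

```text
clock: 89.52
position: [0.5473, -0.0819, 0.0011]
ee_rot: [0.698, 0.716, 0.0, 0.0]
ft_force: [-0.3, 5.2, 4.6]
grip_width: 0.109
```

Emit:
arm_command(targets="0 0 0 0 0 0; 0 0 0 0 0 0; 0 0 0 0 0 0; 0 0 0 0 0 0", grip=38)

```text
clock: 90.02
position: [0.5466, -0.0831, 0.0004]
ee_rot: [0.699, 0.715, -0.0, 0.0]
ft_force: [0.1, 0.2, 0.4]
grip_width: 0.445
```

Emit:
arm_command(targets="0 0 -20 0 0 0; 0 0 -40 0 0 0; 0 0 -50 0 0 0; 0 -50 -20 0 0 0; 0 -50 0 0 0 0")

```text
clock: 90.65
position: [0.4467, -0.0853, 0.1321]
ee_rot: [0.699, 0.715, 0.001, 0.002]
ft_force: [0.4, -0.3, 0.7]
grip_width: 0.447
```

Emit:
arm_command(targets="0 -40 0 0 0 0; 0 0 0 0 0 0; 0 0 0 0 0 0")

```text
clock: 91.02
position: [0.4075, -0.0861, 0.1309]
ee_rot: [0.699, 0.715, 0.0, 0.001]
ft_force: [-0.1, 0.9, 0.7]
grip_width: 0.445
```

Run:
```python
from h import *
o=state()[0];print(o["position"],o["ft_force"],o["clock"])
c=manip.camera("top")
cv2.imwrite("pics/t60.png",c["frame"][:,:,::-1])
cv2.imwrite("pics/t60a.png",cv2.resize(ortho(c,.52,.66,-.20,.04,.014,False,1.),None,fx=3,fy=3,interpolation=cv2.INTER_CUBIC))
cv2.imwrite("pics/t60b.png",cv2.resize(ortho(c,.43,.61,.31,.46,.010,False,1.),None,fx=3,fy=3,interpolation=cv2.INTER_CUBIC))
for b,x in(("blue",.569),("orange",.521),("yellow",.473)): block(c,b,x,.385,z=.010,fish=False,h=.03)
```

```text
[ 0.40748089 -0.08607466  0.13092794] [-0.0825641   0.93859595  0.66652096] 91.025
blue (0.5712, 0.3732, 'yaw', 0.163, 'size mm', 36.3, 8.4)
orange (0.5198, 0.3842, 'yaw', 0.047, 'size mm', 40.2, 29.2)
yellow (0.4788, 0.3753, 'yaw', 0.66, 'size mm', 43.9, 24.6)
```

View pics/t60a.png

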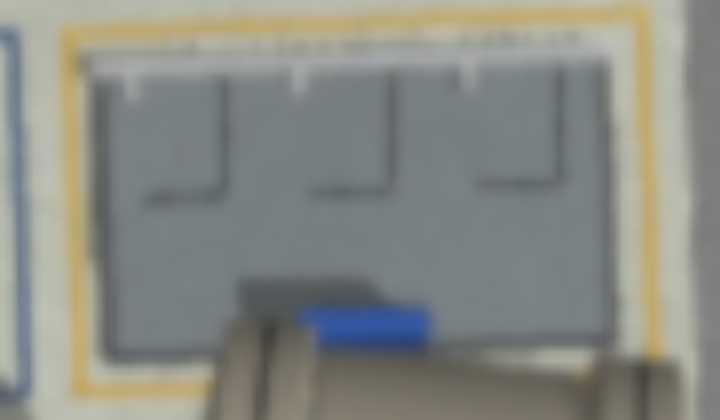

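View pics/t60b.png

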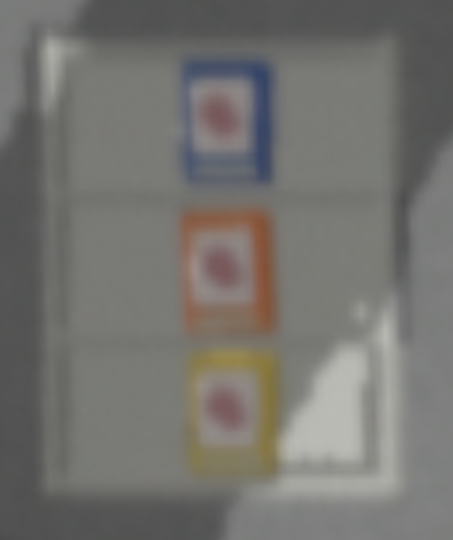

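View pics/t60.png

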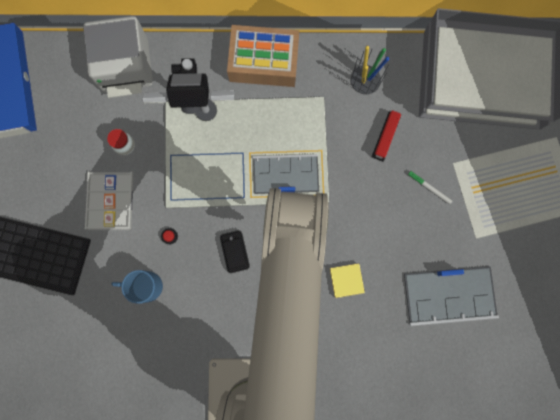

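Run:
```python
from h import *
c=manip.camera("scene");cv2.imwrite("pics/s61.png",cv2.resize(c["frame"][120:185,310:410,::-1],None,fx=7,fy=7,interpolation=cv2.INTER_CUBIC))
cv2.imwrite("pics/s61f.png",c["frame"][:,:,::-1])
```

```text
(no output)
```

View pics/s61.png

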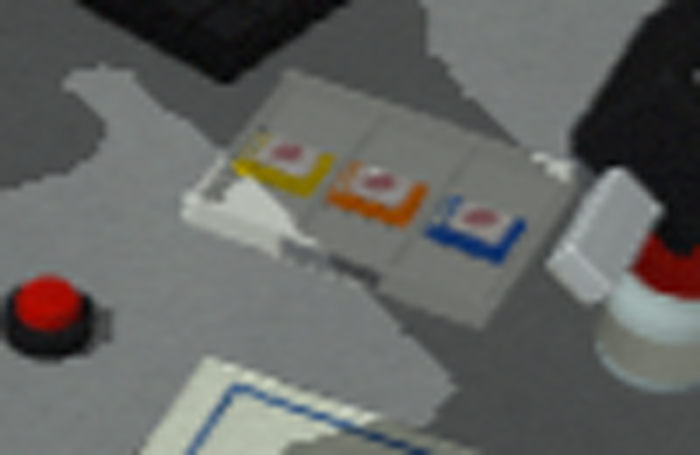

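View pics/s61f.png

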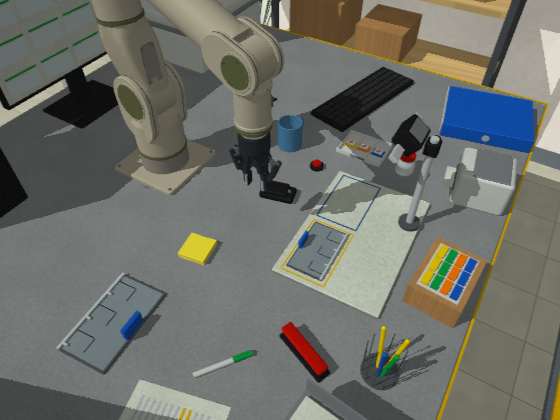

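Run:
```python
from h import *
go([.47,.30,.16],.03,vmax=58)
```

```text
now [ 0.4076 -0.0859  0.1306] jaw 0.0241 F [-0.4 -0.4  0.2] g 38.4 t 91.12 j7 0.12 j5 -0.0
54.9 10.2 -4.2 0.000 0.000 -0.001; 54.9 10.3 -4.2 0.000 0.000 -0.001; 54.9 10.3 -4.2 0.000 0.000 -0.001; 54.9 10.4 -4.2 0.000 0.000 -0.001; 54.9 10.4 -4.2 0.000 0.000 -0.001; 54.9 10.5 -4.2 0.000 0.000 -0.001; 54.9 10.5 -4.2 0.000 0.000 -0.001
```

Emit:
arm_command(targets="55 10 -8 0 0 0; 55 10 -8 0 0 0; 55 10 -8 0 0 0; 55 10 -8 0 0 0; 55 10 0 0 0 0")

```text
clock: 91.75
position: [0.4512, 0.1926, 0.1627]
ee_rot: [0.699, 0.715, 0.0, 0.0]
ft_force: [1.1, 0.1, 0.1]
grip_width: 0.443
```

Emit:
arm_command(targets="55 10 0 0 0 0; 55 10 0 0 0 0; 0 0 0 0 0 0; 0 0 0 0 0 0")

```text
clock: 92.25
position: [0.4678, 0.3005, 0.1614]
ee_rot: [0.699, 0.716, -0.001, -0.0]
ft_force: [0.3, -0.8, -0.4]
grip_width: 0.45
```

Run:
```python
from h import *
c=manip.camera("wrist");cv2.imwrite("pics/w62.png",ortho(c,.43,.61,.31,.46,.010,True,.3))
for b,x in(("blue",.569),("orange",.521),("yellow",.473)): block(c,b,x,.385,z=.010,h=.03)
o=state()[0];print(o["position"],o["ft_force"],o["clock"])
```

```text
blue (0.5695, 0.3848, 'yaw', 0.008, 'size mm', 41.5, 28.2)
orange (0.5196, 0.3848, 'yaw', 0.048, 'size mm', 41.0, 28.6)
yellow (0.4727, 0.383, 'yaw', 0.014, 'size mm', 40.5, 28.5)
[0.46799171 0.29976749 0.16167013] [ 0.79665516 -0.32765647 -0.55128609] 92.3
```

Run:
```python
from h import *
print(manip.hand_in())
```

```text
the job is handed in; nothing more can be done
None
```

I photographed and filed all three blocks present (blue, orange, yellow; there is no green one on the desk) and handed the job in at about 92 s. No verdict was reported, so what follows rests on my own camera and force checks.

- **Placing:** I slid blue, orange and yellow into bays 2, 1 and 0 until I felt both stops. The pictures then showed side gaps of roughly 0.5 mm. One estimate for yellow gave about 1 mm against the 1.5 mm limit. I read part of that as shadow on the stop, so yellow has the least certain margin.
- **Photo:** I slid the tray by its tab into the blue outline and pressed the shutter to its hard stop, about 6 mm of travel at 18 N. A picture taken while it was pressed showed the blocks still in their corners.
- **Return and filing:** I slid the tray back and filed one block per lane. My first slide stopped about 9 mm short, so I corrected it with a second short slide.

**Last checks:**
- The tray is about 2–3 mm off the centre of the yellow outline.
- All three blocks look flat and near the middle of their lanes.
- The button is up, the gripper is empty and clear, and the bystanders look unmoved.

**What went wrong or disagreed:**
- The fingertips sit about 30 mm farther back from the reported TCP than described. While finding the desk height, the fingers pressed on the desk with up to 55 N at the wrist.
- The first attempt to pick orange off the tray closed on the wax and slipped. This was after the photo, and I re-gripped it lower.
- The top camera's last readings for blue and yellow were off. I put this down to shadow, as the wrist camera found all three in place.
- The last close-up could not be viewed because of the picture limit, so that final check is numbers only.

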